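# Rack and gauge the launch capsules

## Robot

A 6-joint arm with a two-finger parallel gripper is mounted at the origin on the work surface. World frame = base frame: x ahead of the robot, y to its left, z up, the work surface at z = 0. Lengths are in m, angles in rad, forces in N, time in s.
With the tool pointing down it reaches from about 0.35 to 0.975 m from the base axis. Payload 4.9 kg.
Tool frame: the origin (TCP) lies midway between the tips of the shut fingers; the grasp point (between the pads) lies 19 mm behind it; z points along the fingers, y is the direction in which the jaws open and shut (so a half turn about z gives the same grasp; the last joint's range is limited). The gripper opens to 85 mm and grips with 20 to 120 N. Pads are 22 mm wide; open, the fingers measure 114 mm over their backs; the gripper's body (76 mm by 85 mm) begins 54 mm behind the grasp point. The pads swing forward as they close: fully open they stand 13 mm farther back than shut.
Start: joints at [1.077, 0.053, 1.613, -0, 1.476, -0.119], TCP at [0.229, 0.582, 0.231] pointing down, gripper open.
Joint ranges: [-3.01, 3.01], [-1.01, 2.22], [0.06, 2.58], [-1.02, 4.17], [0.09, 2.62], [-3.14, 3.14]. Speed limits (rad/s): [2.57, 2.57, 3.14, 3.14, 3.14, 3.14].

## Interface

Orientations are given as a unit quaternion [w, x, y, z].
In Python, from plant import manip gives the robot as it stands. The module is installed in compiled form; this text tells all that it offers.
- The arm moves only by the tool move_arm, never from a script. Its argument "rows" is a list of rows, each an object of numbers: "tx", "ty", "tz": the shift along the tool's x, y, z in m; "ax", "ay", "az": the turn, a rotation vector about the tool's x, y, z in degrees; "jaw": the closure in counts, from 0 (fully open) to 255 (shut). In form: [{"tx": .., "ty": .., "tz": .., "ax": .., "ay": .., "az": .., "jaw": ..}, ...]. A call has 1 to 12 rows; each row shifts and turns the pose as measured when the row begins, along the tool's axes as they then stand; what a row does not reach is not made up. A row lasts 1/10 s, in which the tool goes at most 50 mm and 8.59 degrees, less where a joint would pass 70% of its speed; a pose out of reach is approached as far as the arm can. A call with a gripper value outside its range is refused whole. The fingers move at their own pace and stop on an object; the grip force is fixed at half the most. Time passes only in rows, so rows that do not move let the fingers close. It gives the time, the measured TCP pose, the force and the opening at its end, in the units of the state.
- manip.state(): the state, without advancing time (a new reading comes with each control period).
- manip.grab_frame(name): name is "scene" or "side" or "wrist"; returns a dict with "color" (480x640x3 uint8, red, green, blue), "intrinsics" (3x3 intrinsics, pixels), "R" (3x3) and "t" (3): a world point X has camera coordinates R X + t. Camera axes: x right, y down, z forward; pixel columns grow to the right and rows downward; lengths in m; the calibration is good to about 2 mm. A picture is of the moment at which its call begins. There is no depth.
- manip.job_done(): hands the job in, once; it reports no verdict.
The state is a dict: "time": time; "joint_pos": joint angles; "joint_vel": joint speeds; "joint_efforts": joint torques, N m; "tool_pos": TCP position; "tool_rot": TCP orientation; "contact_force": force on the tool from outside, world axes, zero at the start; "ft_torque": the same for the moment, N m; "gripper_width": opening from 0.0 (shut) to 1.0 (fully open).
Only numpy, scipy, OpenCV 4.12 (cv2) and the standard library are available. Lean on these libraries where they do the work, as an engineer would, in place of code of your own. Each camera call takes 0.05 s, during which the arm holds its last target.

## Task

Get the air launcher's capsules ready for the next demonstration: stand every capsule on the bench upright, round black nose down, in its own ring of the rack. When all of them stand in the rack, set the height gauge squarely over each in turn - red, then yellow, then blue, then white, passing over any colour that is not there - with both legs standing on the rack plate and the foot resting on the capsule's tail for a full second, and lift it off again. Finally put the gauge back upright on the middle of its mat, with every capsule still upright in a ring, and leave the other things on the bench where they are.

Things in the scene. Friction and masses are not known exactly. Their poses are not given: they have to be found in the camera images.
- red_mid (a point): middle of the red launch capsule, 80 mm tall: point on its axis half-way up, 40 mm above its lowest point; z runs up the axis, nose to tail. Black ball nose 48 mm in diameter at the bottom, red tail 32 mm in diameter from 42 mm up to its flat top at 80 mm. Starts standing nose down on the table.
- yellow_mid (a point): middle of the yellow launch capsule, 86 mm tall, may be absent: point on its axis half-way up, 43 mm above its lowest point; z runs up the axis, nose to tail. Black ball nose 48 mm in diameter at the bottom, yellow tail 32 mm in diameter from 42 mm up to its flat top at 86 mm. Starts standing nose down on the table.
- blue_mid (a point): middle of the blue launch capsule, 92 mm tall, may be absent: point on its axis half-way up, 46 mm above its lowest point; z runs up the axis, nose to tail. Black ball nose 48 mm in diameter at the bottom, blue tail 32 mm in diameter from 42 mm up to its flat top at 92 mm. Starts standing nose down on the table.
- white_mid (a point): middle of the white launch capsule, 98 mm tall, may be absent: point on its axis half-way up, 49 mm above its lowest point; z runs up the axis, nose to tail. Black ball nose 48 mm in diameter at the bottom, white tail 32 mm in diameter from 42 mm up to its flat top at 98 mm. Starts standing nose down on the table.
- ring0 (a point): centre of the top edge of ring 0 of the rack, 24 mm above the table, with the rack's axes (y along the row of four rings, 80 mm apart). Aluminium ring 34 mm inside, 48 mm outside, 14 mm tall. A capsule seated nose down has its lowest point 17 mm above the table; friction holds it at the angle it is left at.
- ring1 (a point): centre of the top edge of ring 1 of the rack, 24 mm above the table, with the rack's axes (y along the row of four rings, 80 mm apart). Aluminium ring 34 mm inside, 48 mm outside, 14 mm tall. A capsule seated nose down has its lowest point 17 mm above the table; friction holds it at the angle it is left at.
- ring2 (a point): centre of the top edge of ring 2 of the rack, 24 mm above the table, with the rack's axes (y along the row of four rings, 80 mm apart). Aluminium ring 34 mm inside, 48 mm outside, 14 mm tall. A capsule seated nose down has its lowest point 17 mm above the table; friction holds it at the angle it is left at.
- ring3 (a point): centre of the top edge of ring 3 of the rack, 24 mm above the table, with the rack's axes (y along the row of four rings, 80 mm apart). Aluminium ring 34 mm inside, 48 mm outside, 14 mm tall. A capsule seated nose down has its lowest point 17 mm above the table; friction holds it at the angle it is left at.
- rack: fixed black plate 120 x 330 mm, 10 mm thick, long way along its y, with the four rings in a row on its centre line; origin at the centre of its underside
- gauge_grip (a point): centre of the gauge's black square grip, 148 mm above the soles of its legs, with the gauge's axes. The grip is 24 x 24 mm and 44 mm tall, its top 170 mm above the soles. A capsule in a ring fits between the legs with the gauge's x axis across the row of rings (either way round).
- gauge_foot (a joint): slide of the gauge's sprung foot: 0 hanging free, grows (m, up to 0.031) as it is pushed up, with about 0.6 N at 0 rising 25 N per m. With the soles on the rack plate and the foot on a seated capsule it reads 0.009 (red), 0.015 (yellow), 0.021 (blue), 0.027 (white).
- mat: fixed black rubber parking mat with two yellow lines, 130 x 110 mm, 4 mm thick, in the bench's left or right part; origin at the centre of its underside on the table, x along its 130 mm
- foot_pad (a point): centre of the underside of the gauge's foot, a steel disc 22 mm across on the gauge's axis, 78 mm above the soles when hanging free
- red: the red capsule again, 0.14 to 0.26 kg, weighted low: it rights itself on a flat surface but rocks and rolls if pushed; origin at the lowest point of its nose, z up its axis
- yellow: the yellow capsule again, 0.14 to 0.26 kg, weighted low: it rights itself on a flat surface but rocks and rolls if pushed; origin at the lowest point of its nose, z up its axis
- blue: the blue capsule again, 0.14 to 0.26 kg, weighted low: it rights itself on a flat surface but rocks and rolls if pushed; origin at the lowest point of its nose, z up its axis
- white: the white capsule again, 0.14 to 0.26 kg, weighted low: it rights itself on a flat surface but rocks and rolls if pushed; origin at the lowest point of its nose, z up its axis
- gauge: height gauge, a loose aluminium bridge of 0.40 kg; starts on the mat. Two flat legs 6 mm thick (along the gauge's x), 44 mm wide, 118 mm tall, 66 mm apart inside and 78 mm over their outsides along x; a top plate up to 126 mm, then the grip. Origin midway between the soles, z up
- bottle: bystander: amber bottle with yellow cap, 50 mm diameter, 120 mm tall, beyond the rack; origin at its underside
- bearing: bystander: steel bearing ring, 44 mm across, 14 mm tall; origin at its underside
- fitting: bystander: brass fitting, 32 mm across, 30 mm tall; origin at its underside
- screwdriver: bystander: screwdriver lying beyond the work area; origin at the centre of its underside
- wrench: bystander: wrench lying beyond the work area; origin at the centre of its underside
Things that resemble listed ones, but are neither listed nor needed, are in the scene too. Leave any pink look-alike of the white alone.

How it is judged:
By the outcome, as a careful person would: the job done as asked, in the order asked, and still so for the second after the job is handed in, with the robot touching nothing.
Of yellow, blue, white only 2 to 3 are there at a start; the rules pass over those that are not, and their reading is None.
At some moment in a run one of red, yellow, blue, white may be knocked a few centimetres aside while the robot is not near it.
It also fails if it takes over 210 s, if anything falls off the work surface, if the arm or the gripper's body presses on something with over 40 N, if the wrist force passes 120 N, or if a joint passes its speed limit or range.

## Working session

There is one attempt and no reset: what is moved stays moved. The work goes in short steps, Python scripts to look and compute and a tool call to move; the robot and the scene stay as the last step left them, time stands still between calls to the robot, and variables do not carry over. Pictures are saved under pics/ and viewed, and the job is handed in when it is done.

Besides the shell and the picture viewer there is one more tool, called after "Request:" as name(argument=value, ...) on one line, values as JSON. move_arm: Moves the arm, as the interface text tells. Its arguments: {"type":"object","properties":{"rows":{"type":"array"}},"required":["rows"]}

```bash
mkdir -p pics; ls; cat > h.py <<'E'
import numpy as np, cv2
from plant import manip
def grab(n,save=None):
    f=manip.grab_frame(n)
    if save: cv2.imwrite('pics/'+save,cv2.cvtColor(f['color'],cv2.COLOR_RGB2BGR))
    return f
def ray(f,u,v):
    K,R,t=f['intrinsics'],f['R'],f['t']
    d=R.T@np.linalg.solve(K,np.array([u,v,1.])); c=-R.T@t
    return c,d/np.linalg.norm(d)
def onz(f,u,v,z):
    c,d=ray(f,u,v); return c+d*(z-c[2])/d[2]
def proj(f,X):
    x=f['intrinsics']@(f['R']@np.array(X,float)+f['t']); return x[:2]/x[2]
def tri(fs,uvs):
    A=np.zeros((3,3));b=np.zeros(3)
    for f,(u,v) in zip(fs,uvs):
        c,d=ray(f,u,v);P=np.eye(3)-np.outer(d,d);A+=P;b+=P@c
    return np.linalg.solve(A,b)
def st():
    s=manip.state(); np.set_printoptions(precision=4,suppress=True)
    for k in ('time','joint_pos','tool_pos','tool_rot','contact_force','gripper_width'): print(k,np.array(s[k]))
    return s
E
python3 - <<'E'
from h import *
st()
for n in ('scene','side','wrist'):
    f=grab(n,n+'0.png'); print(n,f['intrinsics'].tolist(),(-f['R'].T@f['t']),f['R'].tolist())
E
```

```text
pics
time 0.0
joint_pos [ 1.077   0.0534  1.6143  0.      1.476  -0.119 ]
tool_pos [0.2285 0.5811 0.2301]
tool_rot [-0.0003  0.1863  0.9825 -0.001 ]
contact_force [ 0.0646 -0.1491 -0.5627]
gripper_width 0.9977756182868402
scene [[497.5315645953774, 0.0, 318.49283243254047], [0.0, 497.5315645953774, 237.40111172967116], [0.0, 0.0, 1.0]] [ 1.0768 -0.3204  1.0654] [[0.5339501658213001, 0.8455012628931545, 0.004983459188896198], [0.7229171437680139, -0.4534633234667881, -0.5213077953730909], [-0.4385065833778362, 0.28195501186631944, -0.853354174781937]]
side [[580.2799359295716, 0.0, 314.02468043320994], [0.0, 580.2799359295716, 235.79570142183286], [0.0, 0.0, 1.0]] [ 0.522  -0.9426  0.7433] [[0.9978703903516953, -0.06497143574587458, -0.0057789788436336], [-0.040401329906782364, -0.5460813235033516, -0.8367573845880244], [0.051209536232217544, 0.8352088964193015, -0.5475433158581463]]
wrist [[352.1174226474896, 0.0, 317.5437410540106], [0.0, 352.1174226474896, 238.07501319021623], [0.0, 0.0, 1.0]] [0.1672 0.604  0.3726] [[0.3654193223715818, 0.9308428325626412, -0.000583013082932272], [0.8986809614180907, -0.3526302378139158, 0.2608149630752793], [0.24257215096163026, -0.09583076982922649, -0.9653886342462233]]
```

View pics/scene0.png

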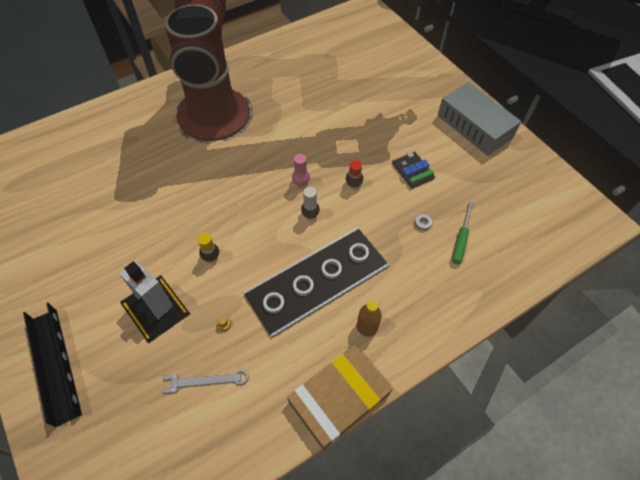

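View pics/side0.png

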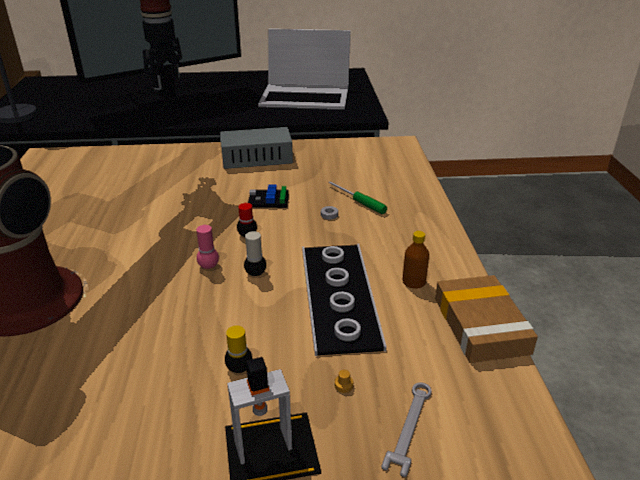

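View pics/wrist0.png

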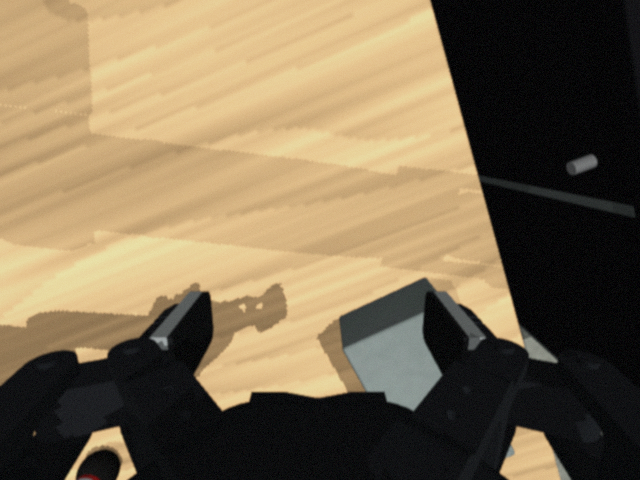

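```bash
cat > det.py <<'E'
from h import *
H={'red':.080,'yellow':.086,'blue':.092,'white':.098}
def masks(img):
    hsv=cv2.cvtColor(img,cv2.COLOR_RGB2HSV); h,s,v=[hsv[...,i].astype(int) for i in range(3)]
    return {'red':((h<6)|(h>174))&(s>170)&(v>90),'yellow':(h>21)&(h<33)&(s>180)&(v>90),'white':(s<50)&(v>90)}
def comps(m,lo=40,hi=4000):
    n,l,s,c=cv2.connectedComponentsWithStats(m.astype(np.uint8))
    return [(c[i],s[i]) for i in range(1,n) if lo<s[i][4]<hi]
E
python3 - <<'E'
from det import *
for n in ('scene','side'):
    f=grab(n); m=masks(f['color'])
    for k in m:
        for c,s in comps(m[k]):
            print(n,k,c,s,onz(f,*c,(0.042+H[k])/2)[:2])
f=grab('scene');cv2.imwrite('pics/c1.png',cv2.resize(cv2.cvtColor(f['color'][130:350,100:420],cv2.COLOR_RGB2BGR),None,fx=2.5,fy=2.5,interpolation=cv2.INTER_CUBIC))
f=grab('side');cv2.imwrite('pics/c2.png',cv2.resize(cv2.cvtColor(f['color'][180:480,180:420],cv2.COLOR_RGB2BGR),None,fx=2,fy=2,interpolation=cv2.INTER_CUBIC))
E
```

```text
scene red [355.27083333 165.3125    ] [350 161  12  10  96] [0.42596506 0.20947381]
scene yellow [204.68390805 241.15517241] [198 233  14  18 174] [ 0.42914742 -0.22109704]
scene yellow [172.30434783 294.86956522] [160 279  26  33  92] [ 0.51659469 -0.34103353]
scene yellow [371.63541667 306.26041667] [366 301  12  12  96] [0.7721227  0.01466899]
scene yellow [135.42 319.36] [123 302  27  36 100] [ 0.52783415 -0.43091226]
scene yellow [356.09080326 381.56810244] [332 354  48  56 859] [ 0.88860757 -0.10651747]
scene white [213.18367347  17.46938776] [205   7  13  22  49] [-0.31279508  0.16366461]
scene white [183.34285714  32.        ] [166  20  44  17  70] [-0.29604702  0.05236778]
scene white [620.0862069   80.44022989] [590  53  50  66 870] [0.57915102 1.0402026 ]
scene white [481.67087968 110.2760364 ] [ 443   83   77   56 1978] [0.45603452 0.61485412]
scene white [309.64069264 197.43290043] [304 187  13  22 231] [0.45608811 0.05164157]
scene white [468.02857143 212.52857143] [464 199   9  28  70] [0.69810964 0.35308163]
scene white [423.29824561 221.10526316] [415 214  17  15 171
[... 1753 characters left out ...]
]
side white [309.47791165 301.42570281] [302 247  15 105 249] [ 0.562731   -0.13101035]
side white [332.58823529 252.18382353] [322 246  22  14 136] [0.618649   0.02108335]
side white [336.91836735 274.46938776] [326 268  23  14 147] [ 0.62007364 -0.05423483]
side white [341.82122905 299.18994413] [330 291  25  17 179] [ 0.62166642 -0.1289245 ]
side white [347.21182266 327.15763547] [335 318  26  19 203] [ 0.62300067 -0.20394649]
side white [276.80929095 382.48166259] [267 369  23  27 409] [ 0.50161001 -0.32014236]
side white [240.23166023 392.33011583] [228 378  35  29 518] [ 0.4465535  -0.33579962]
side white [406.97145488 431.04327808] [ 382  383   49   93 1086] [ 0.68220346 -0.42252392]
```

View pics/c1.png

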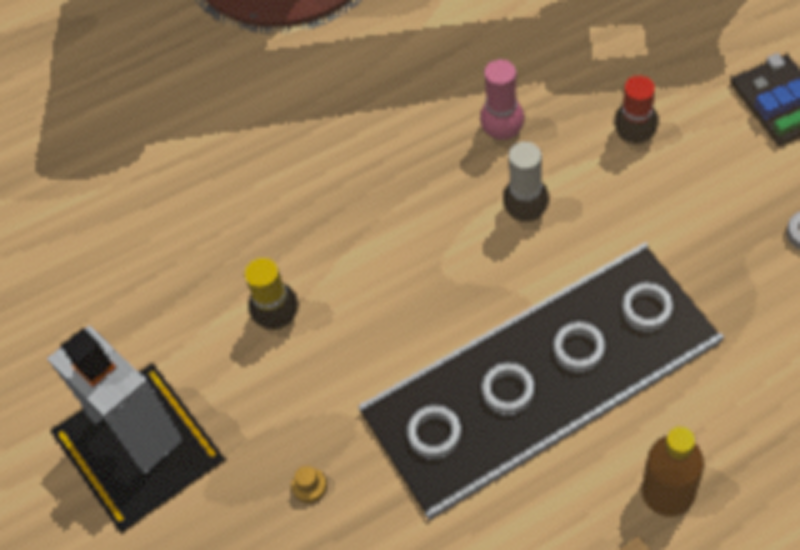

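View pics/c2.png

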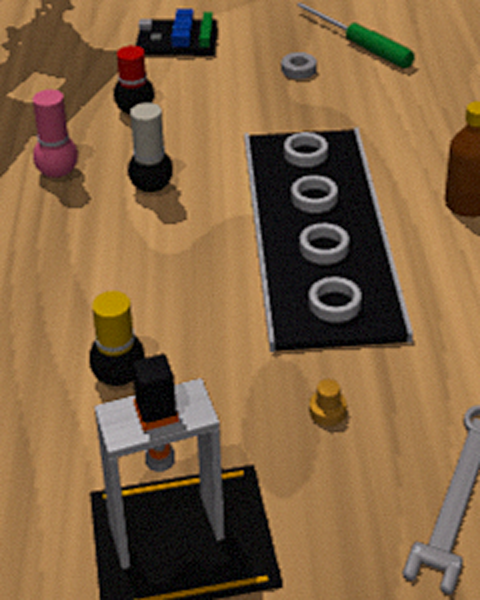

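```bash
cat >> det.py <<'E'
def tails(f,roi=None):
    hsv=cv2.cvtColor(f['color'],cv2.COLOR_RGB2HSV); h,s,v=[hsv[...,i].astype(int) for i in range(3)]
    return {'red':((h<6)|(h>174))&(s>150)&(v>45),'yellow':(h>21)&(h<33)&(s>185)&(v>45),'white':(s<70)&(v>60)}
def hullc(m):
    p=np.argwhere(m)[:,::-1].astype(np.int32).reshape(-1,1,2); M=cv2.moments(cv2.convexHull(p)); return np.array([M['m10'],M['m01']])/M['m00']
def find(f,k,X,z=None,rad=0.035,z0=None):
    """centroid of largest blob near projected guess X"""
    z=z or (0.042+H[k])/2
    m=tails(f)[k]; u=proj(f,[X[0],X[1],z])
    w=28; n,l,s,c=cv2.connectedComponentsWithStats(m.astype(np.uint8))
    best=[(s[i][4],i) for i in range(1,n) if np.linalg.norm(c[i]-u)<w and 30<s[i][4]<3000]
    if not best: return None
    i=max(best)[1]; c=hullc(l==i); return c,s[i],onz(f,*c,z)[:2]
E
python3 - <<'E'
from det import *
g={'red':(.43,.215),'yellow':(.43,-.22),'white':(.456,.055)}
F={n:grab(n) for n in('scene','side')}
for k in g:
    for n in F: print(k,n,find(F[n],k,g[k]))
for r in((.65,.068),(.65,-.008),(.65,-.085),(.65,-.16)):
    for n in F:
        a=find(F[n],'white',(r[0],r[1]+.01),z=.017); print(r,n,a)
E
```

```text
red scene (array([355.43298969, 165.68900344]), array([350, 160,  12,  12, 101], dtype=int32), array([0.42722486, 0.20911891]))
red side (array([245.37826797, 211.10294118]), array([238, 203,  15,  18, 208], dtype=int32), array([0.43511288, 0.21340338]))
yellow scene (array([204.64692982, 241.26644737]), array([198, 234,  13,  17, 155], dtype=int32), array([ 0.42937794, -0.22130215]))
yellow side (array([235.98640249, 339.12160062]), array([227, 326,  19,  28, 433], dtype=int32), array([ 0.43396884, -0.21349012]))
white scene (array([309.73938336, 198.50843514]), array([303, 187,  15,  24, 290], dtype=int32), array([0.45899183, 0.05013091]))
white side (array([253.15341365, 245.83012048]), array([245, 231,  17,  31, 411], dtype=int32), array([0.45705737, 0.05600674]))
(0.65, 0.068) scene (array([314.51926511, 280.81923691]), array([ 243,  227,  147,  111, 2716], dtype=int32), array([ 0.63396276, -0.04558485]))
(0.65, 0.068) side (array([336.70064008, 276.10881339]), array([325, 267,  24,  19, 294], dtype=int32), array([0.6267934 , 0.01013262]))
(0.65, -0.008) scene (array([314.51926511, 280.81923691]), array([ 243,  227,  147,  111, 2716], dtype=int32), array([ 0.63396276, -0.04558485]))
(0.65, -0.008) side (array([341.66328686, 300.94507816]), array([330, 291,  25,  21, 335], dtype=int32), array([ 0.62864019, -0.07018883]))
(0.65, -0.085) scene (array([302.87142228, 284.58784676]), array([292, 274,  23,  23, 310], dtype=int32), array([ 0.62780057, -0.07379219]))
(0.65, -0.085) side (array([347.03102453, 328.94877345]), array([334, 318,  27,  23, 382], dtype=int32), array([ 0.63007288, -0.15059496]))
(0.65, -0.16) scene (array([273.2171848 , 301.93523316]), array([262, 291,  23,  23, 312], dtype=int32), array([ 0.6292713 , -0.15406246]))
(0.65, -0.16) side (array([347.03102453, 328.94877345]), array([334, 318,  27,  23, 382], dtype=int32), array([ 0.63007288, -0.15059496]))
```

```bash
cat >> h.py <<'E'
from scipy.spatial.transform import Rotation as Ro
def tool():
    s=manip.state(); q=np.array(s['tool_rot']); return np.array(s['tool_pos']),Ro.from_quat([q[1],q[2],q[3],q[0]])
def goto(X,jaw_deg=None):
    """print the tool-frame shift (mm) and turn (deg) to reach TCP X, vertical, jaw axis at jaw_deg from world x"""
    p,R=tool(); M=R.as_matrix()
    if jaw_deg is None: jaw_deg=np.degrees(np.arctan2(M[1,1],M[0,1]))
    best=None
    for a in (jaw_deg,jaw_deg+180):
        a=np.radians(a); y=np.array([np.cos(a),np.sin(a),0]); z=np.array([0,0,-1.]); x=np.cross(y,z)
        T=Ro.from_matrix(np.column_stack([x,y,z])); rv=(R.inv()*T).as_rotvec(degrees=True)
        if best is None or np.linalg.norm(rv)<np.linalg.norm(best): best=rv
    d=M.T@(np.array(X)-p)
    s=manip.state()
    print('TCP',p.round(4),'jaw',round(float(np.degrees(np.arctan2(M[1,1],M[0,1]))),2),'t',round(s['time'],2),'F',np.array(s['contact_force']).round(1),'w',round(s['gripper_width'],3),'j6',round(s['joint_pos'][5],2))
    print(' shift mm',(d*1000).round(1),'turn',best.round(2))
E
python3 - <<'E'
from h import *
goto((.431,.211,.20))
goto((.431,.211,.20),0)
f=grab('scene'); g=grab('side')
print('pink top',onz(f,300,158.7,.098),onz(g,180+49/2,180+98/2,.098))
E
```

```text
TCP [0.2288 0.5816 0.2312] jaw 68.53 t 0.45 F [ 0.9  0.5 -0.5] w 1.0 j6 -0.12
 shift mm [-323.8 -270.8   31.2] turn [-0.01 -0.   -0.  ]
TCP [0.2288 0.5816 0.2312] jaw 68.53 t 0.45 F [ 0.9  0.5 -0.5] w 1.0 j6 -0.12
 shift mm [-323.8 -270.8   31.2] turn [-1.000e-02  0.000e+00  6.853e+01]
pink top [0.35828752 0.08389642 0.098     ] [0.35768445 0.08422388 0.098     ]
```

Request:
move_arm(rows=[{"tx": -0.038,"ty": -0.032},{"tx": -0.038,"ty": -0.032},{"tx": -0.038,"ty": -0.032},{"tx": -0.038,"ty": -0.032},{"tx": -0.038,"ty": -0.032},{"tx": -0.038,"ty": -0.032},{"tx": -0.038,"ty": -0.032},{"az": 8.5},{"az": 8.5},{"az": 8.5},{"az": 8.5},{"az": 8.5}])

```text
schema error: expected keys tx, ty, tz, ax, ay, az, jaw
```

```bash
python3 - <<'E'
from h import *
goto((.431,.211,.20),0)
grab('wrist','w1.png')
E
```

```text
TCP [0.2288 0.5816 0.2313] jaw 68.52 t 0.55 F [ 0.5 -0.9  0.7] w 0.997 j6 -0.12
 shift mm [-323.8 -270.8   31.3] turn [-0.    0.   68.52]
```

View pics/w1.png

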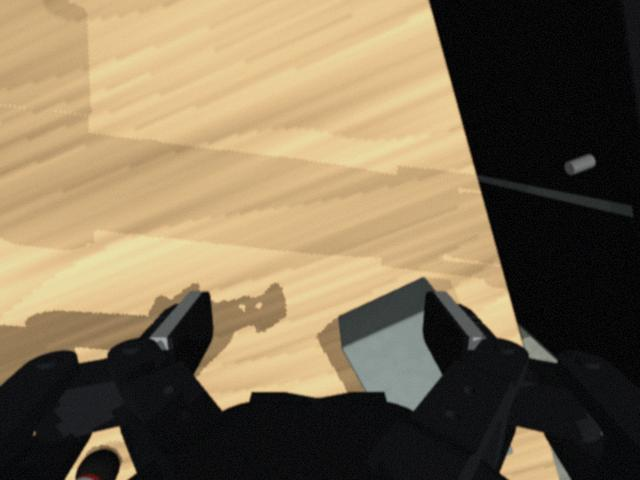

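Request:
move_arm(rows=[{"tx": -0.04,"ty": -0.034,"tz": 0,"ax": 0,"ay": 0,"az": 0,"jaw": 0},{"tx": -0.04,"ty": -0.034,"tz": 0,"ax": 0,"ay": 0,"az": 0,"jaw": 0},{"tx": -0.04,"ty": -0.034,"tz": 0,"ax": 0,"ay": 0,"az": 0,"jaw": 0},{"tx": -0.04,"ty": -0.034,"tz": 0,"ax": 0,"ay": 0,"az": 0,"jaw": 0},{"tx": -0.04,"ty": -0.034,"tz": 0,"ax": 0,"ay": 0,"az": 0,"jaw": 0},{"tx": -0.04,"ty": -0.034,"tz": 0,"ax": 0,"ay": 0,"az": 0,"jaw": 0},{"tx": -0.04,"ty": -0.034,"tz": 0,"ax": 0,"ay": 0,"az": 0,"jaw": 0},{"tx": 0,"ty": 0,"tz": 0,"ax": 0,"ay": 0,"az": 8.5,"jaw": 0},{"tx": 0,"ty": 0,"tz": 0,"ax": 0,"ay": 0,"az": 8.5,"jaw": 0},{"tx": 0,"ty": 0,"tz": 0,"ax": 0,"ay": 0,"az": 8.5,"jaw": 0},{"tx": 0,"ty": 0,"tz": 0,"ax": 0,"ay": 0,"az": 8.5,"jaw": 0},{"tx": 0,"ty": 0,"tz": 0,"ax": 0,"ay": 0,"az": 8.5,"jaw": 0}])

```text
time: 1.8
tool_pos: [0.3995, 0.2646, 0.2326]
tool_rot: [0.002, 0.53, 0.848, 0.003]
contact_force: [-0.4, -0.9, -0.4]
gripper_width: 0.998
```

```bash
python3 - <<'E'
from h import *
goto((.431,.211,.20),0)
grab('wrist','w1.png')
E
```

```text
TCP [0.3995 0.2646 0.2326] jaw 25.97 t 1.8 F [-0.4 -0.9 -0.4] w 0.998 j6 -0.02
 shift mm [-62.    4.6  32.6] turn [ 0.38 -0.04 25.97]
```

View pics/w1.png

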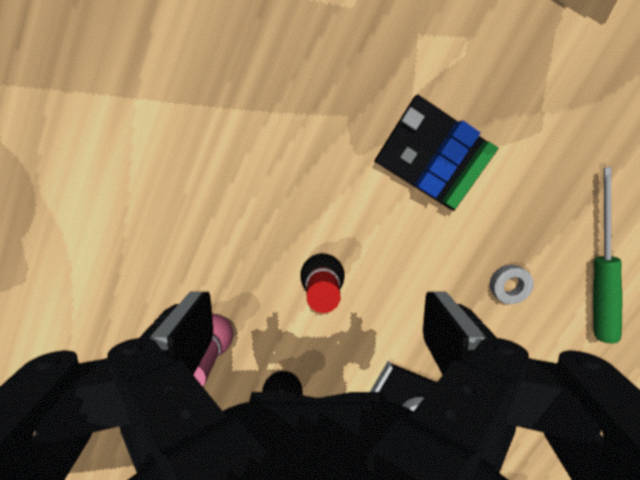

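Candidates: red: scene (355,172) is the only red-tailed capsule. White: (310,202) has a white tail and black nose, and the all-pink look-alike is at (300,170). Yellow: (207,246); the bottle cap at (372,306) only shares the colour. There is no blue capsule, since the blue at (413,167) is on a circuit block. The wrist view shows the red tail top at (323,295) with its black nose at (322,272).

```bash
cat >> det.py <<'E'
def topw(f,k,z):
    """wrist: fit circle to bright top disc colour blob -> centre on plane z"""
    hsv=cv2.cvtColor(f['color'],cv2.COLOR_RGB2HSV); h,s,v=[hsv[...,i].astype(int) for i in range(3)]
    m={'red':((h<6)|(h>174))&(s>150)&(v>150),'yellow':(h>21)&(h<33)&(s>185)&(v>150),'white':(s<50)&(v>150),'any':v>150}[k]
    for c,st in comps(m,60,20000): print('  ',k,c.round(1),st,onz(f,*c,z).round(4))
E
python3 - <<'E'
from det import *
f=grab('wrist'); topw(f,'red',.08)
cv2.imwrite('pics/w1c.png',cv2.resize(cv2.cvtColor(f['color'][240:340,260:390],cv2.COLOR_RGB2BGR),None,fx=5,fy=5))
g={'red':(.43,.215)}
for n in('scene','side'):
  print(find(grab(n),'red',g['red']))
E
```

```text
red [323.3 296.7] [307 282  33  31 814] [0.4352 0.204  0.08  ]
(array([355.16458333, 165.5875    ]), array([350, 161,  11,  11,  90], dtype=int32), array([0.42657582, 0.20871992]))
(array([245.37008547, 211.17948718]), array([239, 203,  14,  18, 208], dtype=int32), array([0.43510574, 0.21305914]))
```

View pics/w1c.png

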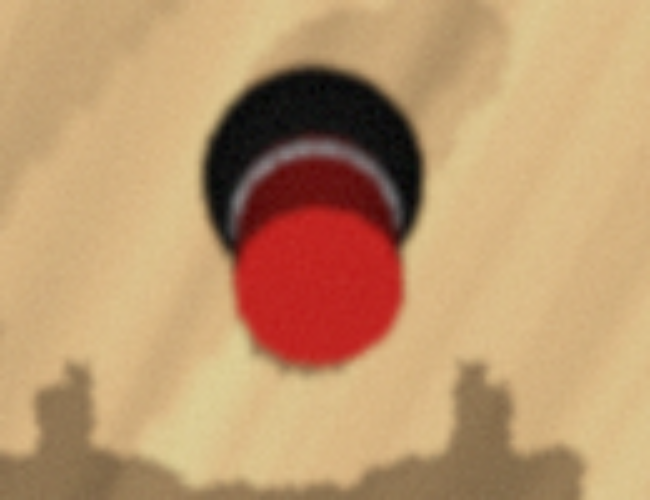

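Request:
move_arm(rows=[{"tx": 0,"ty": 0,"tz": 0.01,"ax": 0,"ay": 0,"az": 8.5,"jaw": 0},{"tx": 0,"ty": 0,"tz": 0.01,"ax": 0,"ay": 0,"az": 8.5,"jaw": 0},{"tx": 0,"ty": 0,"tz": 0.01,"ax": 0.3,"ay": 0,"az": 8.5,"jaw": 0},{"tx": 0,"ty": 0,"tz": 0,"ax": 0,"ay": 0,"az": 0.5,"jaw": 0}])

```text
time: 2.4
tool_pos: [0.3997, 0.2654, 0.2024]
tool_rot: [0.0, 0.705, 0.709, 0.002]
contact_force: [0.3, -0.1, -0.2]
gripper_width: 1.003
```

```bash
python3 - <<'E'
from det import *
goto((.435,.2035,.040),0)
f=grab('wrist'); topw(f,'red',.08)
E
```

```text
TCP [0.3997 0.2654 0.2024] jaw 0.32 t 2.4 F [ 0.3 -0.1 -0.2] w 1.003 j6 0.42
 shift mm [-62.5  34.6 162.3] turn [ 0.14 -0.14  0.32]
   red [360.3 302.9] [ 342  286   38   35 1001] [0.4355 0.2041 0.08  ]
```

Request:
move_arm(rows=[{"tx": -0.03,"ty": 0.018,"tz": 0,"ax": 0,"ay": 0,"az": 0.3,"jaw": 0},{"tx": -0.031,"ty": 0.018,"tz": 0,"ax": 0,"ay": 0,"az": 0,"jaw": 0},{"tx": 0,"ty": 0,"tz": 0.03,"ax": 0,"ay": 0,"az": 0,"jaw": 0},{"tx": 0,"ty": 0,"tz": 0.03,"ax": 0,"ay": 0,"az": 0,"jaw": 0},{"tx": 0,"ty": 0,"tz": 0,"ax": 0,"ay": 0,"az": 0,"jaw": 0}])

```text
time: 2.95
tool_pos: [0.4413, 0.2043, 0.1477]
tool_rot: [0.003, 0.698, 0.716, 0.007]
contact_force: [-1.2, -0.2, 0.3]
gripper_width: 1.0
```

```bash
python3 - <<'E'
from det import *
goto((.4355,.2037,.040),0)
f=grab('wrist','w2.png'); topw(f,'red',.08)
E
```

```text
TCP [0.4413 0.2043 0.1477] jaw 1.48 t 2.95 F [-1.2 -0.2  0.3] w 1.0 j6 0.25
 shift mm [ -1.1  -7.3 107.6] turn [ 0.78 -0.33  1.48]
   red [306.9 251.4] [ 283  228   49   48 1812] [0.4356 0.2039 0.08  ]
```

View pics/w2.png

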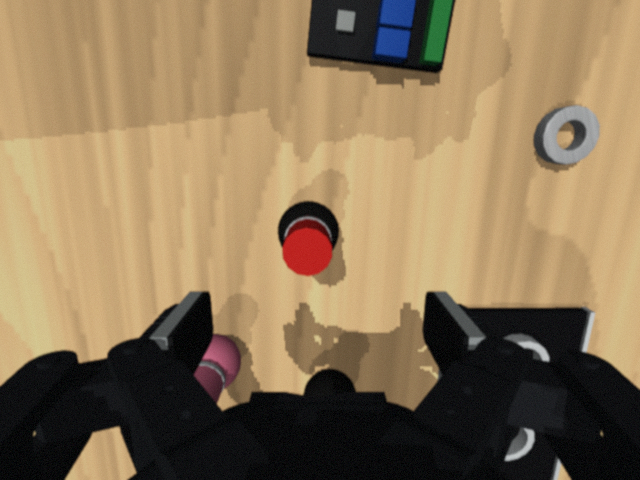

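Request:
move_arm(rows=[{"tx": -0.001,"ty": -0.007,"tz": 0,"ax": 0.8,"ay": -0.3,"az": 1.5,"jaw": 0},{"tx": 0,"ty": 0,"tz": 0.025,"ax": 0,"ay": 0,"az": 0,"jaw": 0},{"tx": 0,"ty": 0,"tz": 0.025,"ax": 0,"ay": 0,"az": 0,"jaw": 0},{"tx": 0,"ty": 0,"tz": 0,"ax": 0,"ay": 0,"az": 0,"jaw": 0}])

```text
time: 3.4
tool_pos: [0.4395, 0.2063, 0.1083]
tool_rot: [0.003, 0.706, 0.708, 0.007]
contact_force: [-0.8, 0.4, -0.3]
gripper_width: 1.004
```

```bash
python3 - <<'E'
from det import *
goto((.4356,.2038,.040),0)
E
```

```text
TCP [0.4395 0.2063 0.1083] jaw 0.15 t 3.4 F [-0.8  0.4 -0.3] w 1.004 j6 0.28
 shift mm [-2.8 -4.9 68.3] turn [ 0.82 -0.27  0.15]
```

Request:
move_arm(rows=[{"tx": -0.003,"ty": -0.005,"tz": 0,"ax": 0.8,"ay": -0.3,"az": 0,"jaw": 0},{"tx": 0,"ty": 0,"tz": 0.015,"ax": 0.2,"ay": 0,"az": 0,"jaw": 0},{"tx": -0.001,"ty": -0.001,"tz": 0.015,"ax": 0.2,"ay": 0,"az": 0,"jaw": 0},{"tx": -0.001,"ty": -0.001,"tz": 0.015,"ax": 0.2,"ay": 0,"az": 0,"jaw": 0}])

```text
time: 3.8
tool_pos: [0.4371, 0.2031, 0.0694]
tool_rot: [-0.001, 0.706, 0.709, 0.002]
contact_force: [0.1, 0.5, -0.2]
gripper_width: 0.999
```

```bash
python3 - <<'E'
from det import *
goto((.4356,.2038,.040),0)
E
```

```text
TCP [0.4371 0.2031 0.0694] jaw 0.25 t 3.8 F [ 0.1  0.5 -0.2] w 0.999 j6 0.27
 shift mm [ 0.6 -1.5 29.4] turn [ 0.08 -0.17  0.25]
```

Request:
move_arm(rows=[{"tx": 0.0005,"ty": -0.0015,"tz": 0.015,"ax": 0.2,"ay": 0,"az": 0,"jaw": 0},{"tx": 0,"ty": -0.001,"tz": 0.014,"ax": 0.2,"ay": 0,"az": 0,"jaw": 0},{"tx": 0,"ty": 0,"tz": 0.002,"ax": 0,"ay": 0,"az": 0,"jaw": 0}])

```text
time: 4.1
tool_pos: [0.4318, 0.2028, 0.0324]
tool_rot: [-0.005, 0.706, 0.709, -0.004]
contact_force: [-1.4, 1.0, -0.0]
gripper_width: 0.999
```

```bash
python3 - <<'E'
from det import *
goto((.4356,.2038,.040),0)
E
```

```text
TCP [0.4318 0.2028 0.0324] jaw 0.23 t 4.1 F [-1.4  1.  -0. ] w 0.999 j6 0.27
 shift mm [ 1.   3.7 -7.6] turn [-0.7  -0.07  0.23]
```

Request:
move_arm(rows=[{"tx": 0.001,"ty": 0.003,"tz": -0.006,"ax": -0.5,"ay": 0,"az": 0.2,"jaw": 0},{"tx": 0,"ty": 0,"tz": 0,"ax": 0,"ay": 0,"az": 0,"jaw": 0}])

```text
time: 4.3
tool_pos: [0.4345, 0.2037, 0.0375]
tool_rot: [-0.002, 0.707, 0.707, -0.002]
contact_force: [-0.4, 0.1, 0.3]
gripper_width: 1.0
```

```bash
python3 - <<'E'
from det import *
goto((.4356,.2038,.040),0)
E
```

```text
TCP [0.4345 0.2037 0.0375] jaw 0.01 t 4.3 F [-0.4  0.1  0.3] w 1.0 j6 0.28
 shift mm [ 0.1  1.1 -2.5] turn [-0.3  -0.03  0.01]
```

Request:
move_arm(rows=[{"tx": 0,"ty": 0.001,"tz": -0.002,"ax": -0.2,"ay": 0,"az": 0,"jaw": 0},{"tx": 0,"ty": 0,"tz": 0,"ax": 0,"ay": 0,"az": 0,"jaw": 255},{"tx": 0,"ty": 0,"tz": 0,"ax": 0,"ay": 0,"az": 0,"jaw": 255},{"tx": 0,"ty": 0,"tz": 0,"ax": 0,"ay": 0,"az": 0,"jaw": 255},{"tx": 0,"ty": 0,"tz": 0,"ax": 0,"ay": 0,"az": 0,"jaw": 255},{"tx": 0,"ty": 0,"tz": 0,"ax": 0,"ay": 0,"az": 0,"jaw": 255},{"tx": 0,"ty": 0,"tz": 0,"ax": 0,"ay": 0,"az": 0,"jaw": 255}])

```text
time: 5.0
tool_pos: [0.4379, 0.2044, 0.0428]
tool_rot: [0.001, 0.707, 0.707, 0.002]
contact_force: [0.4, -0.3, -0.7]
gripper_width: 0.361
```

```bash
python3 - <<'E'
from det import *
goto((.4356,.2038,.040),0)
grab('side','s1.png')
E
```

```text
TCP [0.4379 0.2044 0.0428] jaw 0.02 t 5.0 F [ 0.4 -0.3 -0.7] w 0.361 j6 0.28
 shift mm [-0.6 -2.3  2.8] turn [ 0.25 -0.12  0.02]
```

View pics/s1.png

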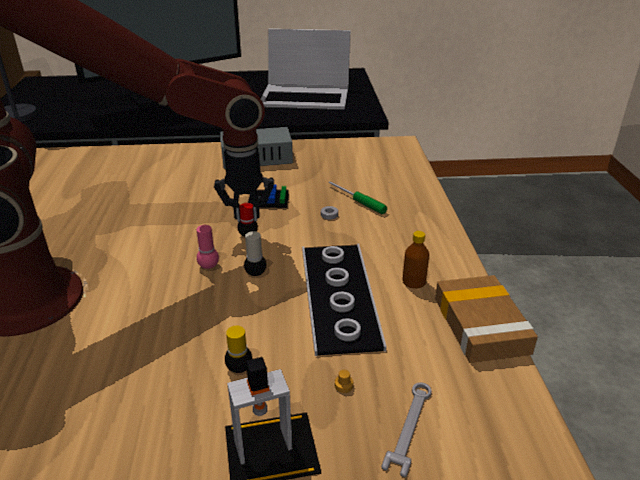

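Request:
move_arm(rows=[{"tx": 0,"ty": 0,"tz": -0.03,"ax": 0,"ay": 0,"az": 0,"jaw": 255},{"tx": 0,"ty": 0,"tz": -0.04,"ax": 0,"ay": 0,"az": 0,"jaw": 255},{"tx": 0,"ty": 0,"tz": -0.04,"ax": 0,"ay": 0,"az": 0,"jaw": 255},{"tx": 0,"ty": 0,"tz": -0.03,"ax": 0,"ay": 0,"az": 0,"jaw": 255},{"tx": 0,"ty": 0.03,"tz": 0,"ax": 0,"ay": 0,"az": 0,"jaw": 255},{"tx": 0,"ty": 0.04,"tz": 0,"ax": 0,"ay": 0,"az": 0,"jaw": 255},{"tx": 0,"ty": 0.04,"tz": 0,"ax": 0,"ay": 0,"az": 0,"jaw": 255},{"tx": -0.04,"ty": 0.03,"tz": 0,"ax": 0,"ay": 0,"az": 0,"jaw": 255},{"tx": -0.04,"ty": 0.03,"tz": 0,"ax": 0,"ay": 0,"az": 0,"jaw": 255},{"tx": 0,"ty": 0,"tz": 0,"ax": 0,"ay": 0,"az": 0,"jaw": 255}])

```text
time: 6.05
tool_pos: [0.6072, 0.1222, 0.1784]
tool_rot: [-0.003, 0.705, 0.709, -0.004]
contact_force: [-0.6, 0.3, -2.5]
gripper_width: 0.358
```

```bash
python3 - <<'E'
from det import *
goto((.628,.089,.2),0)
f=grab('wrist','w3.png')
for n in ('scene','side'):grab(n,n+'3.png')
E
```

```text
TCP [0.6072 0.1222 0.1784] jaw 0.28 t 6.05 F [-0.6  0.3 -2.5] w 0.358 j6 0.07
 shift mm [-33.3  20.5 -21.8] turn [-0.55  0.03  0.28]
```

View pics/w3.png

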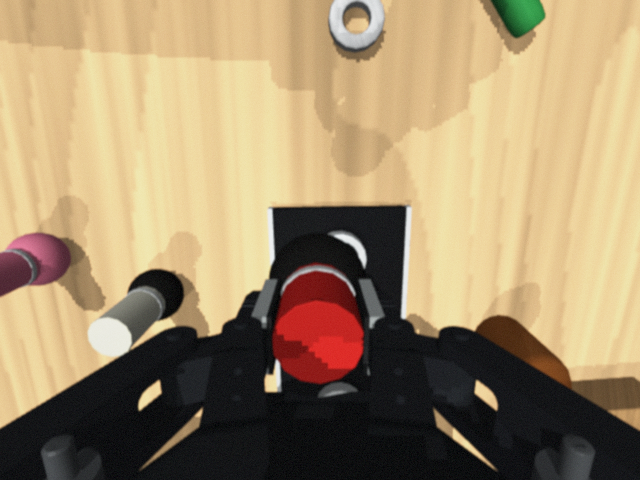

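View pics/side3.png

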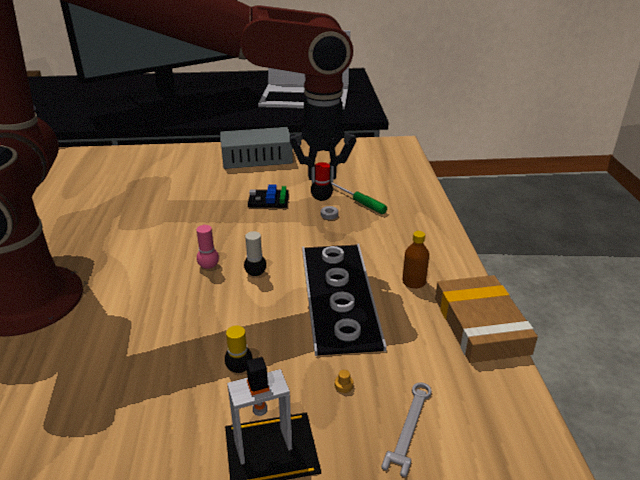

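```bash
python3 - <<'E'
from det import *
F={n:grab(n) for n in('scene','side')}
P={}
for n,(x0,y0,x1,y1) in {'scene':(235,220,400,340),'side':(295,235,390,360)}.items():
    f=F[n]; img=cv2.cvtColor(cv2.imread('pics/%s0.png'%n),cv2.COLOR_BGR2RGB)
    hsv=cv2.cvtColor(img,cv2.COLOR_RGB2HSV)
    m=((hsv[...,2]<75)|(hsv[...,1]<70)); M=np.zeros_like(m); M[y0:y1,x0:x1]=m[y0:y1,x0:x1]
    k,l,s,c=cv2.connectedComponentsWithStats(M.astype(np.uint8)); i=1+np.argmax(s[1:,4])
    p=np.argwhere(l==i)[:,::-1].astype(np.int32)
    h=cv2.convexHull(p.reshape(-1,1,2)); q=cv2.approxPolyDP(h,6,True).reshape(-1,2); print(n,q.tolist())
    for u in q: print(onz(f,*u,.01)[:2])
    # rings
    g=(hsv[...,2]>100)&(hsv[...,1]<70); G=np.zeros_like(g); G[y0:y1,x0:x1]=g[y0:y1,x0:x1]
    k,l,s,c=cv2.connectedComponentsWithStats(G.astype(np.uint8))
    for i in range(1,k):
        if 80<s[i][4]<420 and s[i][2]<40 and s[i][3]<40:
            # hole: fill contour
            cs,hi=cv2.findContours((l==i).astype(np.uint8),cv2.RETR_CCOMP,cv2.CHAIN_APPROX_NONE)
            for cc,hh in zip(cs,hi[0]):
                if len(cc)>12:
                    e=cv2.fitEllipse(cc); mo=cv2.moments(cc); print(n,'hole' if hh[3]>=0 else 'outer',np.round(e[0],1),np.round(e[1],1),onz(f,*e[0],.024)[:2],onz(f,*e[0],.017)[:2])
E
```

```text
scene [[389, 264], [272, 337], [243, 292], [356, 227]]
[0.6882204  0.13210161]
[ 0.69824172 -0.19685355]
[ 0.56701375 -0.20007596]
[0.55871944 0.12473649]
scene outer [358.7 251.4] [17.4 19.4] [0.62667831 0.08461265] [0.62365271 0.08733511]
scene hole [358.8 251.3] [11.7 14. ] [0.62660644 0.08507236] [0.62358036 0.0877979 ]
scene outer [331.3 267.5] [17.9 19.7] [0.62819635 0.00478507] [0.62518095 0.00697093]
scene hole [331.2 267.3] [12.6 14.2] [0.62770817 0.00483398] [0.62468949 0.00702018]
scene outer [302.8 284.1] [18.6 20.2] [ 0.6297123  -0.07496311] [ 0.6267071  -0.07331331]
scene hole [302.9 284.3] [13.  14.3] [ 0.63019654 -0.07490994] [ 0.62719459 -0.07325978]
scene outer [273.1 301.5] [19.3 20.7] [ 0.63120089 -0.15488313] [ 0.6282057  -0.15377054]
scene hole [273.2 301.5] [13.4 15.1] [ 0.63124159 -0.15465551] [ 0.62824667 -0.1535414 ]
side [[385, 350], [315, 355], [302, 247], [359, 245]]
[ 0.69206607 -0.2021839 ]
[ 0.56747162 -0.20569361]
[0.56073613 0.13224508]
[0.68914937 0.13080129]
side outer [332.4 252.1] [12.2 21. ] [0.62487295 0.08741951] [0.6258738  0.09744253]
side hole [332.4 252.1] [ 9.7 16.5] [0.62477592 0.08720668] [0.62577582 0.09722763]
side outer [336.8 274.3] [13.4 22.1] [0.62651133 0.00702801] [0.62752812 0.01626874]
side hole [336.5 274.1] [10.4 17.2] [0.62612512 0.00767857] [0.62713815 0.01692563]
side outer [341.6 299. ] [14.7 23.6] [ 0.62810742 -0.07262853] [ 0.62913974 -0.06416294]
side hole [341.5 298.9] [11.9 18.1] [ 0.62789862 -0.07255954] [ 0.62892891 -0.06409329]
side outer [347.1 326.9] [16.9 24.9] [ 0.62972521 -0.15272233] [ 0.63077327 -0.14503614]
side hole [347.1 326.8] [13.2 19.4] [ 0.62977705 -0.15241201] [ 0.63082562 -0.1447228 ]
```

Request:
move_arm(rows=[{"tx": -0.018,"ty": 0.009,"tz": 0,"ax": -0.3,"ay": 0,"az": 0.3,"jaw": 255},{"tx": -0.016,"ty": 0.008,"tz": 0.02,"ax": 0,"ay": 0,"az": 0,"jaw": 255},{"tx": 0,"ty": 0,"tz": 0.02,"ax": 0,"ay": 0,"az": 0,"jaw": 255},{"tx": 0,"ty": 0,"tz": 0.01,"ax": 0,"ay": 0,"az": 0,"jaw": 255},{"tx": 0,"ty": 0,"tz": 0,"ax": 0,"ay": 0,"az": 0,"jaw": 255}])

```text
time: 6.8
tool_pos: [0.6205, 0.0948, 0.1291]
tool_rot: [-0.001, 0.703, 0.711, -0.0]
contact_force: [-0.4, 0.0, -2.9]
gripper_width: 0.362
```

```bash
python3 - <<'E'
from det import *
goto((.6257,.086,.075),0)
E
```

```text
TCP [0.6205 0.0948 0.1291] jaw 0.71 t 6.8 F [-0.4  0.  -2.9] w 0.362 j6 0.02
 shift mm [-8.9  5.2 54.1] turn [-0.07 -0.04  0.71]
```

Request:
move_arm(rows=[{"tx": -0.008,"ty": 0.0045,"tz": 0,"ax": 0,"ay": 0,"az": 0.5,"jaw": 255},{"tx": 0,"ty": 0,"tz": 0.012,"ax": 0,"ay": 0,"az": 0,"jaw": 255},{"tx": 0,"ty": 0,"tz": 0.012,"ax": 0,"ay": 0,"az": 0,"jaw": 255},{"tx": 0,"ty": 0,"tz": 0.012,"ax": 0,"ay": 0,"az": 0,"jaw": 255},{"tx": 0,"ty": 0,"tz": 0,"ax": 0,"ay": 0,"az": 0,"jaw": 255}])

```text
time: 7.3
tool_pos: [0.6266, 0.0868, 0.0929]
tool_rot: [0.001, 0.706, 0.709, 0.001]
contact_force: [-0.8, -0.1, -2.9]
gripper_width: 0.366
```

```bash
python3 - <<'E'
from det import *
goto((.6257,.086,.065),0)
E
```

```text
TCP [0.6266 0.0868 0.0929] jaw 0.25 t 7.3 F [-0.8 -0.1 -2.9] w 0.366 j6 0.02
 shift mm [-0.8 -1.  27.9] turn [ 0.16 -0.03  0.25]
```

Request:
move_arm(rows=[{"tx": -0.001,"ty": -0.001,"tz": 0.01,"ax": 0.1,"ay": 0,"az": 0.2,"jaw": 255},{"tx": 0,"ty": 0,"tz": 0.008,"ax": 0,"ay": 0,"az": 0,"jaw": 255},{"tx": 0,"ty": 0,"tz": 0.006,"ax": 0,"ay": 0,"az": 0,"jaw": 255},{"tx": 0,"ty": 0,"tz": 0.002,"ax": 0,"ay": 0,"az": 0,"jaw": 255}])

```text
time: 7.7
tool_pos: [0.6255, 0.086, 0.0646]
tool_rot: [0.0, 0.707, 0.707, 0.0]
contact_force: [-0.7, -0.8, -2.4]
gripper_width: 0.362
```

```bash
python3 - <<'E'
from det import *
goto((.6257,.086,.058),0)
f=grab('side','s4.png')
cv2.imwrite('pics/s4c.png',cv2.resize(cv2.cvtColor(f['color'][180:320,250:420],cv2.COLOR_RGB2BGR),None,fx=4,fy=4))
E
```

```text
TCP [0.6255 0.086  0.0646] jaw 0.06 t 7.7 F [-0.7 -0.8 -2.4] w 0.362 j6 0.02
 shift mm [0.  0.2 6.6] turn [ 0.05 -0.03  0.06]
```

View pics/s4c.png

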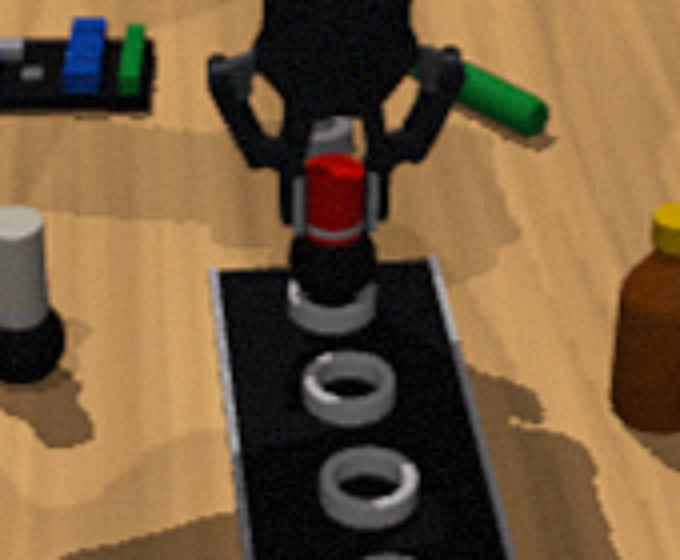

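Red hangs centred just over the ring at side crop (332,300). I'll lower it until contact.

Request:
move_arm(rows=[{"tx": 0,"ty": 0,"tz": 0.003,"ax": 0,"ay": 0,"az": 0,"jaw": 255},{"tx": 0,"ty": 0,"tz": 0.002,"ax": 0,"ay": 0,"az": 0,"jaw": 255},{"tx": 0,"ty": 0,"tz": 0.001,"ax": 0,"ay": 0,"az": 0,"jaw": 255}])

```text
time: 8.05
tool_pos: [0.6263, 0.0866, 0.0605]
tool_rot: [0.0, 0.707, 0.707, 0.001]
contact_force: [-3.7, 0.5, 3.5]
gripper_width: 0.358
```

```bash
python3 - <<'E'
from det import *
goto((.6257,.086,.058),0)
E
```

```text
TCP [0.6263 0.0866 0.0605] jaw 0.06 t 8.05 F [-3.7  0.5  3.5] w 0.358 j6 0.02
 shift mm [-0.6 -0.7  2.5] turn [ 0.11 -0.1   0.06]
```

Request:
move_arm(rows=[{"tx": -0.0005,"ty": -0.0015,"tz": 0.001,"ax": 0,"ay": 0,"az": 0,"jaw": 255},{"tx": 0,"ty": 0,"tz": 0.001,"ax": 0,"ay": 0,"az": 0,"jaw": 255}])

```text
time: 8.25
tool_pos: [0.6261, 0.0867, 0.0604]
tool_rot: [0.001, 0.707, 0.707, 0.003]
contact_force: [-3.5, 1.9, 4.4]
gripper_width: 0.36
```

```bash
python3 - <<'E'
from det import *
goto((.6257,.086,.058),0)
E
```

```text
TCP [0.6261 0.0867 0.0604] jaw 0.06 t 8.25 F [-3.5  1.9  4.4] w 0.36 j6 0.02
 shift mm [-0.7 -0.5  2.4] turn [ 0.31 -0.16  0.06]
```

Request:
move_arm(rows=[{"tx": 0,"ty": 0,"tz": 0,"ax": 0.2,"ay": -0.1,"az": 0,"jaw": 255},{"tx": 0,"ty": 0,"tz": 0,"ax": 0,"ay": 0,"az": 0,"jaw": 100},{"tx": 0,"ty": 0,"tz": 0,"ax": 0,"ay": 0,"az": 0,"jaw": 0},{"tx": 0,"ty": 0,"tz": 0,"ax": 0,"ay": 0,"az": 0,"jaw": 0},{"tx": 0,"ty": 0,"tz": 0,"ax": 0,"ay": 0,"az": 0,"jaw": 0},{"tx": 0,"ty": 0,"tz": 0,"ax": 0,"ay": 0,"az": 0,"jaw": 0},{"tx": 0,"ty": 0,"tz": -0.02,"ax": 0,"ay": 0,"az": 0,"jaw": 0},{"tx": 0,"ty": 0,"tz": -0.03,"ax": 0,"ay": 0,"az": 0,"jaw": 0},{"tx": 0,"ty": 0,"tz": -0.04,"ax": 0,"ay": 0,"az": 0,"jaw": 0},{"tx": 0,"ty": 0,"tz": -0.04,"ax": 0,"ay": 0,"az": 0,"jaw": 0}])

```text
time: 9.25
tool_pos: [0.6213, 0.0853, 0.1841]
tool_rot: [-0.004, 0.707, 0.707, -0.005]
contact_force: [0.7, 0.8, -0.2]
gripper_width: 0.999
```

```bash
python3 - <<'E'
from det import *
goto((.458,.05,.2),90)
f=grab('side')
cv2.imwrite('pics/s5c.png',cv2.resize(cv2.cvtColor(f['color'][180:320,200:420],cv2.COLOR_RGB2BGR),None,fx=3.6,fy=3.6))
f=grab('scene','sc5.png')
cv2.imwrite('pics/sc5c.png',cv2.resize(cv2.cvtColor(f['color'][140:320,180:420],cv2.COLOR_RGB2BGR),None,fx=3.3,fy=3.3))
f=grab('wrist','w5.png'); topw(f,'red',.097); topw(f,'white',.098)
E
```

```text
TCP [0.6213 0.0853 0.1841] jaw 0.04 t 9.25 F [ 0.7  0.8 -0.2] w 0.999 j6 0.02
 shift mm [ -35.2 -163.5  -13.6] turn [ -0.69  -0.54 -89.96]
   red [315.7 231.5] [ 294  209   45   46 1580] [0.6246 0.0907 0.097 ]
   white [382.1 262.7] [ 378  162   10  228 1035] [0.6716 0.0683 0.098 ]
   white [254.2 273. ] [ 244  165   21  227 1239] [0.5808 0.0605 0.098 ]
   white [314.9 191.8] [299 189  33   9  96] [0.6241 0.1184 0.098 ]
   white [ 84.1 282.9] [  62  261   45   43 1427] [0.4584 0.0528 0.098 ]
   white [632.6 318.2] [619 262  21  92 995] [0.8593 0.0251 0.098 ]
   white [318.8 295.2] [294 274  50  45 865] [0.6269 0.0434 0.098 ]
   white [473.6 340.5] [469 337  14  10  74] [0.7437 0.0065 0.098 ]
   white [319.3 367.7] [297 351  46  38 490] [ 0.6274 -0.0171  0.098 ]
```

View pics/s5c.png

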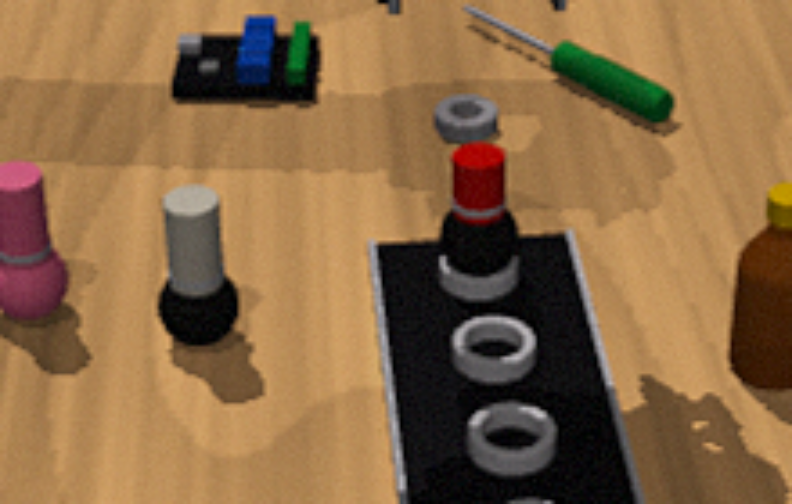

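View pics/sc5c.png

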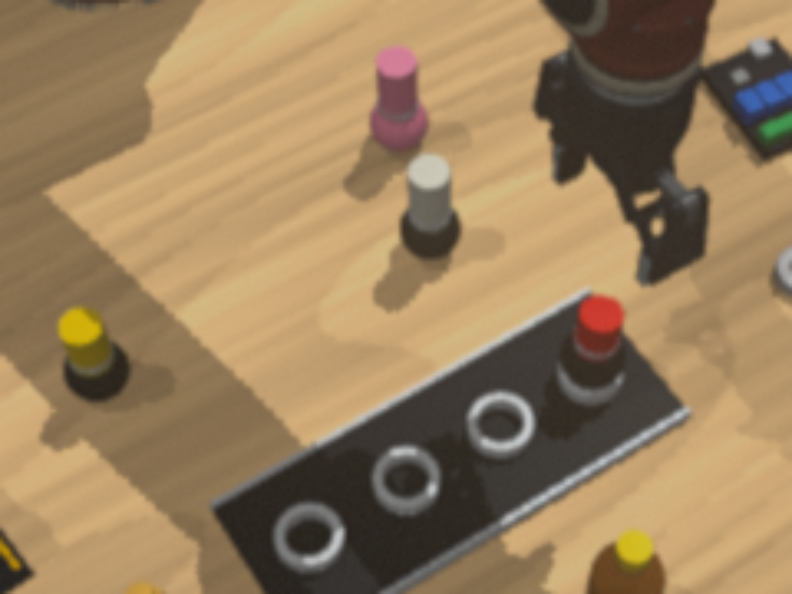

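View pics/w5.png

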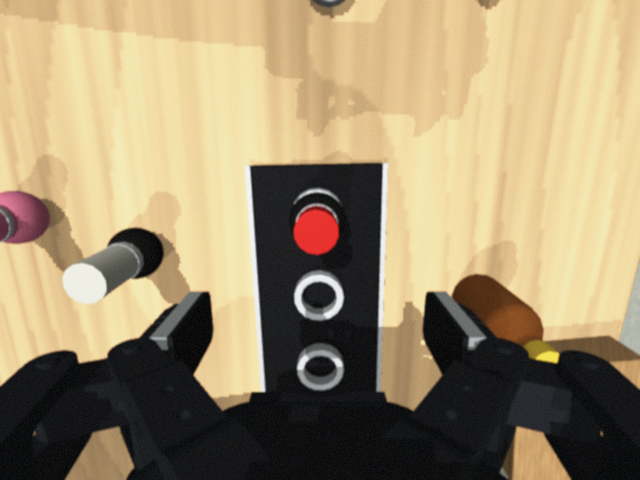

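```bash
cat >> det.py <<'E'
def disc(f,k,X,z,w=20):
    """bright top disc nearest to projected X: ellipse fit -> point on z"""
    hsv=cv2.cvtColor(f['color'],cv2.COLOR_RGB2HSV); h,s,v=[hsv[...,i].astype(int) for i in range(3)]
    u=proj(f,[X[0],X[1],z]); a,b=u.round().astype(int)
    m={'red':((h<6)|(h>174))&(s>150),'yellow':(h>21)&(h<33)&(s>170),'white':(s<60)}[k]
    M=np.zeros_like(m); sl=np.s_[max(b-w,0):b+w,max(a-w,0):a+w]; M[sl]=m[sl]
    t=np.percentile(v[M],90)*.82; M&=v>t
    n,l,st,c=cv2.connectedComponentsWithStats(M.astype(np.uint8)); 
    i=1+np.argmax(st[1:,4]); p=hullc(l==i); return p,st[i],onz(f,*p,z)
E
python3 - <<'E'
from det import *
for n in('scene','side','wrist'):
    f=grab(n)
    for k,X,z in (('red',(.6257,.086),.097),('white',(.458,.052),.098),('yellow',(.43,-.22),.086)):
        try: print(n,k,disc(f,k,X,z,w=20 if n!='wrist' else 40))
        except Exception as e: print(n,k,e)
    if n=='wrist': print(onz(f,319,295.5,.024), onz(f,319.5,367.5,.024))
E
```

```text
scene red (array([361.95289855, 234.5307971 ]), array([356, 230,  13,  10, 106], dtype=int32), array([0.62555313, 0.08798398, 0.097     ]))
scene white (array([309.73484848, 191.46401515]), array([304, 187,  13,  10, 100], dtype=int32), array([0.45856623, 0.05071162, 0.098     ]))
scene yellow (array([203.17992424, 238.48106061]), array([198, 233,  12,  11, 103], dtype=int32), array([ 0.43501813, -0.22309813,  0.086     ]))
side red (array([332.35433071, 222.84776903]), array([326, 220,  14,   7,  75], dtype=int32), array([0.624195 , 0.0901688, 0.097    ]))
side white (array([252.38574423, 235.36268344]), array([245, 232,  16,   8,  92], dtype=int32), array([0.45733915, 0.05267608, 0.098     ]))
side yellow (array([235.25806452, 331.8172043 ]), array([226, 326,  19,  12, 169], dtype=int32), array([ 0.43479615, -0.21957688,  0.086     ]))
wrist red (array([323.42718855, 234.41529882]), array([ 301,  212,   46,   46, 1612], dtype=int32), array([0.62458903, 0.09072407, 0.097     ]))
wrist white (array([ 85.55031114, 286.65328167]), array([  64,  266,   44,   42, 1450], dtype=int32), array([0.45804656, 0.05240601, 0.098     ]))
wrist yellow index 0 is out of bounds for axis 0 with size 0
[0.62127882 0.01320056 0.024     ] [ 0.62196907 -0.0636681   0.024     ]
```

Request:
move_arm(rows=[{"tx": -0.01,"ty": -0.04,"tz": -0.01,"ax": -0.6,"ay": -0.5,"az": 0,"jaw": 0},{"tx": -0.01,"ty": -0.045,"tz": -0.01,"ax": 0,"ay": 0,"az": 0,"jaw": 0},{"tx": -0.01,"ty": -0.045,"tz": 0,"ax": 0,"ay": 0,"az": 0,"jaw": 0},{"tx": 0,"ty": -0.02,"tz": 0,"ax": 0,"ay": 0,"az": -8.5,"jaw": 0},{"tx": 0,"ty": 0,"tz": 0,"ax": 0,"ay": 0,"az": -8.5,"jaw": 0},{"tx": 0,"ty": 0,"tz": 0,"ax": 0,"ay": 0,"az": -8.5,"jaw": 0},{"tx": 0,"ty": 0,"tz": 0,"ax": 0,"ay": 0,"az": -8.5,"jaw": 0},{"tx": 0,"ty": 0,"tz": 0,"ax": 0,"ay": 0,"az": -8.5,"jaw": 0},{"tx": 0,"ty": 0,"tz": 0,"ax": 0,"ay": 0,"az": -8.5,"jaw": 0},{"tx": 0,"ty": 0,"tz": 0,"ax": 0,"ay": 0,"az": -8.5,"jaw": 0},{"tx": 0,"ty": 0,"tz": 0,"ax": 0,"ay": 0,"az": -8.5,"jaw": 0},{"tx": 0,"ty": 0,"tz": 0,"ax": 0,"ay": 0,"az": 0,"jaw": 0}])

```text
time: 10.75
tool_pos: [0.4506, 0.0543, 0.1727]
tool_rot: [-0.027, 0.181, 0.983, -0.01]
contact_force: [-0.2, 1.4, 0.1]
gripper_width: 0.997
```

```bash
python3 - <<'E'
from det import *
f=grab('wrist','w6.png')
goto((.458,.0522,.12),70)
print(disc(f,'white',(.458,.052),.098,w=45))
E
```

```text
TCP [0.4504 0.0543 0.1725] jaw 69.0 t 10.8 F [-0.3 -0.  -0.4] w 1.0 j6 -1.24
 shift mm [-10.4   2.3  52. ] turn [-1.68 -2.87 -1.04]
(array([323.25889872, 264.06076696]), array([ 300,  241,   48,   47, 1729], dtype=int32), array([0.45717338, 0.05222121, 0.098     ]))
```

View pics/w6.png

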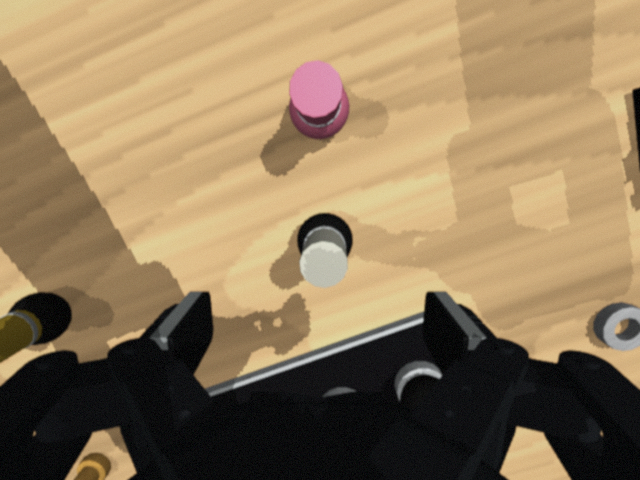

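Request:
move_arm(rows=[{"tx": -0.009,"ty": 0.002,"tz": 0,"ax": -1.7,"ay": -2.9,"az": -1,"jaw": 0},{"tx": 0,"ty": 0,"tz": 0,"ax": 0,"ay": 0,"az": 0,"jaw": 0}])

```text
time: 11.0
tool_pos: [0.4586, 0.053, 0.1697]
tool_rot: [-0.001, 0.177, 0.984, 0.0]
contact_force: [-1.0, -0.5, -0.4]
gripper_width: 0.998
```

```bash
python3 - <<'E'
from det import *
f=grab('wrist')
goto((.4575,.0523,.12),70)
print(disc(f,'white',(.458,.052),.098,w=45))
E
```

```text
TCP [0.4585 0.0531 0.1697] jaw 69.66 t 11.05 F [-0.3 -0.2 -1.1] w 0.998 j6 -1.26
 shift mm [ 0.5 -1.  49.7] turn [-0.03 -0.18 -0.34]
(array([317.35567598, 248.35044685]), array([ 293,  225,   49,   47, 1785], dtype=int32), array([0.45718559, 0.0521972 , 0.098     ]))
```

Request:
move_arm(rows=[{"tx": 0.001,"ty": -0.001,"tz": 0.02,"ax": 0,"ay": 0,"az": 0,"jaw": 0},{"tx": 0,"ty": 0,"tz": 0.02,"ax": 0,"ay": 0,"az": 0,"jaw": 0},{"tx": 0,"ty": 0,"tz": 0.015,"ax": 0,"ay": 0,"az": 0,"jaw": 0},{"tx": 0,"ty": 0,"tz": 0.005,"ax": 0,"ay": 0,"az": 0,"jaw": 0}])

```text
time: 11.45
tool_pos: [0.4571, 0.0526, 0.1087]
tool_rot: [-0.002, 0.18, 0.984, -0.001]
contact_force: [-0.1, -0.7, -0.5]
gripper_width: 0.997
```

```bash
python3 - <<'E'
from det import *
goto((.4575,.0523,.050),70)
E
```

```text
TCP [0.4571 0.0526 0.1087] jaw 69.22 t 11.45 F [-0.1 -0.7 -0.5] w 0.997 j6 -1.26
 shift mm [-0.8  0.  58.7] turn [-0.1  -0.26 -0.78]
```

Request:
move_arm(rows=[{"tx": -0.001,"ty": 0,"tz": 0.015,"ax": 0,"ay": -0.2,"az": 0,"jaw": 0},{"tx": 0,"ty": 0,"tz": 0.02,"ax": 0,"ay": 0,"az": 0,"jaw": 0},{"tx": 0,"ty": 0,"tz": 0.01,"ax": 0,"ay": 0,"az": 0,"jaw": 0},{"tx": 0,"ty": 0,"tz": 0.004,"ax": 0,"ay": 0,"az": 0,"jaw": 0}])

```text
time: 11.85
tool_pos: [0.4587, 0.0523, 0.0593]
tool_rot: [-0.001, 0.182, 0.983, -0.001]
contact_force: [-0.8, -0.1, -0.3]
gripper_width: 0.998
```

```bash
python3 - <<'E'
from det import *
goto((.4575,.0523,.050),70)
E
```

```text
TCP [0.4587 0.0523 0.0593] jaw 68.99 t 11.85 F [-0.8 -0.1 -0.3] w 0.998 j6 -1.25
 shift mm [ 1.1 -0.4  9.3] turn [-0.14 -0.09 -1.01]
```

Request:
move_arm(rows=[{"tx": 0.001,"ty": 0,"tz": 0.006,"ax": 0,"ay": 0,"az": 0,"jaw": 0},{"tx": 0,"ty": 0,"tz": 0.002,"ax": 0,"ay": 0,"az": 0,"jaw": 0},{"tx": 0,"ty": 0,"tz": 0,"ax": 0,"ay": 0,"az": 0,"jaw": 0}])

```text
time: 12.15
tool_pos: [0.4584, 0.0527, 0.0518]
tool_rot: [-0.001, 0.183, 0.983, -0.001]
contact_force: [0.1, -0.9, -0.6]
gripper_width: 1.004
```

```bash
python3 - <<'E'
from det import *
goto((.4575,.0523,.050),70)
E
```

```text
TCP [0.4584 0.0527 0.0518] jaw 68.94 t 12.15 F [ 0.1 -0.9 -0.6] w 1.004 j6 -1.25
 shift mm [ 0.7 -0.7  1.8] turn [-0.13 -0.04 -1.06]
```

Good. Closing on the white capsule.

Request:
move_arm(rows=[{"tx": 0.0005,"ty": -0.0005,"tz": 0,"ax": 0,"ay": 0,"az": 0,"jaw": 255},{"tx": 0,"ty": 0,"tz": 0,"ax": 0,"ay": 0,"az": 0,"jaw": 255},{"tx": 0,"ty": 0,"tz": 0,"ax": 0,"ay": 0,"az": 0,"jaw": 255},{"tx": 0,"ty": 0,"tz": 0,"ax": 0,"ay": 0,"az": 0,"jaw": 255},{"tx": 0,"ty": 0,"tz": 0,"ax": 0,"ay": 0,"az": 0,"jaw": 255}])

```text
time: 12.65
tool_pos: [0.4592, 0.0523, 0.0539]
tool_rot: [0.001, 0.183, 0.983, -0.001]
contact_force: [0.5, 0.6, -1.5]
gripper_width: 0.359
```

```bash
python3 - <<'E'
from det import *
goto((.4575,.0523,.18),70)
E
```

```text
TCP [0.4592 0.0523 0.0539] jaw 68.93 t 12.65 F [ 0.5  0.6 -1.5] w 0.359 j6 -1.25
 shift mm [   1.2   -0.8 -126.1] turn [-0.06  0.16 -1.07]
```

Request:
move_arm(rows=[{"tx": 0,"ty": 0,"tz": -0.03,"ax": 0,"ay": 0,"az": 0,"jaw": 255},{"tx": 0,"ty": 0,"tz": -0.045,"ax": 0,"ay": 0,"az": 0,"jaw": 255},{"tx": 0,"ty": 0,"tz": -0.045,"ax": 0,"ay": 0,"az": 0,"jaw": 255},{"tx": 0,"ty": 0,"tz": -0.02,"ax": 0,"ay": 0,"az": 8.5,"jaw": 255},{"tx": 0,"ty": 0,"tz": 0,"ax": 0,"ay": 0,"az": 8.5,"jaw": 255},{"tx": 0,"ty": 0,"tz": 0,"ax": 0,"ay": 0,"az": 8.5,"jaw": 255},{"tx": 0,"ty": 0,"tz": 0,"ax": 0,"ay": 0,"az": 8.5,"jaw": 255},{"tx": 0,"ty": 0,"tz": 0,"ax": 0,"ay": 0,"az": 8.5,"jaw": 255},{"tx": 0,"ty": 0,"tz": 0,"ax": 0,"ay": 0,"az": 8.5,"jaw": 255},{"tx": 0,"ty": 0,"tz": 0,"ax": 0,"ay": 0,"az": 8.5,"jaw": 255},{"tx": 0,"ty": 0,"tz": 0,"ax": 0,"ay": 0,"az": 7,"jaw": 255},{"tx": 0,"ty": 0,"tz": 0,"ax": 0,"ay": 0,"az": 0,"jaw": 255}])

```text
time: 13.85
tool_pos: [0.4531, 0.0528, 0.1917]
tool_rot: [-0.004, 0.7, 0.714, -0.005]
contact_force: [-0.0, -0.4, -2.3]
gripper_width: 0.361
```

```bash
python3 - <<'E'
from det import *
goto((.6290,-.0740,.18),1.1)
f=grab('side');cv2.imwrite('pics/s7c.png',cv2.resize(cv2.cvtColor(f['color'][120:330,180:420],cv2.COLOR_RGB2BGR),None,fx=2.8,fy=2.8))
E
```

```text
TCP [0.4531 0.0528 0.1917] jaw 1.19 t 13.85 F [-0.  -0.4 -2.3] w 0.361 j6 -0.07
 shift mm [-130.4  173.3    9.7] turn [-0.72  0.07  0.09]
```

View pics/s7c.png

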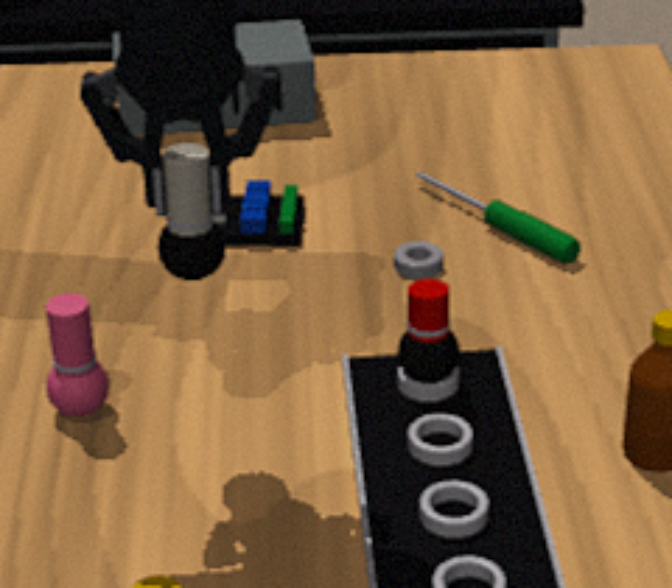

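Request:
move_arm(rows=[{"tx": -0.026,"ty": 0.034,"tz": 0,"ax": -0.7,"ay": 0,"az": 0,"jaw": 255},{"tx": -0.028,"ty": 0.037,"tz": 0,"ax": 0,"ay": 0,"az": 0,"jaw": 255},{"tx": -0.028,"ty": 0.037,"tz": 0,"ax": 0,"ay": 0,"az": 0,"jaw": 255},{"tx": -0.026,"ty": 0.034,"tz": 0,"ax": 0,"ay": 0,"az": 0,"jaw": 255},{"tx": -0.01,"ty": 0.015,"tz": 0,"ax": 0,"ay": 0,"az": 0,"jaw": 255},{"tx": 0,"ty": 0,"tz": 0,"ax": 0,"ay": 0,"az": 0,"jaw": 255}])

```text
time: 14.5
tool_pos: [0.6175, -0.0642, 0.1873]
tool_rot: [-0.001, 0.692, 0.722, -0.001]
contact_force: [-0.7, 0.1, -2.2]
gripper_width: 0.365
```

```bash
python3 - <<'E'
from det import *
goto((.6290,-.0735,.12),1.1)
E
```

```text
TCP [ 0.6175 -0.0642  0.1873] jaw 2.4 t 14.5 F [-0.7  0.1 -2.2] w 0.365 j6 -0.26
 shift mm [-9.8 11.3 67.2] turn [-0.2  -0.02  1.3 ]
```

Request:
move_arm(rows=[{"tx": -0.009,"ty": 0.01,"tz": 0,"ax": -0.2,"ay": 0,"az": 1.3,"jaw": 255},{"tx": 0,"ty": 0,"tz": 0.02,"ax": 0,"ay": 0,"az": 0,"jaw": 255},{"tx": 0,"ty": 0,"tz": 0.02,"ax": 0,"ay": 0,"az": 0,"jaw": 255},{"tx": 0,"ty": 0,"tz": 0.015,"ax": 0,"ay": 0,"az": 0,"jaw": 255},{"tx": 0,"ty": 0,"tz": 0,"ax": 0,"ay": 0,"az": 0,"jaw": 255}])

```text
time: 15.0
tool_pos: [0.6276, -0.0724, 0.1302]
tool_rot: [-0.0, 0.699, 0.715, 0.0]
contact_force: [0.1, 0.4, -2.9]
gripper_width: 0.361
```

```bash
python3 - <<'E'
from det import *
goto((.6290,-.0735,.076),1.1)
E
```

```text
TCP [ 0.6276 -0.0724  0.1302] jaw 1.26 t 15.0 F [ 0.1  0.4 -2.9] w 0.361 j6 -0.25
 shift mm [-1.1  1.4 54.2] turn [ 0.01 -0.02  0.16]
```

Request:
move_arm(rows=[{"tx": -0.001,"ty": 0.0015,"tz": 0.014,"ax": 0,"ay": 0,"az": 0,"jaw": 255},{"tx": 0,"ty": 0,"tz": 0.016,"ax": 0,"ay": 0,"az": 0,"jaw": 255},{"tx": 0,"ty": 0,"tz": 0.012,"ax": 0,"ay": 0,"az": 0,"jaw": 255},{"tx": 0,"ty": 0,"tz": 0.006,"ax": 0,"ay": 0,"az": 0,"jaw": 255},{"tx": 0,"ty": 0,"tz": 0,"ax": 0,"ay": 0,"az": 0,"jaw": 255}])

```text
time: 15.5
tool_pos: [0.6296, -0.073, 0.0796]
tool_rot: [0.001, 0.699, 0.715, 0.001]
contact_force: [-0.4, -0.4, -2.5]
gripper_width: 0.361
```

```bash
python3 - <<'E'
from det import *
goto((.6290,-.0735,.070),1.1)
E
```

```text
TCP [ 0.6296 -0.073   0.0796] jaw 1.33 t 15.5 F [-0.4 -0.4 -2.5] w 0.361 j6 -0.26
 shift mm [-0.5 -0.7  9.6] turn [0.11 0.   0.23]
```

Request:
move_arm(rows=[{"tx": -0.0005,"ty": -0.0005,"tz": 0.004,"ax": 0.1,"ay": 0,"az": 0,"jaw": 255},{"tx": 0,"ty": 0,"tz": 0.003,"ax": 0,"ay": 0,"az": 0,"jaw": 255},{"tx": 0,"ty": 0,"tz": 0.001,"ax": 0,"ay": 0,"az": 0,"jaw": 255}])

```text
time: 15.8
tool_pos: [0.63, -0.0738, 0.0721]
tool_rot: [0.001, 0.699, 0.715, 0.0]
contact_force: [0.0, -0.3, -2.5]
gripper_width: 0.364
```

```bash
python3 - <<'E'
from det import *
goto((.6290,-.0735,.070),1.1)
E
```

```text
TCP [ 0.63   -0.0738  0.0721] jaw 1.33 t 15.8 F [ 0.  -0.3 -2.5] w 0.364 j6 -0.26
 shift mm [ 0.3 -1.   2.1] turn [0.11 0.03 0.23]
```

Request:
move_arm(rows=[{"tx": 0,"ty": -0.001,"tz": 0.0015,"ax": 0.1,"ay": 0,"az": 0,"jaw": 255},{"tx": 0,"ty": 0,"tz": 0.0015,"ax": 0,"ay": 0,"az": 0,"jaw": 255}])

```text
time: 16.0
tool_pos: [0.6295, -0.074, 0.0709]
tool_rot: [0.001, 0.699, 0.715, -0.0]
contact_force: [-4.6, 0.8, 6.6]
gripper_width: 0.365
```

```bash
python3 - <<'E'
from det import *
goto((.6290,-.0735,.070),1.1)
E
```

```text
TCP [ 0.6295 -0.074   0.0709] jaw 1.34 t 16.0 F [-4.6  0.8  6.6] w 0.365 j6 -0.26
 shift mm [ 0.5 -0.5  0.9] turn [0.04 0.05 0.24]
```

Request:
move_arm(rows=[{"tx": 0,"ty": -0.002,"tz": 0.0005,"ax": 0,"ay": 0,"az": 0,"jaw": 255},{"tx": 0,"ty": -0.001,"tz": 0.0005,"ax": 0,"ay": 0,"az": 0,"jaw": 255}])

```text
time: 16.2
tool_pos: [0.6277, -0.0741, 0.0709]
tool_rot: [0.002, 0.699, 0.715, 0.001]
contact_force: [2.0, 0.7, -0.8]
gripper_width: 0.362
```

```bash
python3 - <<'E'
from det import *
goto((.6290,-.0735,.070),1.1)
for n in('scene','side'):
    f=grab(n); print(n,disc(f,'white',(.6290,-.0735),.115))
goto((.6290,-.0735,.070),1.1)
E
```

```text
TCP [ 0.6277 -0.0741  0.0709] jaw 1.34 t 16.2 F [ 2.   0.7 -0.8] w 0.362 j6 -0.26
 shift mm [0.5 1.3 0.9] turn [0.26 0.07 0.24]
scene (array([297.89007092, 274.27304965]), array([294, 263,  10,  20,  98], dtype=int32), array([ 0.64320418, -0.09315217,  0.115     ]))
side (array([342.29250457, 266.93113955]), array([336, 255,  15,  26, 218], dtype=int32), array([ 0.62554396, -0.09159312,  0.115     ]))
TCP [ 0.6277 -0.0741  0.0709] jaw 1.34 t 16.3 F [1.4 0.6 0.5] w 0.364 j6 -0.26
 shift mm [0.5 1.3 0.9] turn [0.25 0.07 0.24]
```

Request:
move_arm(rows=[{"tx": 0,"ty": 0.0007,"tz": 0.001,"ax": 0.2,"ay": 0,"az": 0,"jaw": 255},{"tx": 0,"ty": 0,"tz": 0.0007,"ax": 0,"ay": 0,"az": 0,"jaw": 255}])

```text
time: 16.5
tool_pos: [0.6285, -0.074, 0.0704]
tool_rot: [0.001, 0.699, 0.715, -0.0]
contact_force: [-2.2, 1.6, 5.0]
gripper_width: 0.36
```

```bash
python3 - <<'E'
from det import *
goto((.6283,-.0735,.070),1.1)
E
```

```text
TCP [ 0.6285 -0.074   0.0704] jaw 1.34 t 16.5 F [-2.2  1.6  5. ] w 0.36 j6 -0.26
 shift mm [ 0.5 -0.2  0.4] turn [0.02 0.06 0.24]
```

Seated with +7 N contact. Releasing, then straight up.

Request:
move_arm(rows=[{"tx": 0,"ty": -0.0003,"tz": 0,"ax": 0,"ay": 0,"az": 0,"jaw": 200},{"tx": 0,"ty": 0,"tz": 0,"ax": 0,"ay": 0,"az": 0,"jaw": 120},{"tx": 0,"ty": 0,"tz": 0,"ax": 0,"ay": 0,"az": 0,"jaw": 50},{"tx": 0,"ty": 0,"tz": 0,"ax": 0,"ay": 0,"az": 0,"jaw": 0},{"tx": 0,"ty": 0,"tz": 0,"ax": 0,"ay": 0,"az": 0,"jaw": 0},{"tx": 0,"ty": 0,"tz": 0,"ax": 0,"ay": 0,"az": 0,"jaw": 0}])

```text
time: 17.1
tool_pos: [0.628, -0.0745, 0.0693]
tool_rot: [0.001, 0.699, 0.715, -0.001]
contact_force: [-0.1, 0.2, -0.1]
gripper_width: 1.002
```

```bash
python3 - <<'E'
from det import *
goto((.6283,-.0735,.20),1.1)
E
```

```text
TCP [ 0.628  -0.0745  0.0693] jaw 1.34 t 17.1 F [-0.1  0.2 -0.1] w 1.002 j6 -0.26
 shift mm [   0.7    0.3 -130.7] turn [0.   0.12 0.24]
```

Request:
move_arm(rows=[{"tx": 0,"ty": 0,"tz": -0.02,"ax": 0,"ay": 0,"az": 0,"jaw": 0},{"tx": 0,"ty": 0,"tz": -0.04,"ax": 0,"ay": 0,"az": 0,"jaw": 0},{"tx": 0,"ty": 0,"tz": -0.04,"ax": 0,"ay": 0,"az": 0,"jaw": 0},{"tx": 0,"ty": 0,"tz": -0.03,"ax": 0,"ay": 0,"az": 0,"jaw": 0},{"tx": -0.02,"ty": -0.026,"tz": 0,"ax": 0,"ay": 0,"az": 0,"jaw": 0},{"tx": -0.03,"ty": -0.038,"tz": 0,"ax": 0,"ay": 0,"az": 0,"jaw": 0},{"tx": -0.03,"ty": -0.038,"tz": 0,"ax": 0,"ay": 0,"az": 0,"jaw": 0},{"tx": -0.03,"ty": -0.038,"tz": 0,"ax": 0,"ay": 0,"az": 0,"jaw": 0},{"tx": -0.02,"ty": -0.026,"tz": 0,"ax": 0,"ay": 0,"az": 0,"jaw": 0},{"tx": 0,"ty": 0,"tz": 0,"ax": 0,"ay": 0,"az": 0,"jaw": 0}])

```text
time: 18.1
tool_pos: [0.4603, -0.2122, 0.2052]
tool_rot: [0.002, 0.697, 0.717, -0.002]
contact_force: [0.6, 0.3, 0.3]
gripper_width: 1.002
```

```bash
python3 - <<'E'
from det import *
f=grab('wrist','w8.png')
goto((.435,-.2215,.17),0)
topw(f,'yellow',.086)
for n in('scene','side'):
    f=grab(n,n+'8.png')
    for k,X,z in (('red',(.6257,.086),.097),('white',(.6283,-.074),.115),('yellow',(.435,-.222),.086)):
        print(n,k,disc(f,k,X,z,w=14))
E
```

```text
TCP [ 0.4613 -0.2114  0.2053] jaw 1.62 t 18.15 F [-0.   0.4 -0.4] w 1.0 j6 -0.6
 shift mm [ -9.1 -26.7  35.4] turn [0.09 0.29 1.62]
scene red (array([361.97556719, 234.7504363 ]), array([356, 230,  13,  11, 107], dtype=int32), array([0.6260664 , 0.08768939, 0.097     ]))
scene white (array([302.70700637, 262.84784147]), array([288, 251,  28,  21, 164], dtype=int32), array([ 0.62494021, -0.06996653,  0.115     ]))
scene yellow (array([204.01005025, 238.23115578]), array([198, 233,  13,  11, 115], dtype=int32), array([ 0.43541972, -0.2211914 ,  0.086     ]))
side red (array([332.536     , 222.79733333]), array([326, 220,  14,   7,  74], dtype=int32), array([0.6245947, 0.0903404, 0.097    ]))
side white (array([342.1884058 , 260.15942029]), array([335, 256,  16,   9, 120], dtype=int32), array([ 0.6275934 , -0.07045584,  0.115     ]))
side yellow (array([235.1010101 , 331.50606061]), array([226, 326,  19,  12, 182], dtype=int32), array([ 0.43450034, -0.21880355,  0.086     ]))
```

View pics/w8.png

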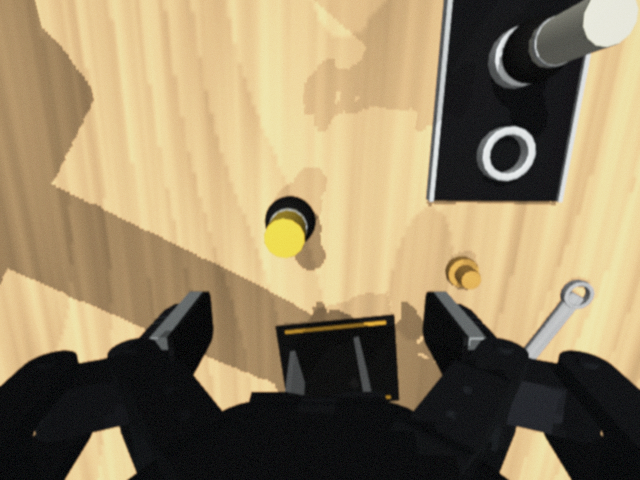

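View pics/side8.png

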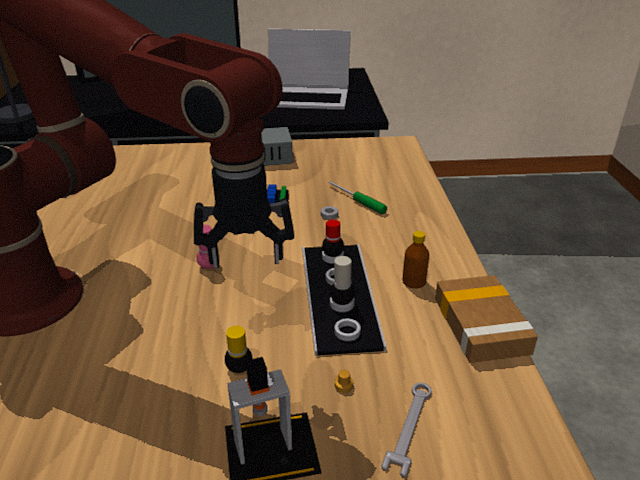

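```bash
python3 - <<'E'
from det import *
f=grab('wrist')
goto((.435,-.2205,.11),0)
print(disc(f,'yellow',(.435,-.221),.086,w=45))
E
```

```text
TCP [ 0.4631 -0.2099  0.2052] jaw 1.84 t 18.3 F [ 0.2 -0.   0.7] w 0.998 j6 -0.6
 shift mm [ -9.3 -28.6  95.2] turn [0.09 0.25 1.84]
(array([284.43468468, 232.10199485]), array([264, 221,  37,  27,  74], dtype=int32), array([ 0.43771624, -0.21270688,  0.086     ]))
```

Request:
move_arm(rows=[{"tx": -0.006,"ty": -0.016,"tz": 0.01,"ax": 0,"ay": 0.2,"az": 1.8,"jaw": 0},{"tx": -0.003,"ty": -0.012,"tz": 0.02,"ax": 0,"ay": 0,"az": 0,"jaw": 0},{"tx": 0,"ty": 0,"tz": 0.01,"ax": 0,"ay": 0,"az": 0,"jaw": 0},{"tx": 0,"ty": 0,"tz": 0,"ax": 0,"ay": 0,"az": 0,"jaw": 0}])

```text
time: 18.7
tool_pos: [0.439, -0.2171, 0.1647]
tool_rot: [0.001, 0.705, 0.71, 0.001]
contact_force: [0.2, -0.6, 0.2]
gripper_width: 1.004
```

```bash
python3 - <<'E'
from det import *
f=grab('wrist')
goto((.435,-.2205,.11),0)
hsv=cv2.cvtColor(f['color'],cv2.COLOR_RGB2HSV); h,s,v=[hsv[...,i].astype(int) for i in range(3)]
m=(h>18)&(h<36)&(s>190)&(v>120)
for c,t in comps(m,150,9000): print(c,t,onz(f,*c,.086))
cv2.imwrite('pics/w9.png',cv2.resize(cv2.cvtColor(f['color'][150:350,200:440],cv2.COLOR_RGB2BGR),None,fx=3,fy=3))
E
```

```text
TCP [ 0.4392 -0.2172  0.1654] jaw 0.4 t 18.75 F [-0.3 -0.6  0.2] w 1.001 j6 -0.62
 shift mm [-3.2 -4.5 55.3] turn [0.24 0.05 0.4 ]
```

View pics/w9.png

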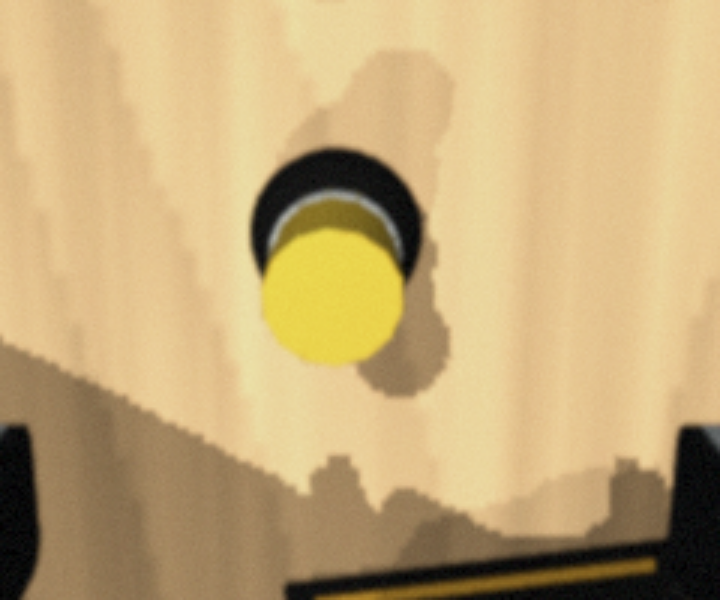

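```bash
python3 - <<'E'
from det import *
f=grab('wrist'); print(onz(f,311,249,.086))
goto(onz(f,311,249,.086)+[0,0,.044-.086],0)
E
```

```text
[ 0.43530323 -0.21996111  0.086     ]
TCP [ 0.4396 -0.2176  0.1662] jaw 0.4 t 18.8 F [ 0.2 -0.   0.9] w 1.001 j6 -0.62
 shift mm [ -2.1  -4.9 122.2] turn [0.3  0.11 0.4 ]
```

Request:
move_arm(rows=[{"tx": -0.002,"ty": -0.005,"tz": 0,"ax": 0.3,"ay": 0,"az": 0.4,"jaw": 0},{"tx": 0,"ty": 0,"tz": 0.02,"ax": 0,"ay": 0,"az": 0,"jaw": 0},{"tx": 0,"ty": 0,"tz": 0.025,"ax": 0,"ay": 0,"az": 0,"jaw": 0},{"tx": 0,"ty": 0,"tz": 0.015,"ax": 0,"ay": 0,"az": 0,"jaw": 0},{"tx": 0,"ty": 0,"tz": 0,"ax": 0,"ay": 0,"az": 0,"jaw": 0}])

```text
time: 19.3
tool_pos: [0.439, -0.2217, 0.1106]
tool_rot: [0.005, 0.707, 0.708, -0.0]
contact_force: [-1.1, 0.5, 0.3]
gripper_width: 0.996
```

```bash
python3 - <<'E'
from det import *
goto((.4352,-.2202,.044),0)
E
```

```text
TCP [ 0.439  -0.2217  0.1106] jaw 0.1 t 19.3 F [-1.1  0.5  0.3] w 0.996 j6 -0.62
 shift mm [ 2.1 -4.3 66.6] turn [0.43 0.46 0.09]
```

Request:
move_arm(rows=[{"tx": 0.002,"ty": -0.004,"tz": 0,"ax": 0.4,"ay": 0.4,"az": 0,"jaw": 0},{"tx": 0,"ty": 0,"tz": 0.016,"ax": 0,"ay": 0,"az": 0,"jaw": 0},{"tx": 0,"ty": 0,"tz": 0.016,"ax": 0,"ay": 0,"az": 0,"jaw": 0},{"tx": 0,"ty": 0,"tz": 0.008,"ax": 0,"ay": 0,"az": 0,"jaw": 0},{"tx": 0,"ty": 0,"tz": 0,"ax": 0,"ay": 0,"az": 0,"jaw": 0}])

```text
time: 19.8
tool_pos: [0.4385, -0.2222, 0.0769]
tool_rot: [0.005, 0.706, 0.708, 0.001]
contact_force: [0.2, 0.2, 0.9]
gripper_width: 1.002
```

```bash
python3 - <<'E'
from det import *
goto((.4352,-.2202,.044),0)
E
```

```text
TCP [ 0.4385 -0.2222  0.0769] jaw 0.11 t 19.8 F [0.2 0.2 0.9] w 1.002 j6 -0.62
 shift mm [ 2.2 -3.5 32.9] turn [0.45 0.36 0.11]
```

Request:
move_arm(rows=[{"tx": 0.002,"ty": -0.003,"tz": 0.006,"ax": 0.4,"ay": 0.3,"az": 0,"jaw": 0},{"tx": 0.001,"ty": -0.001,"tz": 0.01,"ax": 0,"ay": 0,"az": 0,"jaw": 0},{"tx": 0,"ty": 0,"tz": 0.01,"ax": 0,"ay": 0,"az": 0,"jaw": 0},{"tx": 0,"ty": 0,"tz": 0.003,"ax": 0,"ay": 0,"az": 0,"jaw": 0}])

```text
time: 20.2
tool_pos: [0.4361, -0.2204, 0.0492]
tool_rot: [0.003, 0.706, 0.708, 0.0]
contact_force: [-0.9, -0.7, 0.9]
gripper_width: 0.999
```

```bash
python3 - <<'E'
from det import *
goto((.4352,-.2202,.044),0)
E
```

```text
TCP [ 0.4361 -0.2204  0.0492] jaw 0.12 t 20.2 F [-0.9 -0.7  0.9] w 0.999 j6 -0.62
 shift mm [ 0.2 -0.9  5.2] turn [0.26 0.21 0.12]
```

Request:
move_arm(rows=[{"tx": 0,"ty": -0.001,"tz": 0.004,"ax": 0.2,"ay": 0.2,"az": 0,"jaw": 0},{"tx": 0,"ty": 0,"tz": 0.001,"ax": 0,"ay": 0,"az": 0,"jaw": 0},{"tx": 0,"ty": 0,"tz": 0,"ax": 0,"ay": 0,"az": 0,"jaw": 255},{"tx": 0,"ty": 0,"tz": 0,"ax": 0,"ay": 0,"az": 0,"jaw": 255},{"tx": 0,"ty": 0,"tz": 0,"ax": 0,"ay": 0,"az": 0,"jaw": 255},{"tx": 0,"ty": 0,"tz": 0,"ax": 0,"ay": 0,"az": 0,"jaw": 255},{"tx": 0,"ty": 0,"tz": 0,"ax": 0,"ay": 0,"az": 0,"jaw": 255}])

```text
time: 20.9
tool_pos: [0.4352, -0.2204, 0.0436]
tool_rot: [0.0, 0.706, 0.708, 0.0]
contact_force: [0.4, 0.4, -0.4]
gripper_width: 0.361
```

```bash
python3 - <<'E'
from det import *
goto((.4352,-.2202,.19),0)
E
```

```text
TCP [ 0.4352 -0.2204  0.0436] jaw 0.11 t 20.9 F [ 0.4  0.4 -0.4] w 0.361 j6 -0.62
 shift mm [ 2.000e-01  1.000e-01 -1.464e+02] turn [ 0.04 -0.03  0.11]
```

Request:
move_arm(rows=[{"tx": 0,"ty": 0,"tz": -0.03,"ax": 0,"ay": 0,"az": 0,"jaw": 255},{"tx": 0,"ty": 0,"tz": -0.045,"ax": 0,"ay": 0,"az": 0,"jaw": 255},{"tx": 0,"ty": 0,"tz": -0.045,"ax": 0,"ay": 0,"az": 0,"jaw": 255},{"tx": 0,"ty": 0,"tz": -0.025,"ax": 0,"ay": 0,"az": 0,"jaw": 255},{"tx": 0.01,"ty": 0.03,"tz": 0,"ax": 0,"ay": 0,"az": 0,"jaw": 255},{"tx": 0.015,"ty": 0.045,"tz": 0,"ax": 0,"ay": 0,"az": 0,"jaw": 255},{"tx": 0.015,"ty": 0.045,"tz": 0,"ax": 0,"ay": 0,"az": 0,"jaw": 255},{"tx": 0.015,"ty": 0.04,"tz": 0,"ax": 0,"ay": 0,"az": 0,"jaw": 255},{"tx": 0.007,"ty": 0.02,"tz": 0,"ax": 0,"ay": 0,"az": 0,"jaw": 255},{"tx": 0,"ty": 0,"tz": 0,"ax": 0,"ay": 0,"az": 0,"jaw": 255}])

```text
time: 21.9
tool_pos: [0.6179, -0.1544, 0.1881]
tool_rot: [-0.004, 0.707, 0.707, -0.001]
contact_force: [-0.3, -0.2, -2.1]
gripper_width: 0.358
```

```bash
python3 - <<'E'
from det import *
goto((.6298,-.1537,.12),1.1)
f=grab('side','s10.png')
E
```

```text
TCP [ 0.6179 -0.1544  0.1881] jaw -0.06 t 21.9 F [-0.3 -0.2 -2.1] w 0.358 j6 -0.36
 shift mm [ 0.5 12.3 68. ] turn [-0.37 -0.22 -1.16]
```

View pics/s10.png

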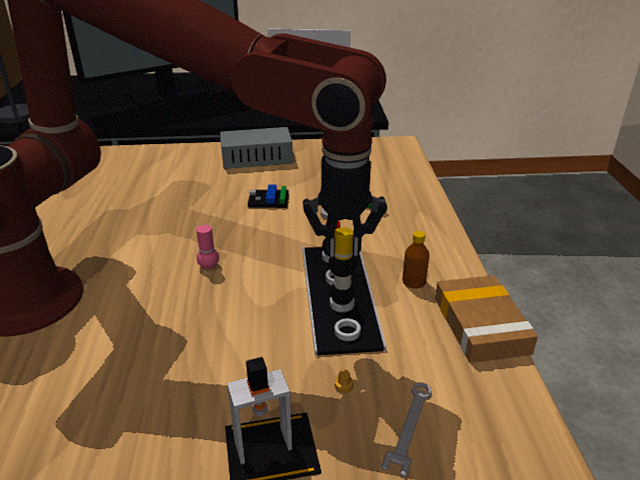

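Request:
move_arm(rows=[{"tx": 0.0005,"ty": 0.011,"tz": 0,"ax": -0.3,"ay": -0.2,"az": -1,"jaw": 255},{"tx": 0,"ty": 0,"tz": 0.02,"ax": 0,"ay": 0,"az": 0,"jaw": 255},{"tx": 0,"ty": 0,"tz": 0.025,"ax": 0,"ay": 0,"az": 0,"jaw": 255},{"tx": 0,"ty": 0,"tz": 0.02,"ax": 0,"ay": 0,"az": 0,"jaw": 255},{"tx": 0,"ty": 0,"tz": 0.005,"ax": 0,"ay": 0,"az": 0,"jaw": 255}])

```text
time: 22.45
tool_pos: [0.6268, -0.1567, 0.1166]
tool_rot: [0.001, 0.701, 0.713, -0.001]
contact_force: [-0.3, -0.2, -2.6]
gripper_width: 0.358
```

```bash
python3 - <<'E'
from det import *
goto((.6298,-.1537,.068),1.1)
E
```

```text
TCP [ 0.6268 -0.1567  0.1166] jaw 0.92 t 22.45 F [-0.3 -0.2 -2.6] w 0.358 j6 -0.37
 shift mm [ 3.1  3.  48.6] turn [ 0.    0.1  -0.18]
```

Request:
move_arm(rows=[{"tx": 0.003,"ty": 0.003,"tz": 0.01,"ax": 0,"ay": 0,"az": -0.2,"jaw": 255},{"tx": 0,"ty": 0,"tz": 0.016,"ax": 0,"ay": 0,"az": 0,"jaw": 255},{"tx": 0,"ty": 0,"tz": 0.012,"ax": 0,"ay": 0,"az": 0,"jaw": 255},{"tx": 0,"ty": 0,"tz": 0.005,"ax": 0,"ay": 0,"az": 0,"jaw": 255},{"tx": 0,"ty": 0,"tz": 0,"ax": 0,"ay": 0,"az": 0,"jaw": 255}])

```text
time: 22.95
tool_pos: [0.6299, -0.1546, 0.0714]
tool_rot: [0.001, 0.7, 0.714, -0.0]
contact_force: [0.0, -1.0, -2.1]
gripper_width: 0.359
```

```bash
python3 - <<'E'
from det import *
goto((.6298,-.1537,.061),1.1)
E
```

```text
TCP [ 0.6299 -0.1546  0.0714] jaw 1.08 t 22.95 F [ 0.  -1.  -2.1] w 0.359 j6 -0.37
 shift mm [ 1.  -0.1 10.4] turn [ 0.08  0.14 -0.02]
```

Request:
move_arm(rows=[{"tx": 0.001,"ty": 0,"tz": 0.005,"ax": 0,"ay": 0.1,"az": 0,"jaw": 255},{"tx": 0,"ty": 0,"tz": 0.004,"ax": 0,"ay": 0,"az": 0,"jaw": 255},{"tx": 0,"ty": 0,"tz": 0.001,"ax": 0,"ay": 0,"az": 0,"jaw": 255}])

```text
time: 23.25
tool_pos: [0.631, -0.1539, 0.0621]
tool_rot: [0.002, 0.7, 0.714, 0.001]
contact_force: [-0.4, 0.5, -2.3]
gripper_width: 0.36
```

```bash
python3 - <<'E'
from det import *
goto((.6298,-.1537,.061),1.1)
E
```

```text
TCP [ 0.631  -0.1539  0.0621] jaw 1.09 t 23.25 F [-0.4  0.5 -2.3] w 0.36 j6 -0.37
 shift mm [ 0.2 -1.2  1.1] turn [ 0.21  0.08 -0.01]
```

Request:
move_arm(rows=[{"tx": 0,"ty": -0.001,"tz": 0.001,"ax": 0.2,"ay": 0,"az": 0,"jaw": 255},{"tx": 0,"ty": 0,"tz": 0.001,"ax": 0,"ay": 0,"az": 0,"jaw": 255}])

```text
time: 23.45
tool_pos: [0.6303, -0.154, 0.0606]
tool_rot: [0.001, 0.7, 0.714, -0.0]
contact_force: [-0.4, -0.0, -0.9]
gripper_width: 0.357
```

```bash
python3 - <<'E'
from det import *
goto((.6298,-.1537,.061),1.1)
E
```

```text
TCP [ 0.6303 -0.154   0.0606] jaw 1.09 t 23.45 F [-0.4 -0.  -0.9] w 0.357 j6 -0.37
 shift mm [ 0.3 -0.5 -0.4] turn [ 0.06  0.1  -0.01]
```

Request:
move_arm(rows=[{"tx": 0,"ty": -0.0005,"tz": 0.0012,"ax": 0,"ay": 0,"az": 0,"jaw": 255},{"tx": 0,"ty": 0,"tz": 0.0005,"ax": 0,"ay": 0,"az": 0,"jaw": 255}])

```text
time: 23.65
tool_pos: [0.6304, -0.154, 0.0603]
tool_rot: [0.001, 0.7, 0.714, 0.0]
contact_force: [-1.4, 0.7, -0.7]
gripper_width: 0.358
```

```bash
python3 - <<'E'
from det import *
goto((.6298,-.1537,.061),1.1)
E
```

```text
TCP [ 0.6304 -0.154   0.0603] jaw 1.09 t 23.65 F [-1.4  0.7 -0.7] w 0.358 j6 -0.37
 shift mm [ 0.3 -0.6 -0.7] turn [ 0.12  0.1  -0.01]
```

Request:
move_arm(rows=[{"tx": 0,"ty": -0.0006,"tz": 0.0012,"ax": 0.1,"ay": 0.1,"az": 0,"jaw": 255},{"tx": 0,"ty": 0,"tz": 0.0005,"ax": 0,"ay": 0,"az": 0,"jaw": 200},{"tx": 0,"ty": 0,"tz": 0,"ax": 0,"ay": 0,"az": 0,"jaw": 120},{"tx": 0,"ty": 0,"tz": 0,"ax": 0,"ay": 0,"az": 0,"jaw": 50},{"tx": 0,"ty": 0,"tz": 0,"ax": 0,"ay": 0,"az": 0,"jaw": 0},{"tx": 0,"ty": 0,"tz": 0,"ax": 0,"ay": 0,"az": 0,"jaw": 0},{"tx": 0,"ty": 0,"tz": 0,"ax": 0,"ay": 0,"az": 0,"jaw": 0}])

```text
time: 24.35
tool_pos: [0.6313, -0.1548, 0.0602]
tool_rot: [0.002, 0.7, 0.714, 0.001]
contact_force: [0.9, 0.9, 0.6]
gripper_width: 0.996
```

Request:
move_arm(rows=[{"tx": 0,"ty": 0,"tz": -0.02,"ax": 0,"ay": 0,"az": 0,"jaw": 0},{"tx": 0,"ty": 0,"tz": -0.04,"ax": 0,"ay": 0,"az": 0,"jaw": 0},{"tx": 0,"ty": 0,"tz": -0.04,"ax": 0,"ay": 0,"az": 0,"jaw": 0},{"tx": 0,"ty": 0,"tz": -0.04,"ax": 0,"ay": 0,"az": 0,"jaw": 0},{"tx": 0,"ty": -0.02,"tz": -0.04,"ax": 0,"ay": 0,"az": 0,"jaw": 0},{"tx": 0,"ty": -0.04,"tz": -0.03,"ax": 0,"ay": 0,"az": 0,"jaw": 0},{"tx": 0,"ty": -0.04,"tz": 0,"ax": 0,"ay": 0,"az": 0,"jaw": 0},{"tx": 0,"ty": -0.02,"tz": 0,"ax": 0,"ay": 0,"az": 0,"jaw": 0},{"tx": 0,"ty": 0,"tz": 0,"ax": 0,"ay": 0,"az": 0,"jaw": 0}])

```text
time: 25.25
tool_pos: [0.5071, -0.1571, 0.2782]
tool_rot: [0.002, 0.7, 0.714, -0.0]
contact_force: [0.3, 0.6, 0.1]
gripper_width: 0.998
```

```bash
python3 - <<'E'
from det import *
f=grab('wrist','w11.png')
goto((.5,-.37,.26),0)
for n in('scene','side'):
    f=grab(n,n+'11.png')
    for k,X,z in (('red',(.6257,.086),.097),('white',(.6283,-.074),.115),('yellow',(.63,-.154),.103)):
        print(n,k,disc(f,k,X,z,w=12))
    c=f['color'][200:340,180:420] if n=='scene' else f['color'][190:350,220:420]
    cv2.imwrite('pics/%s11c.png'%n,cv2.resize(cv2.cvtColor(c,cv2.COLOR_RGB2BGR),None,fx=3.3,fy=3.3))
E
```

```text
TCP [ 0.5078 -0.1571  0.2778] jaw 1.15 t 25.3 F [ 0.8 -0.3  0.3] w 0.998 j6 -0.46
 shift mm [-212.7  -12.2   18.5] turn [0.19 0.18 1.15]
scene red (array([362.11851852, 234.61296296]), array([356, 230,  13,  10, 104], dtype=int32), array([0.62593647, 0.08817874, 0.097     ]))
scene white (array([302.65780998, 263.15458937]), array([290, 253,  24,  19, 165], dtype=int32), array([ 0.62552949, -0.07045009,  0.115     ]))
scene yellow (array([270.69467787, 285.62745098]), array([264, 280,  14,  12, 135], dtype=int32), array([ 0.63013573, -0.15357174,  0.103     ]))
side red (array([332.51399491, 222.55216285]), array([326, 219,  14,   8,  75], dtype=int32), array([0.62463795, 0.09131673, 0.097     ]))
side white (array([342.48554033, 260.48097412]), array([335, 256,  16,  10, 123], dtype=int32), array([ 0.62803516, -0.07151512,  0.115     ]))
side yellow (array([347.91256831, 292.43442623]), array([340, 288,  17,  10, 138], dtype=int32), array([ 0.62937297, -0.15112992,  0.103     ]))
```

View pics/w11.png

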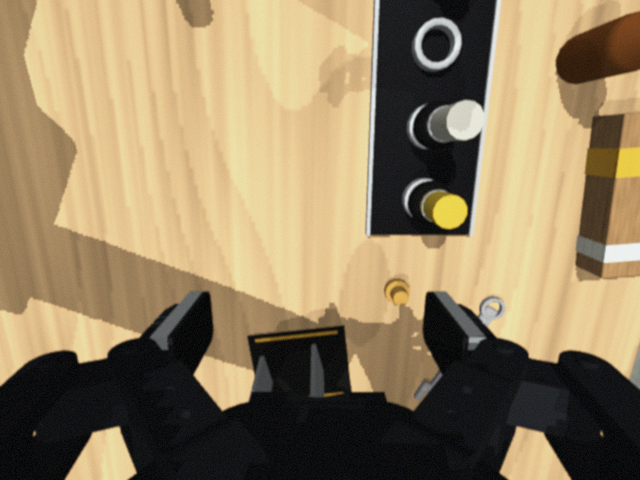

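View pics/side11c.png

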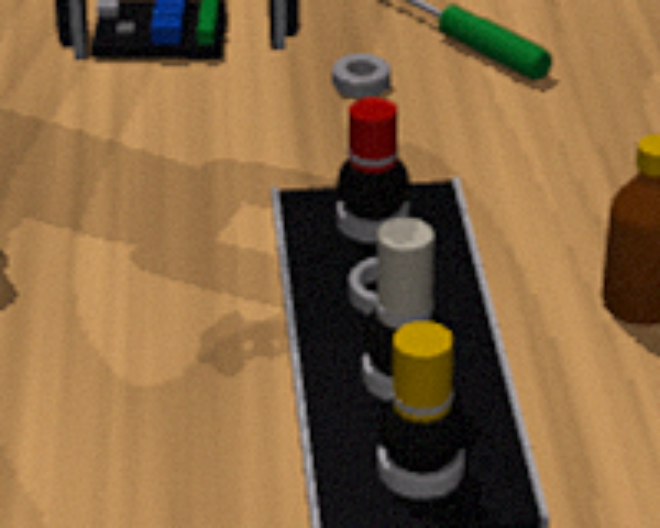

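View pics/scene11c.png

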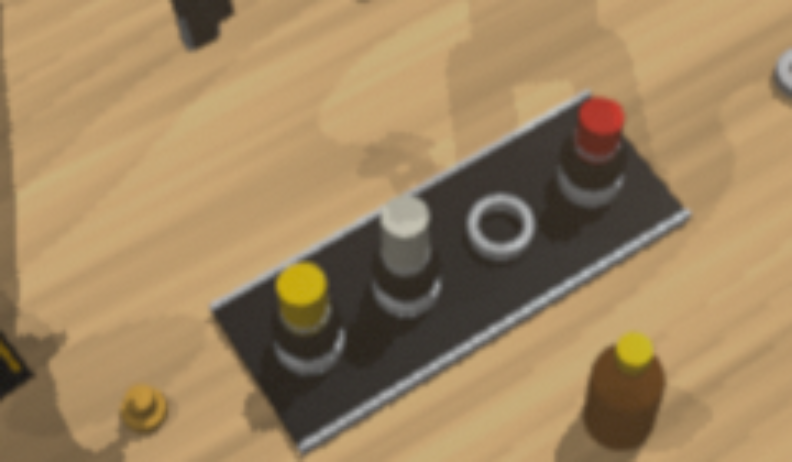

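```bash
python3 - <<'E'
from det import *
for n,(x0,y0,x1,y1) in {'scene':(90,240,210,350),'side':(210,340,340,480)}.items():
    f=grab(n); cv2.imwrite('pics/%s12c.png'%n,cv2.resize(cv2.cvtColor(f['color'][y0:y1,x0:x1],cv2.COLOR_RGB2BGR),None,fx=4 if n=='side' else 5,fy=4 if n=='side' else 5,interpolation=cv2.INTER_CUBIC))
    print(n,onz(f,*((134,269) if n=='scene' else (257,365)),.174))
E
```

```text
scene [ 0.48416315 -0.38097833  0.174     ]
side [ 0.478661   -0.38355009  0.174     ]
```

View pics/scene12c.png

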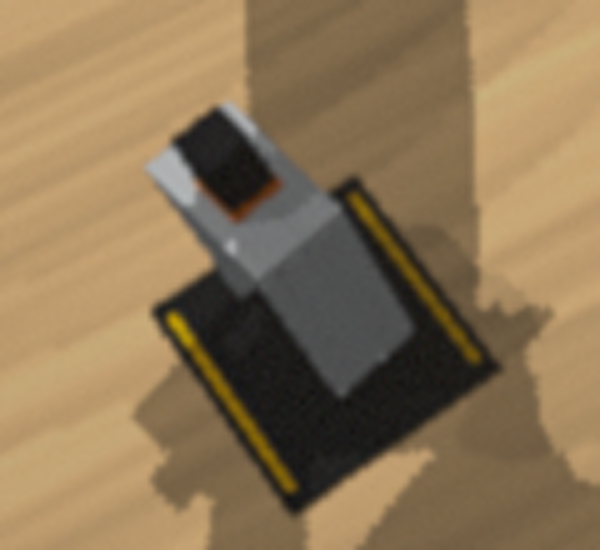

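View pics/side12c.png

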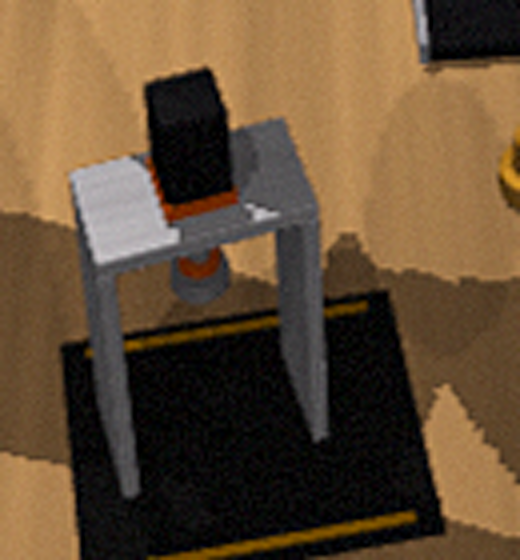

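```bash
python3 - <<'E'
from det import *
fs,fd=grab('scene'),grab('side')
S=np.array([[147,168],[226,102],[342,205],[258,277]])/5+[90,240]
D=np.array([[103,268],[72,177],[285,118],[318,213]])/4+[210,340]
def rep(name,P):
    P=np.array(P)[:,:2]; c=P.mean(0); print(name,P.round(4).tolist(),'c',c.round(4),'len',[round(float(np.linalg.norm(P[i]-P[(i+1)%4])),4) for i in range(4)],'ang',[round(float(np.degrees(np.arctan2(*(P[(i+1)%4]-P[i])[::-1]))),1) for i in range(4)])
rep('plate scene',[onz(fs,*p,.130) for p in S]); rep('plate side',[onz(fd,*p,.130) for p in D])
M=np.array([[155,310],[352,178],[497,370],[295,512]])/5+[90,240]
rep('mat scene',[onz(fs,*p,.004) for p in M])
im=cv2.imread('pics/side0.png')
cv2.imwrite('pics/mat_side.png',cv2.resize(im[400:480,210:340],None,fx=5,fy=5,interpolation=cv2.INTER_CUBIC))
goto((.481,-.40,.30),None)
E
```

```text
plate scene [[0.449, -0.414], [0.4366, -0.3741], [0.5087, -0.3514], [0.5211, -0.3934]] c [ 0.4789 -0.3832] len [0.0417, 0.0756, 0.0438, 0.0751] ang [107.2, 17.5, -73.5, -164.1]
plate side [[0.4484, -0.4149], [0.4357, -0.3741], [0.51, -0.3516], [0.5205, -0.3962]] c [ 0.4787 -0.3842] len [0.0427, 0.0777, 0.0458, 0.0745] ang [107.2, 16.8, -76.8, -165.5]
mat scene [[0.4368, -0.4498], [0.4214, -0.3459], [0.548, -0.3286], [0.5623, -0.4323]] c [ 0.4921 -0.3892] len [0.105, 0.1279, 0.1047, 0.1267] ang [98.4, 7.8, -82.2, -172.1]
TCP [ 0.5087 -0.1568  0.2758] jaw 1.23 t 25.6 F [-0.6  0.3 -0.3] w 1.0 j6 -0.46
 shift mm [-242.6  -32.9  -23.8] turn [-0.03  0.08  0.  ]
```

View pics/mat_side.png

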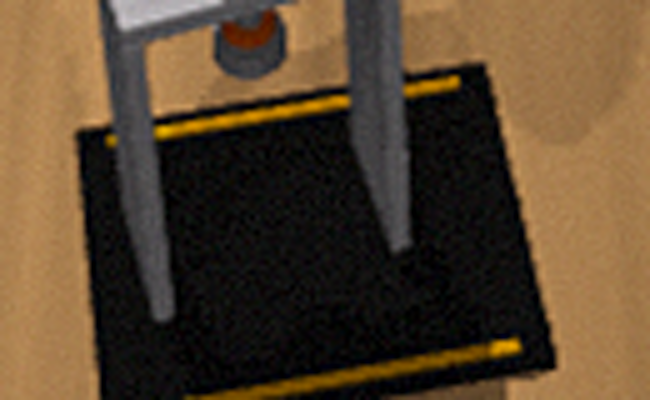

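Request:
move_arm(rows=[{"tx": -0.03,"ty": -0.003,"tz": 0,"ax": 0,"ay": 0,"az": 0,"jaw": 0},{"tx": -0.045,"ty": -0.006,"tz": 0,"ax": 0,"ay": 0,"az": 0,"jaw": 0},{"tx": -0.045,"ty": -0.006,"tz": 0,"ax": 0,"ay": 0,"az": 0,"jaw": 0},{"tx": -0.045,"ty": -0.006,"tz": 0,"ax": 0,"ay": 0,"az": 0,"jaw": 0},{"tx": -0.04,"ty": -0.006,"tz": 0,"ax": 0,"ay": 0,"az": 0,"jaw": 0},{"tx": -0.02,"ty": -0.003,"tz": 0,"ax": 0,"ay": 0,"az": -7,"jaw": 0},{"tx": 0,"ty": 0,"tz": 0,"ax": 0,"ay": 0,"az": -8,"jaw": 0},{"tx": 0,"ty": 0,"tz": 0,"ax": 0,"ay": 0,"az": 0,"jaw": 0}])

```text
time: 26.4
tool_pos: [0.4869, -0.3911, 0.2691]
tool_rot: [-0.004, 0.594, 0.804, 0.0]
contact_force: [0.5, -0.4, -0.1]
gripper_width: 1.006
```

```bash
python3 - <<'E'
from det import *
f=grab('wrist','w13.png')
goto((.479,-.383,.26),16.5)
E
```

```text
TCP [ 0.4869 -0.3908  0.2689] jaw 16.94 t 26.45 F [-0.9  1.1 -0.9] w 1.002 j6 -1.09
 shift mm [ 9.7 -5.2  9. ] turn [-0.26 -0.39  0.44]
```

View pics/w13.png

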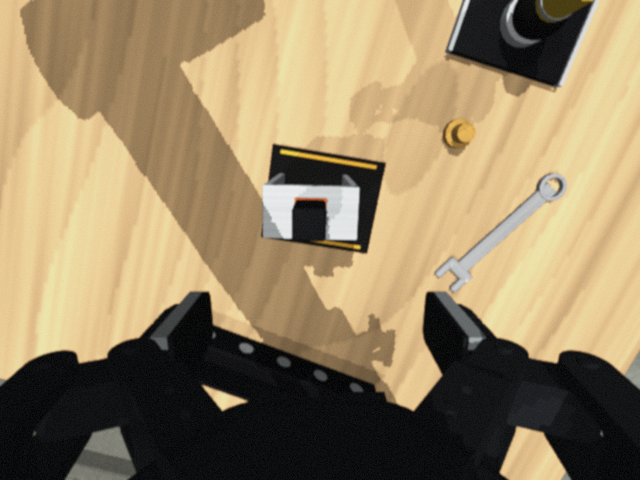

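```bash
python3 - <<'E'
from det import *
f=grab('wrist'); c=f['color'][130:270,240:400]
cv2.imwrite('pics/w14c.png',cv2.resize(cv2.cvtColor(c,cv2.COLOR_RGB2BGR),None,fx=5,fy=5,interpolation=cv2.INTER_CUBIC))
np.savez('w14.npz',**f); goto((.479,-.383,.26),16.5)
E
```

```text
TCP [ 0.487  -0.3902  0.2692] jaw 16.96 t 26.5 F [ 0.7  0.1 -0.5] w 1.0 j6 -1.09
 shift mm [ 9.2 -5.5  9.3] turn [-0.25 -0.38  0.46]
```

View pics/w14c.png

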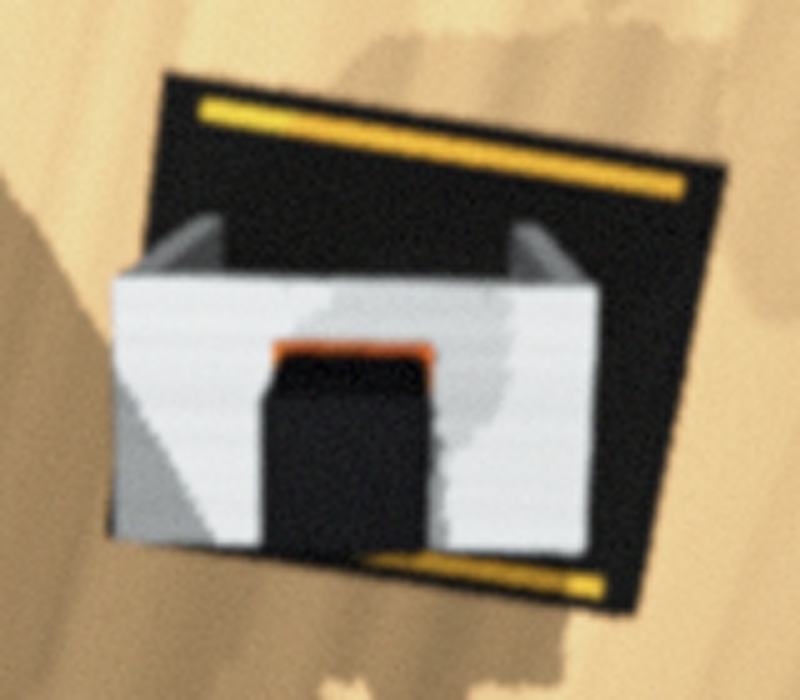

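```bash
python3 - <<'E'
from det import *
f=dict(np.load('w14.npz'))
def rep(name,P,z):
    P=np.array([onz(f,*(np.array(p)/5+[240,130]),z)[:2] for p in P]); c=P.mean(0); print(name,P.round(4).tolist(),'c',c.round(4),'len',[round(float(np.linalg.norm(P[i]-P[(i+1)%4])),4) for i in range(4)],'ang',[round(float(np.degrees(np.arctan2(*(P[(i+1)%4]-P[i])[::-1]))),1) for i in range(4)])
rep('plate',[(113,278),(600,286),(587,553),(112,540)],.13)
rep('grip',[(262,398),(430,398),(428,550),(262,548)],.174)
rep('mat',[(165,73),(728,165),(634,613),(107,537)],.004)
E
```

```text
plate [[0.4345, -0.3724], [0.5091, -0.3509], [0.5212, -0.3933], [0.4454, -0.4142]] c [ 0.4776 -0.3827] len [0.0776, 0.0441, 0.0787, 0.0432] ang [16.1, -74.1, -164.6, 104.5]
grip [[0.4635, -0.3756], [0.4855, -0.3689], [0.4916, -0.3895], [0.4693, -0.396]] c [ 0.4775 -0.3825] len [0.023, 0.0215, 0.0232, 0.0212] ang [17.0, -73.4, -163.7, 105.9]
mat [[0.4189, -0.3437], [0.5463, -0.3259], [0.5605, -0.4325], [0.4337, -0.4515]] c [ 0.4899 -0.3884] len [0.1286, 0.1076, 0.1282, 0.1088] ang [8.0, -82.4, -171.5, 97.8]
```

Request:
move_arm(rows=[{"tx": 0.009,"ty": -0.007,"tz": 0.01,"ax": -0.2,"ay": -0.4,"az": 0.9,"jaw": 0},{"tx": 0,"ty": 0,"tz": 0.025,"ax": 0,"ay": 0,"az": 0,"jaw": 0},{"tx": 0,"ty": 0,"tz": 0.025,"ax": 0,"ay": 0,"az": 0,"jaw": 0},{"tx": 0,"ty": 0,"tz": 0.01,"ax": 0,"ay": 0,"az": 0,"jaw": 0},{"tx": 0,"ty": 0,"tz": 0,"ax": 0,"ay": 0,"az": 0,"jaw": 0}])

```text
time: 27.0
tool_pos: [0.4801, -0.3809, 0.1988]
tool_rot: [0.002, 0.604, 0.797, -0.0]
contact_force: [0.5, 0.1, -0.8]
gripper_width: 1.005
```

```bash
python3 - <<'E'
from det import *
goto((.4777,-.3828,.138),16)
E
```

```text
TCP [ 0.4801 -0.3809  0.1988] jaw 15.69 t 27.0 F [ 0.5  0.1 -0.8] w 1.005 j6 -1.07
 shift mm [-1.  -2.9 60.8] turn [ 0.06  0.17 -0.31]
```

Request:
move_arm(rows=[{"tx": -0.001,"ty": -0.003,"tz": 0.015,"ax": 0,"ay": 0.2,"az": -0.3,"jaw": 0},{"tx": 0,"ty": 0,"tz": 0.018,"ax": 0,"ay": 0,"az": 0,"jaw": 0},{"tx": 0,"ty": 0,"tz": 0.01,"ax": 0,"ay": 0,"az": 0,"jaw": 0},{"tx": 0,"ty": 0,"tz": 0.004,"ax": 0,"ay": 0,"az": 0,"jaw": 0}])

```text
time: 27.4
tool_pos: [0.4795, -0.384, 0.1533]
tool_rot: [0.003, 0.602, 0.799, 0.0]
contact_force: [-0.2, 0.0, 0.6]
gripper_width: 1.004
```

```bash
python3 - <<'E'
from det import *
goto((.4777,-.3828,.138),16)
E
```

```text
TCP [ 0.4795 -0.384   0.1533] jaw 16.0 t 27.4 F [-0.2  0.   0.6] w 1.004 j6 -1.08
 shift mm [ 1.7 -1.4 15.3] turn [ 0.24  0.29 -0.  ]
```

Request:
move_arm(rows=[{"tx": 0.0015,"ty": -0.0015,"tz": 0.008,"ax": 0.2,"ay": 0.3,"az": 0,"jaw": 0},{"tx": 0,"ty": 0,"tz": 0.005,"ax": 0,"ay": 0,"az": 0,"jaw": 0},{"tx": 0,"ty": 0,"tz": 0.001,"ax": 0,"ay": 0,"az": 0,"jaw": 0}])

```text
time: 27.7
tool_pos: [0.4779, -0.3835, 0.139]
tool_rot: [0.001, 0.602, 0.799, 0.0]
contact_force: [0.3, 0.4, -0.5]
gripper_width: 1.0
```

```bash
python3 - <<'E'
from det import *
goto((.4777,-.3828,.138),16)
f=grab('side'); cv2.imwrite('pics/s15.png',cv2.resize(cv2.cvtColor(f['color'][280:480,180:360],cv2.COLOR_RGB2BGR),None,fx=3.5,fy=3.5))
E
```

```text
TCP [ 0.4779 -0.3835  0.139 ] jaw 15.98 t 27.7 F [ 0.3  0.4 -0.5] w 1.0 j6 -1.08
 shift mm [0.7 0.  1. ] turn [ 0.06  0.03 -0.02]
```

View pics/s15.png

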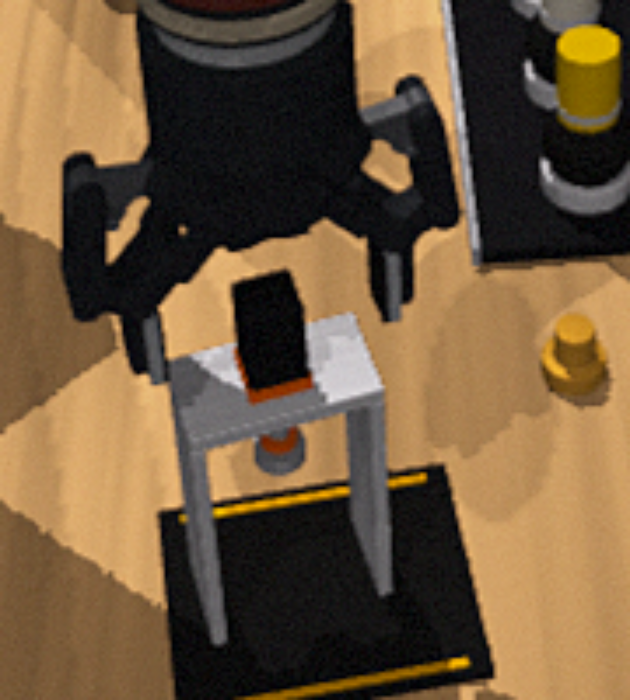

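Grip block (side crop (270,330)) stands centred between the open fingers. Closing.

Request:
move_arm(rows=[{"tx": 0.0005,"ty": 0,"tz": 0.0005,"ax": 0,"ay": 0,"az": 0,"jaw": 255},{"tx": 0,"ty": 0,"tz": 0,"ax": 0,"ay": 0,"az": 0,"jaw": 255},{"tx": 0,"ty": 0,"tz": 0,"ax": 0,"ay": 0,"az": 0,"jaw": 255},{"tx": 0,"ty": 0,"tz": 0,"ax": 0,"ay": 0,"az": 0,"jaw": 255},{"tx": 0,"ty": 0,"tz": 0,"ax": 0,"ay": 0,"az": 0,"jaw": 255},{"tx": 0,"ty": 0,"tz": 0,"ax": 0,"ay": 0,"az": 0,"jaw": 255}])

```text
time: 28.35
tool_pos: [0.4783, -0.3838, 0.1404]
tool_rot: [0.002, 0.602, 0.799, -0.0]
contact_force: [-0.8, -0.5, -0.9]
gripper_width: 0.272
```

```bash
python3 - <<'E'
from det import *
goto((.4777,-.3828,.29),16)
E
```

```text
TCP [ 0.4783 -0.3838  0.1404] jaw 15.98 t 28.35 F [-0.8 -0.5 -0.9] w 0.272 j6 -1.08
 shift mm [   0.6    0.  -149.6] turn [ 0.12  0.19 -0.02]
```

Request:
move_arm(rows=[{"tx": 0,"ty": 0,"tz": -0.02,"ax": 0,"ay": 0,"az": 0,"jaw": 255},{"tx": 0,"ty": 0,"tz": -0.04,"ax": 0,"ay": 0,"az": 0,"jaw": 255},{"tx": 0,"ty": 0,"tz": -0.045,"ax": 0,"ay": 0,"az": 0,"jaw": 255},{"tx": 0,"ty": 0,"tz": -0.035,"ax": 0,"ay": 0,"az": 0,"jaw": 255},{"tx": 0,"ty": 0,"tz": -0.01,"ax": 0,"ay": 0,"az": 5,"jaw": 255},{"tx": 0,"ty": 0,"tz": 0,"ax": 0,"ay": 0,"az": 7,"jaw": 255},{"tx": 0,"ty": 0,"tz": 0,"ax": 0,"ay": 0,"az": 3,"jaw": 255},{"tx": 0,"ty": 0,"tz": 0,"ax": 0,"ay": 0,"az": 0,"jaw": 255}])

```text
time: 29.15
tool_pos: [0.4746, -0.3794, 0.2836]
tool_rot: [-0.009, 0.705, 0.71, 0.001]
contact_force: [-0.1, 0.3, -3.5]
gripper_width: 0.274
```

```bash
python3 - <<'E'
from det import *
goto((.6257,.086,.285),1.1)
f=grab('side','s16.png')
E
```

```text
TCP [ 0.4746 -0.3794  0.2836] jaw 0.42 t 29.15 F [-0.1  0.3 -3.5] w 0.274 j6 -0.8
 shift mm [464.2 154.5   3.2] turn [-0.61 -0.77 -0.69]
```

View pics/s16.png

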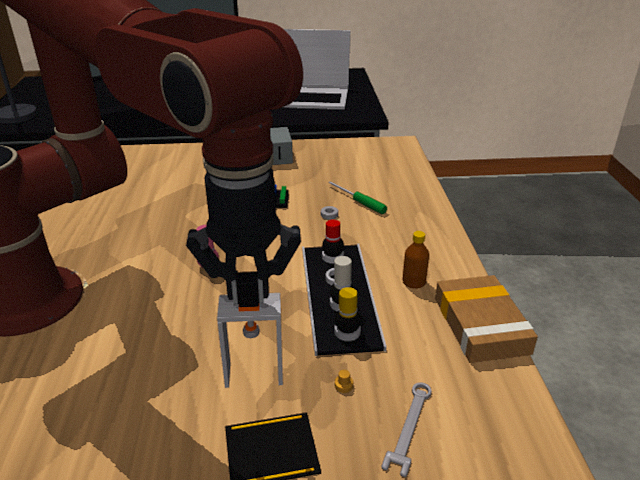

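Request:
move_arm(rows=[{"tx": 0.03,"ty": 0,"tz": 0,"ax": -0.6,"ay": -0.7,"az": -0.7,"jaw": 255},{"tx": 0.042,"ty": 0.005,"tz": 0,"ax": 0,"ay": 0,"az": 0,"jaw": 255},{"tx": 0.042,"ty": 0.01,"tz": 0,"ax": 0,"ay": 0,"az": 0,"jaw": 255},{"tx": 0.042,"ty": 0.01,"tz": 0,"ax": 0,"ay": 0,"az": 0,"jaw": 255},{"tx": 0.042,"ty": 0.01,"tz": 0,"ax": 0,"ay": 0,"az": 0,"jaw": 255},{"tx": 0.042,"ty": 0.01,"tz": 0,"ax": 0,"ay": 0,"az": 0,"jaw": 255},{"tx": 0.042,"ty": 0.01,"tz": 0,"ax": 0,"ay": 0,"az": 0,"jaw": 255},{"tx": 0.042,"ty": 0.02,"tz": 0,"ax": 0,"ay": 0,"az": 0,"jaw": 255},{"tx": 0.042,"ty": 0.02,"tz": 0,"ax": 0,"ay": 0,"az": 0,"jaw": 255},{"tx": 0.035,"ty": 0.02,"tz": 0,"ax": 0,"ay": 0,"az": 0,"jaw": 255},{"tx": 0.01,"ty": 0.01,"tz": 0,"ax": 0,"ay": 0,"az": 0,"jaw": 255},{"tx": 0,"ty": 0,"tz": 0,"ax": 0,"ay": 0,"az": 0,"jaw": 255}])

```text
time: 30.4
tool_pos: [0.5874, 0.0519, 0.27]
tool_rot: [-0.01, 0.695, 0.719, -0.003]
contact_force: [-0.5, -0.4, -4.5]
gripper_width: 0.271
```

```bash
python3 - <<'E'
from det import *
goto((.6257,.086,.285),1.1)
for n in ('scene','side'):
    f=grab(n,n+'17.png')
    x0,y0,x1,y1=(90,240,210,360) if n=='scene' else (210,390,340,480)
    cv2.imwrite('pics/mat%s.png'%n,cv2.resize(cv2.cvtColor(f['color'][y0:y1,x0:x1],cv2.COLOR_RGB2BGR),None,fx=5,fy=5,interpolation=cv2.INTER_CUBIC))
    for k,X,z in (('red',(.6257,.086),.097),('white',(.6283,-.074),.115),('yellow',(.63,-.154),.103)):
        try: print(n,k,disc(f,k,X,z,w=12))
        except Exception as e: print(e)
E
```

```text
TCP [0.5874 0.0519 0.27  ] jaw 1.88 t 30.4 F [-0.5 -0.4 -4.5] w 0.271 j6 -0.07
 shift mm [ 33.   39.1 -15.4] turn [-1.05 -0.56  0.78]
scene red (array([361.91941392, 234.56959707]), array([356, 230,  13,  10, 105], dtype=int32), array([0.62559818, 0.08785916, 0.097     ]))
scene white (array([302.42496051, 263.18799368]), array([290, 253,  24,  19, 171], dtype=int32), array([ 0.6253313 , -0.07092063,  0.115     ]))
scene yellow (array([268.52657005, 286.57004831]), array([264, 281,  11,  11,  77], dtype=int32), array([ 0.62961622, -0.15858734,  0.103     ]))
side red (array([332.29427083, 222.86979167]), array([326, 220,  14,   7,  64], dtype=int32), array([0.62406094, 0.09009088, 0.097     ]))
side white (array([340.75918885, 263.52471483]), array([331, 255,  20,  18, 249], dtype=int32), array([ 0.62384663, -0.0808492 ,  0.115     ]))
side yellow (array([347.97243108, 294.25814536]), array([340, 292,  17,   6,  82], dtype=int32), array([ 0.62890197, -0.15616817,  0.103     ]))
```

View pics/matscene.png

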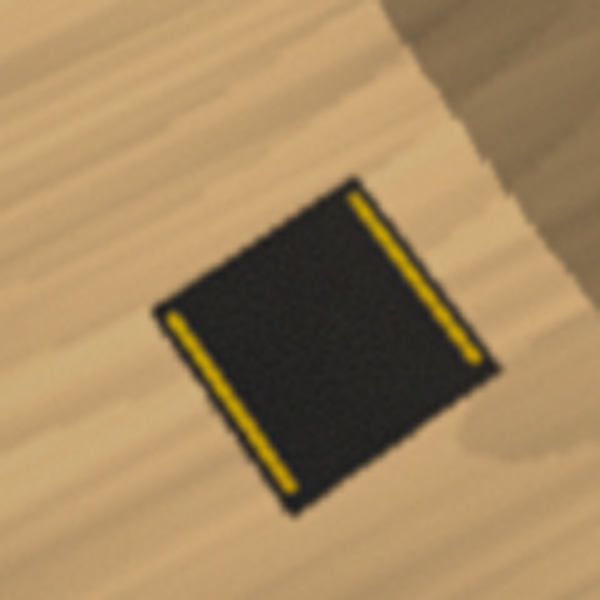

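View pics/side17.png

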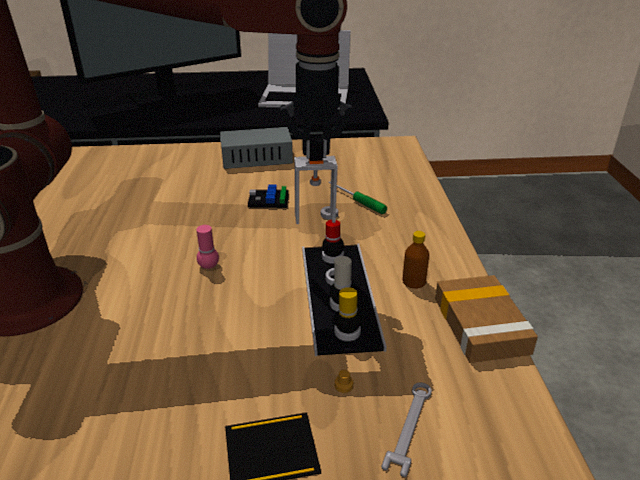

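Request:
move_arm(rows=[{"tx": 0.01,"ty": 0.012,"tz": -0.008,"ax": -1,"ay": -0.5,"az": 0.7,"jaw": 255},{"tx": 0.014,"ty": 0.017,"tz": -0.005,"ax": 0,"ay": 0,"az": 0,"jaw": 255},{"tx": 0.008,"ty": 0.009,"tz": 0,"ax": 0,"ay": 0,"az": 0,"jaw": 255},{"tx": 0,"ty": 0,"tz": 0,"ax": 0,"ay": 0,"az": 0,"jaw": 255}])

```text
time: 30.9
tool_pos: [0.623, 0.0774, 0.2816]
tool_rot: [-0.001, 0.703, 0.711, -0.003]
contact_force: [-0.3, -0.6, -4.4]
gripper_width: 0.273
```

```bash
python3 - <<'E'
from det import *
goto((.6253,.0862,.25),1.1)
fs=grab('scene'); fd=grab('side')
def rep(f,name,P,z):
    P=np.array([onz(f,*p,z)[:2] for p in P]); c=P.mean(0); print(name,P.round(4).tolist(),'c',c.round(4),'len',[round(float(np.linalg.norm(P[i]-P[(i+1)%4])),4) for i in range(4)],'ang',[round(float(np.degrees(np.arctan2(*(P[(i+1)%4]-P[i])[::-1]))),1) for i in range(4)])
rep(fs,'mat',np.array([(152,310),(354,177),(502,369),(295,517)])/5+[90,240],.004)
rep(fd,'mat side',[(229,480),(225.3,426),(307,414.5),(320.5,473)],.004)
E
```

```text
TCP [0.623  0.0774 0.2816] jaw 0.61 t 30.9 F [-0.3 -0.6 -4.4] w 0.273 j6 -0.0
 shift mm [ 8.8  2.6 31.6] turn [-0.31  0.14 -0.49]
mat [[0.436, -0.451], [0.4214, -0.3449], [0.5488, -0.3265], [0.5644, -0.4332]] c [ 0.4927 -0.3889] len [0.1071, 0.1288, 0.1079, 0.1296] ang [97.9, 8.2, -81.7, -172.1]
mat side [[0.4299, -0.4368], [0.4188, -0.3426], [0.5465, -0.3294], [0.5601, -0.4346]] c [ 0.4888 -0.3858] len [0.0948, 0.1284, 0.1061, 0.1302] ang [96.7, 5.9, -82.6, -179.0]
```

Request:
move_arm(rows=[{"tx": 0.008,"ty": 0.0025,"tz": 0,"ax": -0.3,"ay": 0.1,"az": -0.5,"jaw": 255},{"tx": 0,"ty": 0,"tz": 0.01,"ax": 0,"ay": 0,"az": 0,"jaw": 255},{"tx": 0,"ty": 0,"tz": 0.01,"ax": 0,"ay": 0,"az": 0,"jaw": 255},{"tx": 0,"ty": 0,"tz": 0,"ax": 0,"ay": 0,"az": 0,"jaw": 255}])

```text
time: 31.4
tool_pos: [0.6231, 0.0837, 0.2588]
tool_rot: [-0.0, 0.701, 0.713, -0.002]
contact_force: [-0.5, -0.9, -5.0]
gripper_width: 0.271
```

```bash
python3 - <<'E'
from det import *
goto((.6253,.0862,.20),1.1)
for n in('scene','side'):
    f=grab(n); c=f['color'][120:300,220:420] if n=='side' else f['color'][120:310,260:440]
    cv2.imwrite('pics/%s18.png'%n,cv2.resize(cv2.cvtColor(c,cv2.COLOR_RGB2BGR),None,fx=3,fy=3))
E
```

```text
TCP [0.6231 0.0837 0.2588] jaw 1.02 t 31.4 F [-0.5 -0.9 -5. ] w 0.271 j6 -0.0
 shift mm [ 2.6  2.4 58.8] turn [-0.16  0.1  -0.08]
```

View pics/side18.png

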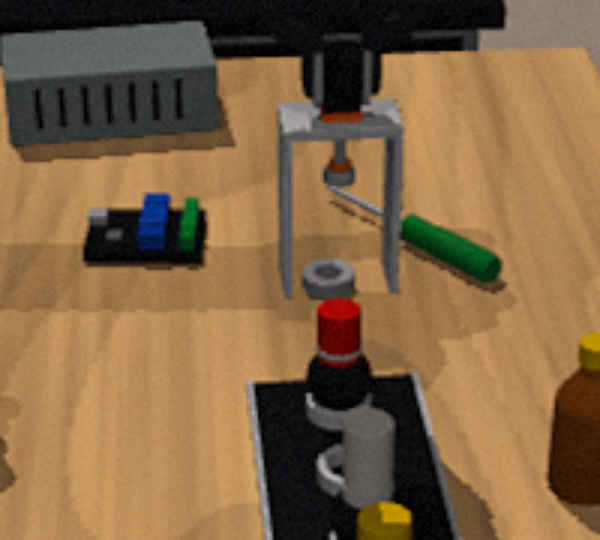

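View pics/scene18.png

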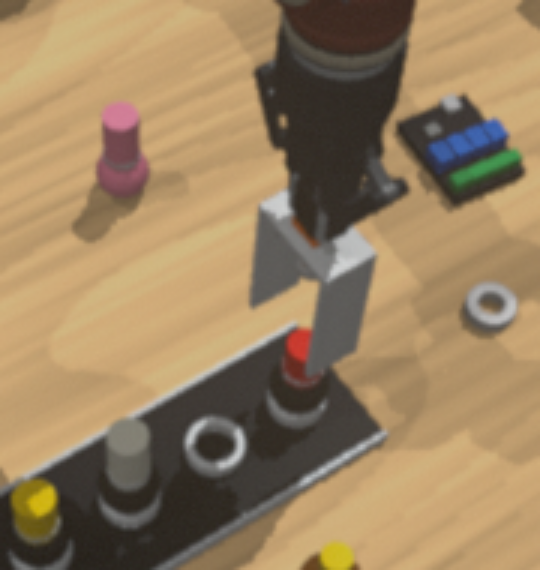

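Gauge hangs upright over red. The legs straddle it in x (side crop legs at x≈288 and 392, red at 339). Correcting, then lowering.

Request:
move_arm(rows=[{"tx": 0.0025,"ty": 0.0025,"tz": 0,"ax": -0.1,"ay": 0.1,"az": 0,"jaw": 255},{"tx": 0,"ty": 0,"tz": 0.012,"ax": 0,"ay": 0,"az": 0,"jaw": 255},{"tx": 0,"ty": 0,"tz": 0.012,"ax": 0,"ay": 0,"az": 0,"jaw": 255},{"tx": 0,"ty": 0,"tz": 0.01,"ax": 0,"ay": 0,"az": 0,"jaw": 255},{"tx": 0,"ty": 0,"tz": 0,"ax": 0,"ay": 0,"az": 0,"jaw": 255}])

```text
time: 32.0
tool_pos: [0.6267, 0.0865, 0.2239]
tool_rot: [0.001, 0.701, 0.713, 0.001]
contact_force: [-0.4, -0.6, -5.0]
gripper_width: 0.272
```

```bash
python3 - <<'E'
from det import *
goto((.6253,.0862,.16),1.1)
E
```

```text
TCP [0.6267 0.0865 0.2239] jaw 1.02 t 32.0 F [-0.4 -0.6 -5. ] w 0.272 j6 0.0
 shift mm [-0.2 -1.5 63.9] turn [ 0.12 -0.01 -0.08]
```

Request:
move_arm(rows=[{"tx": 0,"ty": -0.0015,"tz": 0.008,"ax": 0.1,"ay": 0,"az": 0,"jaw": 255},{"tx": 0,"ty": 0,"tz": 0.015,"ax": 0,"ay": 0,"az": 0,"jaw": 255},{"tx": 0,"ty": 0,"tz": 0.015,"ax": 0,"ay": 0,"az": 0,"jaw": 255},{"tx": 0,"ty": 0,"tz": 0.012,"ax": 0,"ay": 0,"az": 0,"jaw": 255},{"tx": 0,"ty": 0,"tz": 0.004,"ax": 0,"ay": 0,"az": 0,"jaw": 255}])

```text
time: 32.5
tool_pos: [0.6249, 0.0864, 0.1649]
tool_rot: [-0.0, 0.701, 0.713, -0.0]
contact_force: [0.5, -0.6, -4.5]
gripper_width: 0.272
```

```bash
python3 - <<'E'
from det import *
goto((.6253,.0862,.146),1.1)
E
```

```text
TCP [0.6249 0.0864 0.1649] jaw 1.02 t 32.5 F [ 0.5 -0.6 -4.5] w 0.272 j6 0.0
 shift mm [-0.2  0.4 18.9] turn [-0.01 -0.01 -0.08]
```

Request:
move_arm(rows=[{"tx": 0,"ty": 0.0005,"tz": 0.006,"ax": 0,"ay": 0,"az": 0,"jaw": 255},{"tx": 0,"ty": 0,"tz": 0.006,"ax": 0,"ay": 0,"az": 0,"jaw": 255},{"tx": 0,"ty": 0,"tz": 0.003,"ax": 0,"ay": 0,"az": 0,"jaw": 255},{"tx": 0,"ty": 0,"tz": 0.001,"ax": 0,"ay": 0,"az": 0,"jaw": 255}])

```text
time: 32.9
tool_pos: [0.6256, 0.0863, 0.1473]
tool_rot: [-0.0, 0.701, 0.713, -0.0]
contact_force: [-0.5, 0.6, -3.2]
gripper_width: 0.271
```

```bash
python3 - <<'E'
from det import *
goto((.6253,.0862,.146),1.1)
for n in('scene','side'):
    f=grab(n); c=f['color'][120:300,240:420] if n=='side' else f['color'][150:310,260:440]
    cv2.imwrite('pics/%s19.png'%n,cv2.resize(cv2.cvtColor(c,cv2.COLOR_RGB2BGR),None,fx=3.3,fy=3.3))
E
```

```text
TCP [0.6256 0.0863 0.1473] jaw 1.01 t 32.9 F [-0.5  0.6 -3.2] w 0.271 j6 0.0
 shift mm [-0.1 -0.3  1.3] turn [-0.01  0.   -0.09]
```

View pics/side19.png

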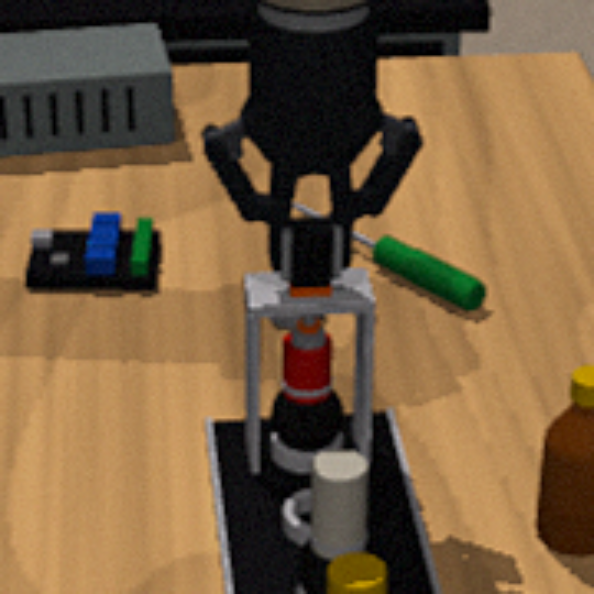

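View pics/scene19.png

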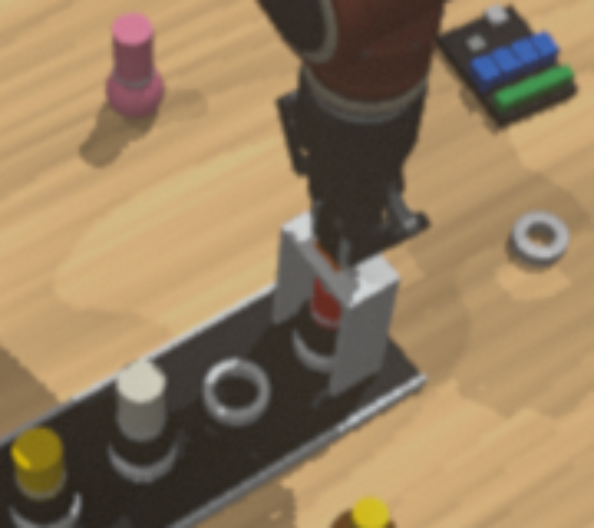

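Request:
move_arm(rows=[{"tx": 0,"ty": 0,"tz": 0.0015,"ax": 0,"ay": 0,"az": 0,"jaw": 255},{"tx": 0,"ty": 0,"tz": 0.001,"ax": 0,"ay": 0,"az": 0,"jaw": 255}])

```text
time: 33.2
tool_pos: [0.6263, 0.0863, 0.1465]
tool_rot: [0.001, 0.701, 0.713, 0.001]
contact_force: [-1.3, 0.0, -1.7]
gripper_width: 0.274
```

```bash
python3 - <<'E'
from det import *
goto((.6253,.0862,.146),1.1)
E
```

```text
TCP [0.6263 0.0863 0.1465] jaw 1.02 t 33.2 F [-1.3  0.  -1.7] w 0.274 j6 0.0
 shift mm [-0.1 -1.   0.5] turn [ 0.11  0.01 -0.08]
```

Request:
move_arm(rows=[{"tx": 0,"ty": -0.0007,"tz": 0.001,"ax": 0.1,"ay": 0,"az": 0,"jaw": 255},{"tx": 0,"ty": 0,"tz": 0.001,"ax": 0,"ay": 0,"az": 0,"jaw": 255}])

```text
time: 33.4
tool_pos: [0.6265, 0.0863, 0.1464]
tool_rot: [0.001, 0.701, 0.713, 0.001]
contact_force: [-2.4, -0.2, 2.6]
gripper_width: 0.27
```

```bash
python3 - <<'E'
from det import *
goto((.6253,.0862,.146),1.1)
E
```

```text
TCP [0.6265 0.0863 0.1464] jaw 1.02 t 33.4 F [-2.4 -0.2  2.6] w 0.27 j6 0.0
 shift mm [-0.1 -1.2  0.4] turn [ 0.14  0.01 -0.08]
```

Request:
move_arm(rows=[{"tx": 0,"ty": -0.0005,"tz": 0,"ax": 0.1,"ay": 0,"az": 0,"jaw": 255},{"tx": 0,"ty": 0,"tz": 0,"ax": 0,"ay": 0,"az": 0,"jaw": 160},{"tx": 0,"ty": 0,"tz": 0,"ax": 0,"ay": 0,"az": 0,"jaw": 110},{"tx": 0,"ty": 0,"tz": 0,"ax": 0,"ay": 0,"az": 0,"jaw": 110},{"tx": 0,"ty": 0,"tz": 0,"ax": 0,"ay": 0,"az": 0,"jaw": 110}])

```text
time: 33.9
tool_pos: [0.6279, 0.0865, 0.1488]
tool_rot: [0.002, 0.701, 0.713, 0.002]
contact_force: [-0.6, 0.5, 0.4]
gripper_width: 0.563
```

```bash
python3 - <<'E'
from det import *
goto((.6253,.0862,.146),1.1)
for n in('scene','side'):
    f=grab(n); c=f['color'][120:300,240:420] if n=='side' else f['color'][150:310,260:440]
    cv2.imwrite('pics/%s20.png'%n,cv2.resize(cv2.cvtColor(c,cv2.COLOR_RGB2BGR),None,fx=3.3,fy=3.3))
E
```

```text
TCP [0.6279 0.0865 0.1488] jaw 1.02 t 33.9 F [-0.6  0.5  0.4] w 0.563 j6 0.0
 shift mm [-0.2 -2.7  2.8] turn [ 0.37 -0.01 -0.08]
```

View pics/side20.png

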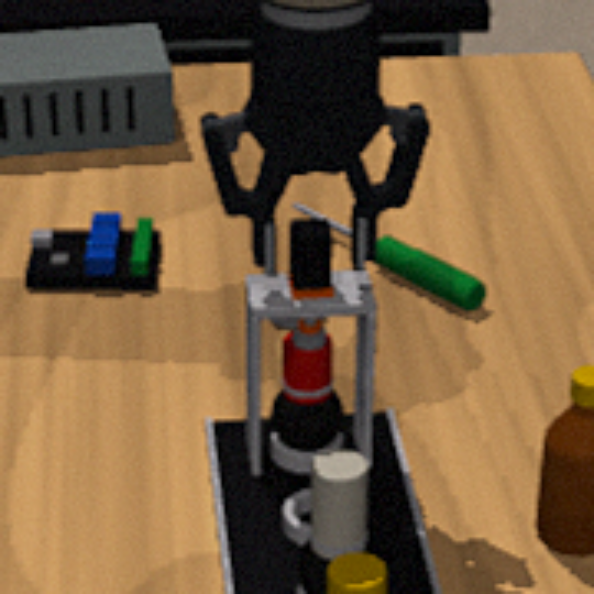

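View pics/scene20.png

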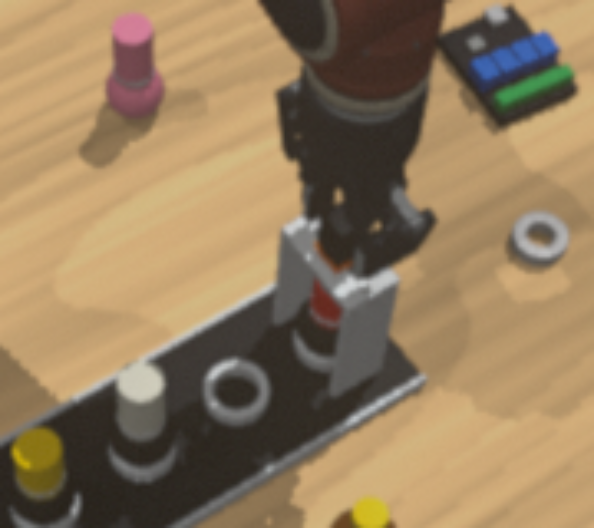

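Gauge stands free on the rack over red with the foot on its tail (side crop (308,325)). Waiting, then regripping.

Request:
move_arm(rows=[{"tx": 0,"ty": -0.002,"tz": 0.002,"ax": 0.3,"ay": 0,"az": 0,"jaw": 110},{"tx": 0,"ty": 0,"tz": 0,"ax": 0,"ay": 0,"az": 0,"jaw": 110},{"tx": 0,"ty": 0,"tz": 0,"ax": 0,"ay": 0,"az": 0,"jaw": 110},{"tx": 0,"ty": 0,"tz": 0,"ax": 0,"ay": 0,"az": 0,"jaw": 110},{"tx": 0,"ty": 0,"tz": 0,"ax": 0,"ay": 0,"az": 0,"jaw": 110},{"tx": 0,"ty": 0,"tz": 0,"ax": 0,"ay": 0,"az": 0,"jaw": 110},{"tx": 0,"ty": 0,"tz": 0,"ax": 0,"ay": 0,"az": 0,"jaw": 110},{"tx": 0,"ty": 0,"tz": 0,"ax": 0,"ay": 0,"az": 0,"jaw": 110},{"tx": 0,"ty": 0,"tz": 0,"ax": 0,"ay": 0,"az": 0,"jaw": 110},{"tx": 0,"ty": 0,"tz": 0,"ax": 0,"ay": 0,"az": 0,"jaw": 110},{"tx": 0,"ty": 0,"tz": 0,"ax": 0,"ay": 0,"az": 0,"jaw": 110}])

```text
time: 35.1
tool_pos: [0.6257, 0.0864, 0.1464]
tool_rot: [0.0, 0.701, 0.713, 0.0]
contact_force: [-0.2, 0.1, 0.0]
gripper_width: 0.568
```

```bash
python3 - <<'E'
from det import *
goto((.6257,.0862,.147),1.1)
E
```

```text
TCP [0.6257 0.0864 0.1464] jaw 1.01 t 35.1 F [-0.2  0.1  0. ] w 0.568 j6 0.0
 shift mm [-0.2  0.  -0.6] turn [ 0.03 -0.01 -0.09]
```

Request:
move_arm(rows=[{"tx": 0,"ty": 0,"tz": 0,"ax": 0,"ay": 0,"az": 0,"jaw": 255},{"tx": 0,"ty": 0,"tz": 0,"ax": 0,"ay": 0,"az": 0,"jaw": 255},{"tx": 0,"ty": 0,"tz": 0,"ax": 0,"ay": 0,"az": 0,"jaw": 255},{"tx": 0,"ty": 0,"tz": 0,"ax": 0,"ay": 0,"az": 0,"jaw": 255},{"tx": 0,"ty": 0,"tz": -0.008,"ax": 0,"ay": 0,"az": 0,"jaw": 255},{"tx": 0,"ty": 0,"tz": -0.015,"ax": 0,"ay": 0,"az": 0,"jaw": 255},{"tx": 0,"ty": 0,"tz": -0.02,"ax": 0,"ay": 0,"az": 0,"jaw": 255}])

```text
time: 35.8
tool_pos: [0.6219, 0.0863, 0.1851]
tool_rot: [-0.004, 0.701, 0.713, -0.004]
contact_force: [0.4, -0.0, -3.9]
gripper_width: 0.275
```

```bash
python3 - <<'E'
from det import *
goto((.6257,.0862,.28),1.1)
E
```

```text
TCP [0.6219 0.0863 0.1851] jaw 1.01 t 35.8 F [ 0.4 -0.  -3.9] w 0.275 j6 0.0
 shift mm [ -0.2   2.7 -95. ] turn [-0.67 -0.01 -0.09]
```

Request:
move_arm(rows=[{"tx": 0,"ty": 0.003,"tz": -0.02,"ax": -0.6,"ay": 0,"az": 0,"jaw": 255},{"tx": 0,"ty": 0.001,"tz": -0.025,"ax": -0.2,"ay": 0,"az": 0,"jaw": 255},{"tx": 0,"ty": 0.001,"tz": -0.025,"ax": -0.2,"ay": 0,"az": 0,"jaw": 255},{"tx": 0,"ty": 0,"tz": -0.02,"ax": 0,"ay": 0,"az": 0,"jaw": 255},{"tx": 0,"ty": 0,"tz": 0,"ax": 0,"ay": 0,"az": 0,"jaw": 255}])

```text
time: 36.3
tool_pos: [0.628, 0.0865, 0.286]
tool_rot: [0.005, 0.701, 0.713, 0.005]
contact_force: [-0.3, 0.2, -3.0]
gripper_width: 0.275
```

```bash
python3 - <<'E'
from det import *
goto((.6298,-.1545,.28),1.1)
for n in('scene','side'):
    f=grab(n,n+'21.png')
    print(n,disc(f,'red',(.6257,.086),.097,w=12))
    c=f['color'][120:330,220:420] if n=='side' else f['color'][150:340,220:440]
    cv2.imwrite('pics/%s21c.png'%n,cv2.resize(cv2.cvtColor(c,cv2.COLOR_RGB2BGR),None,fx=2.8,fy=2.8))
E
```

```text
TCP [0.628  0.0865 0.286 ] jaw 1.02 t 36.3 F [-0.3  0.2 -3. ] w 0.275 j6 0.0
 shift mm [-240.9   -2.6    5.9] turn [ 0.79 -0.01 -0.08]
scene (array([360.83333333, 234.66      ]), array([356, 230,  10,  11,  88], dtype=int32), array([0.62447607, 0.08561202, 0.097     ]))
side (array([332.55137845, 222.839599  ]), array([326, 220,  14,   7,  79], dtype=int32), array([0.62461157, 0.09017041, 0.097     ]))
```

View pics/side21c.png

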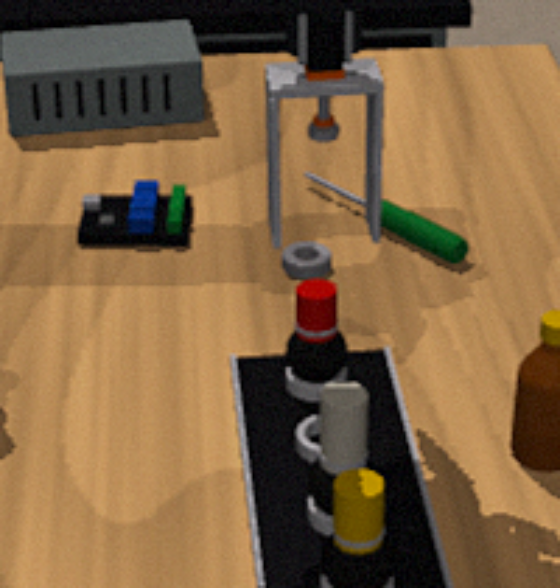

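View pics/scene21c.png

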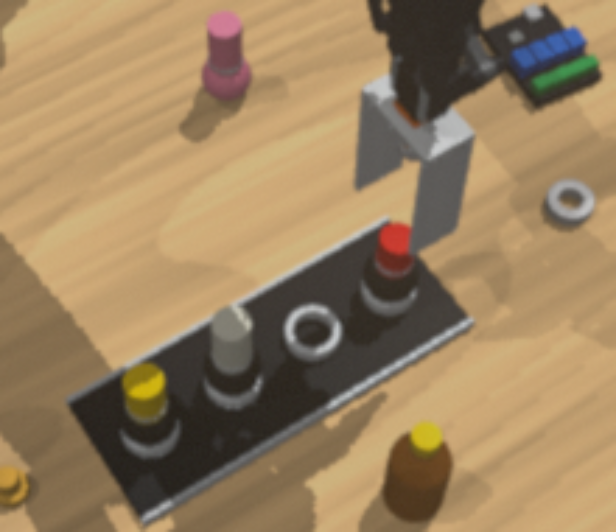

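Request:
move_arm(rows=[{"tx": -0.025,"ty": -0.003,"tz": 0,"ax": 0.8,"ay": 0,"az": 0,"jaw": 255},{"tx": -0.043,"ty": 0,"tz": 0,"ax": 0,"ay": 0,"az": 0,"jaw": 255},{"tx": -0.045,"ty": 0,"tz": 0,"ax": 0,"ay": 0,"az": 0,"jaw": 255},{"tx": -0.045,"ty": 0,"tz": 0,"ax": 0,"ay": 0,"az": 0,"jaw": 255},{"tx": -0.045,"ty": 0,"tz": 0,"ax": 0,"ay": 0,"az": 0,"jaw": 255},{"tx": -0.025,"ty": 0,"tz": 0,"ax": 0,"ay": 0,"az": 0,"jaw": 255},{"tx": -0.005,"ty": 0,"tz": 0,"ax": 0,"ay": 0,"az": 0,"jaw": 255},{"tx": 0,"ty": 0,"tz": 0,"ax": 0,"ay": 0,"az": 0,"jaw": 255}])

```text
time: 37.2
tool_pos: [0.6213, -0.1521, 0.2623]
tool_rot: [-0.014, 0.699, 0.714, -0.009]
contact_force: [1.1, -0.0, -5.0]
gripper_width: 0.271
```

```bash
python3 - <<'E'
from det import *
goto((.630,-.1537,.25),1.1)
E
```

```text
TCP [ 0.6213 -0.1521  0.2623] jaw 1.23 t 37.2 F [ 1.1 -0.  -5. ] w 0.271 j6 -0.38
 shift mm [-1.9  9.  12. ] turn [-1.84 -0.47  0.12]
```

Request:
move_arm(rows=[{"tx": -0.002,"ty": 0.008,"tz": -0.005,"ax": -1.8,"ay": -0.5,"az": 0.1,"jaw": 255},{"tx": 0,"ty": 0,"tz": 0,"ax": 0,"ay": 0,"az": 0,"jaw": 255},{"tx": 0,"ty": 0,"tz": 0,"ax": 0,"ay": 0,"az": 0,"jaw": 255}])

```text
time: 37.5
tool_pos: [0.6296, -0.1507, 0.2648]
tool_rot: [-0.001, 0.699, 0.715, 0.0]
contact_force: [0.3, -0.6, -4.4]
gripper_width: 0.273
```

```bash
python3 - <<'E'
from det import *
goto((.630,-.1537,.25),1.1)
for n in('scene','side'):
    f=grab(n,n+'22.png')
    c=f['color'][170:370,240:440] if n=='side' else f['color'][190:340,180:380]
    cv2.imwrite('pics/%s22c.png'%n,cv2.resize(cv2.cvtColor(c,cv2.COLOR_RGB2BGR),None,fx=3,fy=3))
E
```

```text
TCP [ 0.6296 -0.1507  0.2648] jaw 1.29 t 37.5 F [ 0.3 -0.6 -4.4] w 0.273 j6 -0.37
 shift mm [-3.   0.4 14.8] turn [-0.09 -0.09  0.19]
```

View pics/side22c.png

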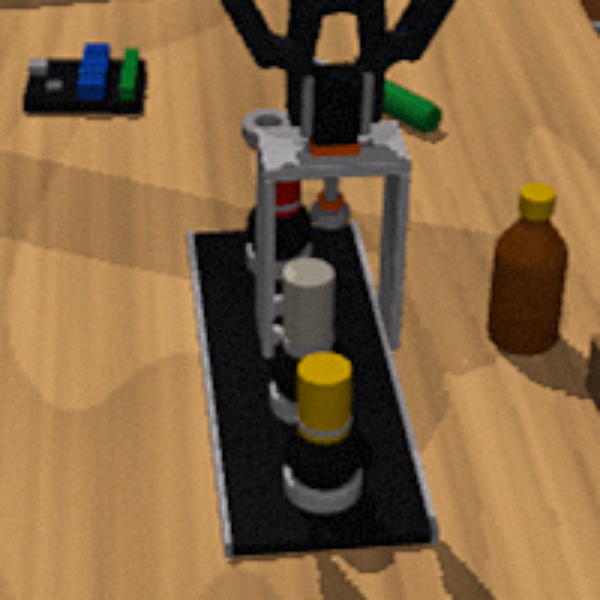

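View pics/scene22c.png

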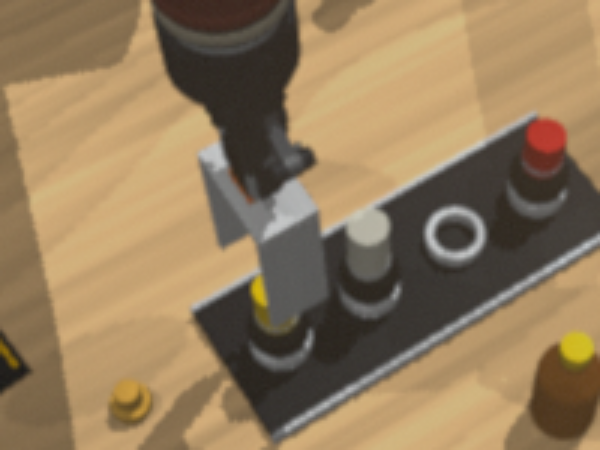

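Request:
move_arm(rows=[{"tx": -0.003,"ty": 0,"tz": 0.005,"ax": 0,"ay": 0,"az": 0.2,"jaw": 255},{"tx": 0,"ty": 0,"tz": 0.015,"ax": 0,"ay": 0,"az": 0,"jaw": 255},{"tx": 0,"ty": 0,"tz": 0.012,"ax": 0,"ay": 0,"az": 0,"jaw": 255},{"tx": 0,"ty": 0,"tz": 0,"ax": 0,"ay": 0,"az": 0,"jaw": 255}])

```text
time: 38.0
tool_pos: [0.6298, -0.1528, 0.2306]
tool_rot: [-0.001, 0.7, 0.714, 0.0]
contact_force: [-0.5, 0.4, -5.0]
gripper_width: 0.275
```

```bash
python3 - <<'E'
from det import *
goto((.630,-.1537,.165),1.1)
E
```

```text
TCP [ 0.6298 -0.1528  0.2306] jaw 1.17 t 38.0 F [-0.5  0.4 -5. ] w 0.275 j6 -0.37
 shift mm [-1.   0.2 65.6] turn [-0.05 -0.07  0.07]
```

Request:
move_arm(rows=[{"tx": -0.001,"ty": 0,"tz": 0.012,"ax": 0,"ay": 0,"az": 0,"jaw": 255},{"tx": 0,"ty": 0,"tz": 0.015,"ax": 0,"ay": 0,"az": 0,"jaw": 255},{"tx": 0,"ty": 0,"tz": 0.015,"ax": 0,"ay": 0,"az": 0,"jaw": 255},{"tx": 0,"ty": 0,"tz": 0.01,"ax": 0,"ay": 0,"az": 0,"jaw": 255},{"tx": 0,"ty": 0,"tz": 0.002,"ax": 0,"ay": 0,"az": 0,"jaw": 255}])

```text
time: 38.5
tool_pos: [0.6288, -0.1537, 0.1699]
tool_rot: [-0.002, 0.7, 0.714, -0.0]
contact_force: [-0.4, -0.6, -4.8]
gripper_width: 0.273
```

```bash
python3 - <<'E'
from det import *
goto((.630,-.1537,.147),1.1)
E
```

```text
TCP [ 0.6288 -0.1537  0.1699] jaw 1.15 t 38.5 F [-0.4 -0.6 -4.8] w 0.273 j6 -0.38
 shift mm [-0.1  1.3 22.9] turn [-0.21 -0.14  0.05]
```

Request:
move_arm(rows=[{"tx": 0,"ty": 0.001,"tz": 0.007,"ax": -0.2,"ay": -0.1,"az": 0,"jaw": 255},{"tx": 0,"ty": 0,"tz": 0.007,"ax": 0,"ay": 0,"az": 0,"jaw": 255},{"tx": 0,"ty": 0,"tz": 0.005,"ax": 0,"ay": 0,"az": 0,"jaw": 255},{"tx": 0,"ty": 0,"tz": 0.002,"ax": 0,"ay": 0,"az": 0,"jaw": 255}])

```text
time: 38.9
tool_pos: [0.6306, -0.154, 0.1482]
tool_rot: [0.001, 0.7, 0.714, 0.001]
contact_force: [-0.6, 0.7, -2.9]
gripper_width: 0.28
```

```bash
python3 - <<'E'
from det import *
goto((.630,-.1537,.147),1.1)
E
```

```text
TCP [ 0.6306 -0.154   0.1482] jaw 1.15 t 38.9 F [-0.6  0.7 -2.9] w 0.28 j6 -0.37
 shift mm [ 0.3 -0.6  1.2] turn [0.11 0.02 0.05]
```

Request:
move_arm(rows=[{"tx": 0,"ty": -0.0005,"tz": 0.0015,"ax": 0.1,"ay": 0,"az": 0,"jaw": 255},{"tx": 0,"ty": 0,"tz": 0.0015,"ax": 0,"ay": 0,"az": 0,"jaw": 255},{"tx": 0,"ty": 0,"tz": 0.001,"ax": 0,"ay": 0,"az": 0,"jaw": 255}])

```text
time: 39.2
tool_pos: [0.6309, -0.1542, 0.1465]
tool_rot: [0.001, 0.7, 0.714, 0.0]
contact_force: [-1.3, 0.2, 0.5]
gripper_width: 0.273
```

```bash
python3 - <<'E'
from det import *
goto((.630,-.1537,.147),1.1)
E
```

```text
TCP [ 0.6309 -0.1542  0.1465] jaw 1.16 t 39.2 F [-1.3  0.2  0.5] w 0.273 j6 -0.37
 shift mm [ 0.6 -0.9 -0.5] turn [0.11 0.07 0.06]
```

Soles are on the plate at the same height as for red (0.1465). Releasing.

Request:
move_arm(rows=[{"tx": 0,"ty": -0.0005,"tz": 0.0005,"ax": 0.1,"ay": 0,"az": 0,"jaw": 255},{"tx": 0,"ty": 0,"tz": 0,"ax": 0,"ay": 0,"az": 0,"jaw": 160},{"tx": 0,"ty": 0,"tz": 0,"ax": 0,"ay": 0,"az": 0,"jaw": 110},{"tx": 0,"ty": 0,"tz": 0,"ax": 0,"ay": 0,"az": 0,"jaw": 110},{"tx": 0,"ty": 0,"tz": 0,"ax": 0,"ay": 0,"az": 0,"jaw": 110}])

```text
time: 39.7
tool_pos: [0.6329, -0.1551, 0.1494]
tool_rot: [0.004, 0.7, 0.714, 0.001]
contact_force: [-0.3, 0.1, -0.7]
gripper_width: 0.57
```

```bash
python3 - <<'E'
from det import *
goto((.630,-.1537,.147),1.1)
for n in('scene','side'):
    f=grab(n,n+'23.png')
    c=f['color'][170:370,240:440] if n=='side' else f['color'][190:340,180:380]
    cv2.imwrite('pics/%s23c.png'%n,cv2.resize(cv2.cvtColor(c,cv2.COLOR_RGB2BGR),None,fx=3,fy=3))
E
```

```text
TCP [ 0.6329 -0.1551  0.1494] jaw 1.16 t 39.7 F [-0.3  0.1 -0.7] w 0.57 j6 -0.37
 shift mm [ 1.5 -2.9  2.4] turn [0.43 0.22 0.05]
```

View pics/side23c.png

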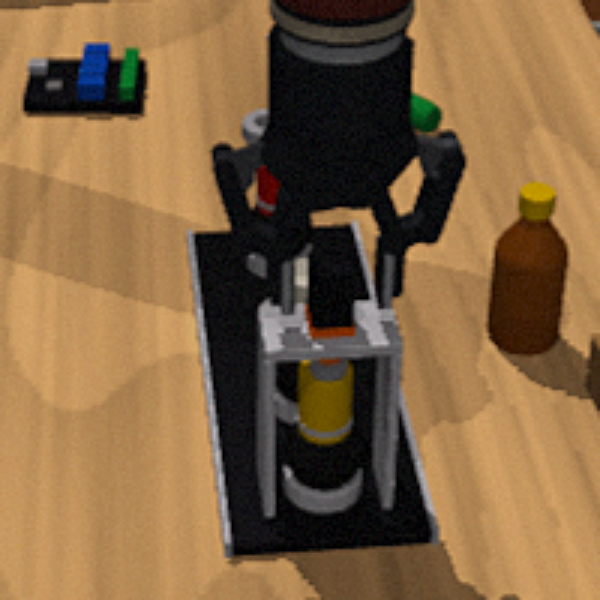

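View pics/scene23c.png

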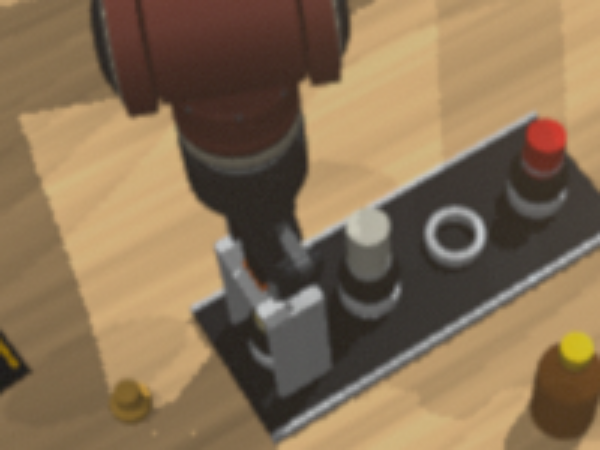

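Request:
move_arm(rows=[{"tx": 0.001,"ty": -0.0025,"tz": 0.002,"ax": 0.4,"ay": 0.2,"az": 0,"jaw": 110},{"tx": 0,"ty": 0,"tz": 0,"ax": 0,"ay": 0,"az": 0,"jaw": 110},{"tx": 0,"ty": 0,"tz": 0,"ax": 0,"ay": 0,"az": 0,"jaw": 110},{"tx": 0,"ty": 0,"tz": 0,"ax": 0,"ay": 0,"az": 0,"jaw": 110},{"tx": 0,"ty": 0,"tz": 0,"ax": 0,"ay": 0,"az": 0,"jaw": 110},{"tx": 0,"ty": 0,"tz": 0,"ax": 0,"ay": 0,"az": 0,"jaw": 110},{"tx": 0,"ty": 0,"tz": 0,"ax": 0,"ay": 0,"az": 0,"jaw": 110},{"tx": 0,"ty": 0,"tz": 0,"ax": 0,"ay": 0,"az": 0,"jaw": 110},{"tx": 0,"ty": 0,"tz": 0,"ax": 0,"ay": 0,"az": 0,"jaw": 110},{"tx": 0,"ty": 0,"tz": 0,"ax": 0,"ay": 0,"az": 0,"jaw": 110},{"tx": 0,"ty": 0,"tz": 0,"ax": 0,"ay": 0,"az": 0,"jaw": 110}])

```text
time: 40.9
tool_pos: [0.63, -0.154, 0.1469]
tool_rot: [-0.0, 0.7, 0.714, -0.0]
contact_force: [0.5, -0.1, 0.1]
gripper_width: 0.567
```

```bash
python3 - <<'E'
from det import *
goto((.6305,-.154,.147),1.1)
E
```

```text
TCP [ 0.63   -0.154   0.1469] jaw 1.16 t 40.9 F [ 0.5 -0.1  0.1] w 0.567 j6 -0.37
 shift mm [ 0.   0.5 -0.1] turn [-0.03 -0.01  0.06]
```

Request:
move_arm(rows=[{"tx": 0,"ty": 0,"tz": 0,"ax": 0,"ay": 0,"az": 0,"jaw": 255},{"tx": 0,"ty": 0,"tz": 0,"ax": 0,"ay": 0,"az": 0,"jaw": 255},{"tx": 0,"ty": 0,"tz": 0,"ax": 0,"ay": 0,"az": 0,"jaw": 255},{"tx": 0,"ty": 0,"tz": 0,"ax": 0,"ay": 0,"az": 0,"jaw": 255},{"tx": 0,"ty": 0,"tz": -0.008,"ax": 0,"ay": 0,"az": 0,"jaw": 255},{"tx": 0,"ty": 0.001,"tz": -0.015,"ax": -0.2,"ay": 0,"az": 0,"jaw": 255},{"tx": 0,"ty": 0.001,"tz": -0.02,"ax": -0.2,"ay": 0,"az": 0,"jaw": 255}])

```text
time: 41.6
tool_pos: [0.6286, -0.1527, 0.1855]
tool_rot: [-0.003, 0.7, 0.714, 0.0]
contact_force: [0.1, 0.2, -4.0]
gripper_width: 0.274
```

```bash
python3 - <<'E'
from det import *
goto((.6305,-.154,.285),1.1)
E
```

```text
TCP [ 0.6286 -0.1527  0.1855] jaw 1.15 t 41.6 F [ 0.1  0.2 -4. ] w 0.274 j6 -0.38
 shift mm [ -0.9   1.5 -99.5] turn [-0.24 -0.26  0.05]
```

Request:
move_arm(rows=[{"tx": -0.0005,"ty": 0.001,"tz": -0.02,"ax": -0.2,"ay": -0.2,"az": 0,"jaw": 255},{"tx": 0,"ty": 0,"tz": -0.028,"ax": 0,"ay": 0,"az": 0,"jaw": 255},{"tx": 0,"ty": 0,"tz": -0.028,"ax": 0,"ay": 0,"az": 0,"jaw": 255},{"tx": 0,"ty": 0,"tz": -0.02,"ax": 0,"ay": 0,"az": 0,"jaw": 255},{"tx": 0,"ty": 0,"tz": 0,"ax": 0,"ay": 0,"az": 0,"jaw": 255}])

```text
time: 42.1
tool_pos: [0.6291, -0.1531, 0.2896]
tool_rot: [-0.0, 0.7, 0.714, 0.0]
contact_force: [-0.4, -0.6, -3.8]
gripper_width: 0.275
```

```bash
python3 - <<'E'
from det import *
goto((.6282,-.0738,.27),1.1)
for n in('scene','side'):
    f=grab(n,n+'24.png')
    c=f['color'][120:370,240:440] if n=='side' else f['color'][170:340,160:400]
    cv2.imwrite('pics/%s24c.png'%n,cv2.resize(cv2.cvtColor(c,cv2.COLOR_RGB2BGR),None,fx=2.4,fy=2.4))
E
```

```text
TCP [ 0.6291 -0.1531  0.2896] jaw 1.16 t 42.1 F [-0.4 -0.6 -3.8] w 0.275 j6 -0.37
 shift mm [79.3  0.7 19.6] turn [ 0.03 -0.04  0.06]
```

View pics/side24c.png

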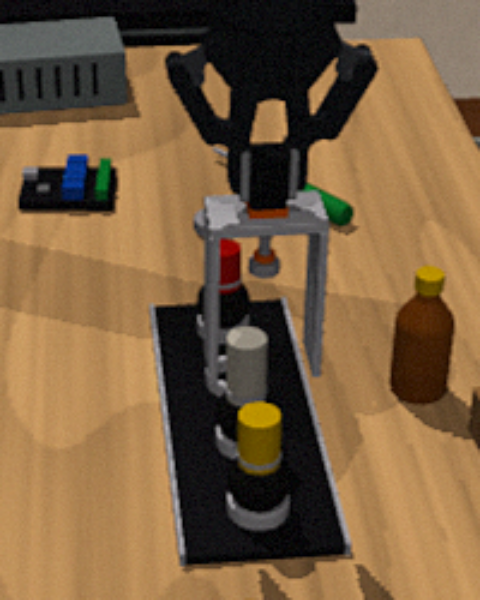

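View pics/scene24c.png

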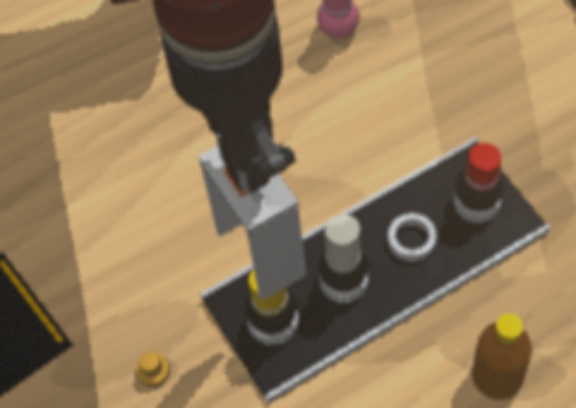

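Request:
move_arm(rows=[{"tx": 0.025,"ty": 0,"tz": 0,"ax": 0,"ay": 0,"az": 0,"jaw": 255},{"tx": 0.03,"ty": 0,"tz": 0,"ax": 0,"ay": 0,"az": 0,"jaw": 255},{"tx": 0.018,"ty": 0,"tz": 0,"ax": 0,"ay": 0,"az": 0,"jaw": 255},{"tx": 0,"ty": 0,"tz": 0,"ax": 0,"ay": 0,"az": 0,"jaw": 255},{"tx": 0,"ty": 0,"tz": 0,"ax": 0,"ay": 0,"az": 0,"jaw": 255}])

```text
time: 42.7
tool_pos: [0.6223, -0.0773, 0.2747]
tool_rot: [-0.009, 0.7, 0.714, -0.005]
contact_force: [-0.3, -0.1, -4.9]
gripper_width: 0.273
```

```bash
python3 - <<'E'
from det import *
goto((.6282,-.0738,.26),1.1)
E
```

```text
TCP [ 0.6223 -0.0773  0.2747] jaw 1.07 t 42.7 F [-0.3 -0.1 -4.9] w 0.273 j6 -0.26
 shift mm [ 3.3  6.3 14.6] turn [-1.19 -0.34 -0.03]
```

Request:
move_arm(rows=[{"tx": 0.003,"ty": 0.006,"tz": 0.003,"ax": -1.2,"ay": -0.3,"az": 0,"jaw": 255},{"tx": 0,"ty": 0,"tz": 0.005,"ax": 0,"ay": 0,"az": 0,"jaw": 255},{"tx": 0,"ty": 0,"tz": 0,"ax": 0,"ay": 0,"az": 0,"jaw": 255}])

```text
time: 43.0
tool_pos: [0.6281, -0.0757, 0.264]
tool_rot: [-0.0, 0.701, 0.713, -0.0]
contact_force: [0.4, -0.4, -4.4]
gripper_width: 0.273
```

```bash
python3 - <<'E'
from det import *
goto((.6282,-.0738,.21),1.1)
E
```

```text
TCP [ 0.6281 -0.0757  0.264 ] jaw 0.96 t 43.0 F [ 0.4 -0.4 -4.4] w 0.273 j6 -0.25
 shift mm [ 1.9  0.1 54. ] turn [-0.04  0.01 -0.14]
```

Request:
move_arm(rows=[{"tx": 0.002,"ty": 0,"tz": 0,"ax": 0,"ay": 0,"az": -0.1,"jaw": 255},{"tx": 0,"ty": 0,"tz": 0.012,"ax": 0,"ay": 0,"az": 0,"jaw": 255},{"tx": 0,"ty": 0,"tz": 0.015,"ax": 0,"ay": 0,"az": 0,"jaw": 255},{"tx": 0,"ty": 0,"tz": 0.015,"ax": 0,"ay": 0,"az": 0,"jaw": 255},{"tx": 0,"ty": 0,"tz": 0.005,"ax": 0,"ay": 0,"az": 0,"jaw": 255}])

```text
time: 43.5
tool_pos: [0.6281, -0.0749, 0.2134]
tool_rot: [0.0, 0.701, 0.713, -0.0]
contact_force: [-0.3, 0.3, -5.6]
gripper_width: 0.27
```

```bash
python3 - <<'E'
from det import *
goto((.6282,-.0738,.165),1.1)
for n in('scene','side'):
    f=grab(n,n+'25.png')
    c=f['color'][150:350,240:440] if n=='side' else f['color'][190:340,200:400]
    cv2.imwrite('pics/%s25c.png'%n,cv2.resize(cv2.cvtColor(c,cv2.COLOR_RGB2BGR),None,fx=3,fy=3))
E
```

```text
TCP [ 0.6281 -0.0749  0.2134] jaw 0.97 t 43.5 F [-0.3  0.3 -5.6] w 0.27 j6 -0.25
 shift mm [ 1.1  0.1 48.4] turn [-0.01  0.04 -0.13]
```

View pics/side25c.png

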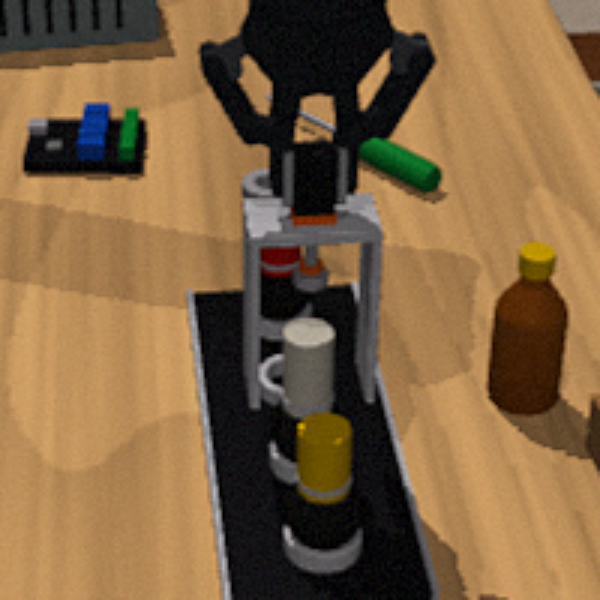

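View pics/scene25c.png

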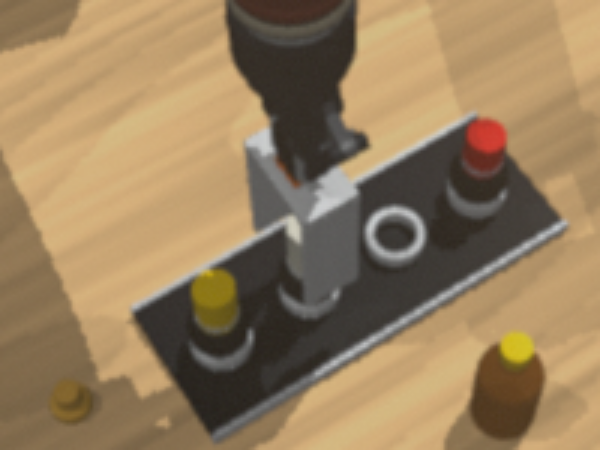

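Request:
move_arm(rows=[{"tx": 0.001,"ty": 0,"tz": 0.012,"ax": 0,"ay": 0,"az": 0,"jaw": 255},{"tx": 0,"ty": 0,"tz": 0.014,"ax": 0,"ay": 0,"az": 0,"jaw": 255},{"tx": 0,"ty": 0,"tz": 0.012,"ax": 0,"ay": 0,"az": 0,"jaw": 255},{"tx": 0,"ty": 0,"tz": 0.006,"ax": 0,"ay": 0,"az": 0,"jaw": 255},{"tx": 0,"ty": 0,"tz": 0,"ax": 0,"ay": 0,"az": 0,"jaw": 255}])

```text
time: 44.1
tool_pos: [0.6293, -0.074, 0.1675]
tool_rot: [0.002, 0.701, 0.713, 0.0]
contact_force: [0.3, -0.5, -2.9]
gripper_width: 0.267
```

```bash
python3 - <<'E'
from det import *
goto((.6282,-.0738,.147),1.1)
E
```

```text
TCP [ 0.6293 -0.074   0.1675] jaw 0.98 t 44.1 F [ 0.3 -0.5 -2.9] w 0.267 j6 -0.25
 shift mm [ 0.2 -1.1 20.5] turn [ 0.16  0.09 -0.12]
```

Request:
move_arm(rows=[{"tx": 0,"ty": -0.001,"tz": 0.007,"ax": 0.2,"ay": 0.1,"az": 0,"jaw": 255},{"tx": 0,"ty": 0,"tz": 0.007,"ax": 0,"ay": 0,"az": 0,"jaw": 255},{"tx": 0,"ty": 0,"tz": 0.004,"ax": 0,"ay": 0,"az": 0,"jaw": 255},{"tx": 0,"ty": 0,"tz": 0.0015,"ax": 0,"ay": 0,"az": 0,"jaw": 255}])

```text
time: 44.5
tool_pos: [0.6296, -0.0744, 0.1485]
tool_rot: [0.001, 0.701, 0.713, 0.001]
contact_force: [-0.0, 0.7, -2.8]
gripper_width: 0.273
```

```bash
python3 - <<'E'
from det import *
goto((.6282,-.0738,.147),1.1)
E
```

```text
TCP [ 0.6296 -0.0744  0.1485] jaw 0.98 t 44.5 F [-0.   0.7 -2.8] w 0.273 j6 -0.25
 shift mm [ 0.6 -1.4  1.5] turn [ 0.16  0.04 -0.12]
```

Request:
move_arm(rows=[{"tx": 0.0005,"ty": -0.001,"tz": 0.0015,"ax": 0.1,"ay": 0,"az": 0,"jaw": 255},{"tx": 0,"ty": 0,"tz": 0.0015,"ax": 0,"ay": 0,"az": 0,"jaw": 255},{"tx": 0,"ty": 0,"tz": 0.0012,"ax": 0,"ay": 0,"az": 0,"jaw": 255}])

```text
time: 44.8
tool_pos: [0.6295, -0.0743, 0.147]
tool_rot: [0.002, 0.701, 0.713, 0.0]
contact_force: [-1.5, 0.2, 2.4]
gripper_width: 0.272
```

```bash
python3 - <<'E'
from det import *
goto((.6282,-.0738,.147),1.1)
E
```

```text
TCP [ 0.6295 -0.0743  0.147 ] jaw 0.98 t 44.8 F [-1.5  0.2  2.4] w 0.272 j6 -0.25
 shift mm [ 0.5 -1.3  0. ] turn [ 0.16  0.1  -0.12]
```

Soles down (Fz went from -4.4 to +2.4 N). Releasing.

Request:
move_arm(rows=[{"tx": 0,"ty": -0.0005,"tz": 0,"ax": 0.1,"ay": 0.1,"az": 0,"jaw": 255},{"tx": 0,"ty": 0,"tz": 0,"ax": 0,"ay": 0,"az": 0,"jaw": 160},{"tx": 0,"ty": 0,"tz": 0,"ax": 0,"ay": 0,"az": 0,"jaw": 110},{"tx": 0,"ty": 0,"tz": 0,"ax": 0,"ay": 0,"az": 0,"jaw": 110},{"tx": 0,"ty": 0,"tz": 0,"ax": 0,"ay": 0,"az": 0,"jaw": 110}])

```text
time: 45.3
tool_pos: [0.6304, -0.0744, 0.1486]
tool_rot: [0.002, 0.701, 0.713, 0.002]
contact_force: [0.2, -0.2, -0.1]
gripper_width: 0.57
```

```bash
python3 - <<'E'
from det import *
goto((.6282,-.0738,.147),1.1)
for n in('scene','side'):
    f=grab(n,n+'26.png')
    c=f['color'][150:350,240:440] if n=='side' else f['color'][190:340,200:400]
    cv2.imwrite('pics/%s26c.png'%n,cv2.resize(cv2.cvtColor(c,cv2.COLOR_RGB2BGR),None,fx=3,fy=3))
E
```

```text
TCP [ 0.6304 -0.0744  0.1486] jaw 0.98 t 45.3 F [ 0.2 -0.2 -0.1] w 0.57 j6 -0.25
 shift mm [ 0.7 -2.2  1.6] turn [ 0.33  0.03 -0.12]
```

View pics/side26c.png

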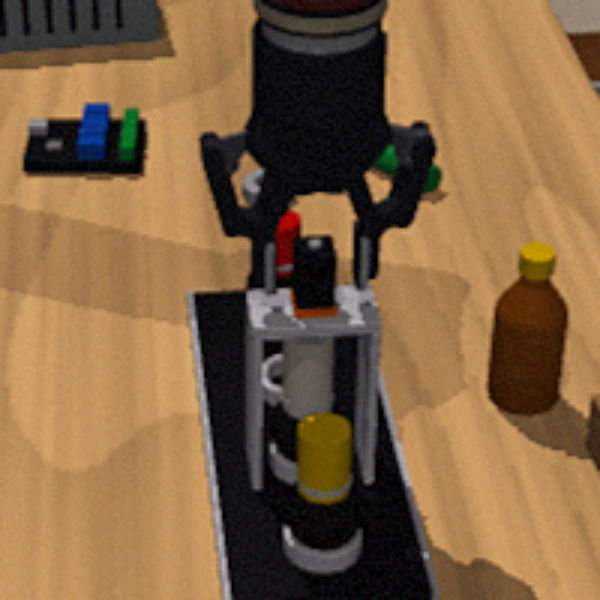

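View pics/scene26c.png

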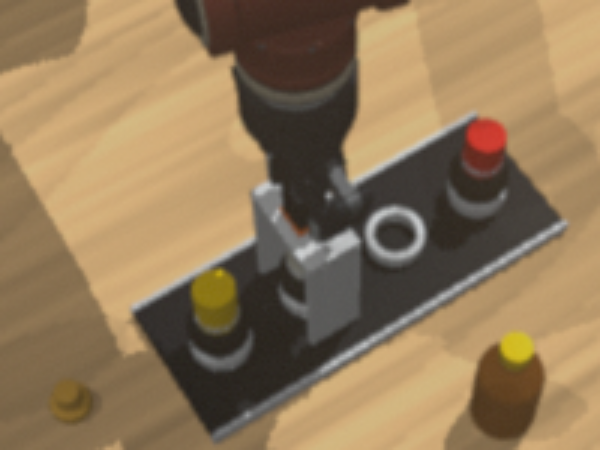

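The gauge stands free over white, with legs either side (side crop x≈255 and 367). Waiting over a second.

Request:
move_arm(rows=[{"tx": 0,"ty": -0.001,"tz": 0.001,"ax": 0.3,"ay": 0,"az": 0,"jaw": 110},{"tx": 0,"ty": 0,"tz": 0,"ax": 0,"ay": 0,"az": 0,"jaw": 110},{"tx": 0,"ty": 0,"tz": 0,"ax": 0,"ay": 0,"az": 0,"jaw": 110},{"tx": 0,"ty": 0,"tz": 0,"ax": 0,"ay": 0,"az": 0,"jaw": 110},{"tx": 0,"ty": 0,"tz": 0,"ax": 0,"ay": 0,"az": 0,"jaw": 110},{"tx": 0,"ty": 0,"tz": 0,"ax": 0,"ay": 0,"az": 0,"jaw": 110},{"tx": 0,"ty": 0,"tz": 0,"ax": 0,"ay": 0,"az": 0,"jaw": 110},{"tx": 0,"ty": 0,"tz": 0,"ax": 0,"ay": 0,"az": 0,"jaw": 110},{"tx": 0,"ty": 0,"tz": 0,"ax": 0,"ay": 0,"az": 0,"jaw": 110},{"tx": 0,"ty": 0,"tz": 0,"ax": 0,"ay": 0,"az": 0,"jaw": 110},{"tx": 0,"ty": 0,"tz": 0,"ax": 0,"ay": 0,"az": 0,"jaw": 110}])

```text
time: 46.5
tool_pos: [0.6293, -0.0745, 0.1474]
tool_rot: [0.0, 0.701, 0.713, -0.0]
contact_force: [0.2, -0.2, -0.0]
gripper_width: 0.568
```

```bash
python3 - <<'E'
from det import *
goto((.629,-.0742,.147),1.1)
E
```

```text
TCP [ 0.6293 -0.0745  0.1474] jaw 0.98 t 46.5 F [ 0.2 -0.2 -0. ] w 0.568 j6 -0.25
 shift mm [ 0.3 -0.3  0.4] turn [-0.    0.02 -0.12]
```

Request:
move_arm(rows=[{"tx": 0,"ty": 0,"tz": 0,"ax": 0,"ay": 0,"az": 0,"jaw": 255},{"tx": 0,"ty": 0,"tz": 0,"ax": 0,"ay": 0,"az": 0,"jaw": 255},{"tx": 0,"ty": 0,"tz": 0,"ax": 0,"ay": 0,"az": 0,"jaw": 255},{"tx": 0,"ty": 0,"tz": 0,"ax": 0,"ay": 0,"az": 0,"jaw": 255},{"tx": 0,"ty": 0,"tz": -0.008,"ax": 0,"ay": 0,"az": 0,"jaw": 255},{"tx": 0,"ty": 0.001,"tz": -0.015,"ax": -0.2,"ay": 0,"az": 0,"jaw": 255},{"tx": 0,"ty": 0.001,"tz": -0.02,"ax": -0.2,"ay": 0,"az": 0,"jaw": 255}])

```text
time: 47.2
tool_pos: [0.628, -0.0736, 0.1864]
tool_rot: [-0.002, 0.701, 0.713, -0.0]
contact_force: [-0.2, 0.1, -4.3]
gripper_width: 0.269
```

```bash
python3 - <<'E'
from det import *
goto((.629,-.0742,.287),1.1)
E
```

```text
TCP [ 0.628  -0.0736  0.1864] jaw 0.98 t 47.2 F [-0.2  0.1 -4.3] w 0.269 j6 -0.25
 shift mm [  -0.4    0.6 -100.6] turn [-0.19 -0.13 -0.12]
```

Request:
move_arm(rows=[{"tx": 0,"ty": 0.0005,"tz": -0.02,"ax": -0.2,"ay": -0.1,"az": 0,"jaw": 255},{"tx": 0,"ty": 0,"tz": -0.028,"ax": 0,"ay": 0,"az": 0,"jaw": 255},{"tx": 0,"ty": 0,"tz": -0.028,"ax": 0,"ay": 0,"az": 0,"jaw": 255},{"tx": 0,"ty": 0,"tz": -0.02,"ax": 0,"ay": 0,"az": 0,"jaw": 255},{"tx": 0,"ty": 0,"tz": 0,"ax": 0,"ay": 0,"az": 0,"jaw": 255},{"tx": 0,"ty": -0.025,"tz": 0,"ax": 0,"ay": 0,"az": 0,"jaw": 255},{"tx": 0,"ty": -0.04,"tz": 0,"ax": 0,"ay": 0,"az": 0,"jaw": 255},{"tx": -0.02,"ty": -0.035,"tz": 0,"ax": 0,"ay": 0,"az": 0,"jaw": 255},{"tx": -0.035,"ty": -0.025,"tz": 0,"ax": 0,"ay": 0,"az": 0,"jaw": 255},{"tx": -0.04,"ty": 0,"tz": 0,"ax": 0,"ay": 0,"az": 0,"jaw": 255},{"tx": -0.025,"ty": 0,"tz": 0,"ax": 0,"ay": 0,"az": 0,"jaw": 255},{"tx": 0,"ty": 0,"tz": 0,"ax": 0,"ay": 0,"az": 0,"jaw": 255}])

```text
time: 48.4
tool_pos: [0.4965, -0.1961, 0.2818]
tool_rot: [-0.005, 0.7, 0.714, -0.002]
contact_force: [0.2, -0.2, -3.7]
gripper_width: 0.272
```

```bash
python3 - <<'E'
from det import *
goto((.491,-.3887,.26),8.1)
for n in('scene','side'):
    f=grab(n,n+'27.png')
E
```

```text
TCP [ 0.4965 -0.1961  0.2818] jaw 1.2 t 48.4 F [ 0.2 -0.2 -3.7] w 0.272 j6 -0.54
 shift mm [-192.5   -9.3   20.9] turn [-0.52 -0.33 -6.9 ]
```

View pics/side27.png

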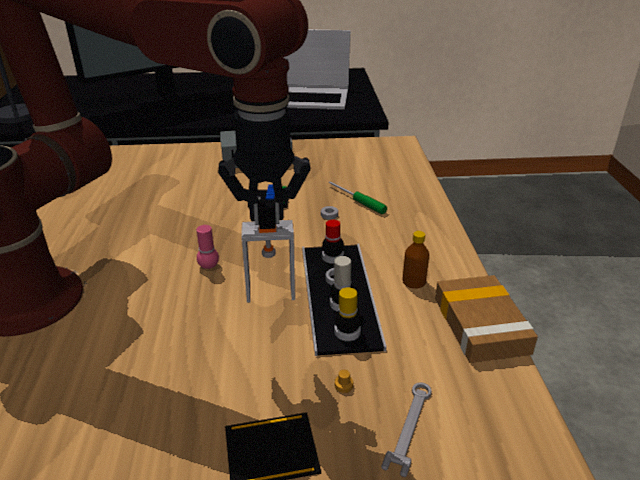

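All three capsules stand in their rings and the gauge is in hand. Moving to the mat.

Request:
move_arm(rows=[{"tx": -0.025,"ty": 0,"tz": 0,"ax": -0.5,"ay": -0.3,"az": 0,"jaw": 255},{"tx": -0.042,"ty": -0.002,"tz": 0,"ax": 0,"ay": 0,"az": 0,"jaw": 255},{"tx": -0.042,"ty": -0.003,"tz": 0,"ax": 0,"ay": 0,"az": 0,"jaw": 255},{"tx": -0.042,"ty": -0.003,"tz": 0,"ax": 0,"ay": 0,"az": 0,"jaw": 255},{"tx": -0.025,"ty": -0.001,"tz": 0,"ax": 0,"ay": 0,"az": -3,"jaw": 255},{"tx": -0.005,"ty": 0,"tz": 0,"ax": 0,"ay": 0,"az": -4,"jaw": 255},{"tx": 0,"ty": 0,"tz": 0,"ax": 0,"ay": 0,"az": 0,"jaw": 255}])

```text
time: 49.2
tool_pos: [0.4956, -0.3714, 0.276]
tool_rot: [-0.005, 0.647, 0.762, 0.003]
contact_force: [0.0, 1.1, -4.6]
gripper_width: 0.271
```

```bash
python3 - <<'E'
from det import *
goto((.491,-.3892,.22),8.1)
E
```

```text
TCP [ 0.4956 -0.3714  0.276 ] jaw 9.32 t 49.2 F [ 0.   1.1 -4.6] w 0.271 j6 -0.93
 shift mm [-17.4  -7.3  55.8] turn [-0.11 -0.63  1.22]
```

Request:
move_arm(rows=[{"tx": -0.016,"ty": -0.007,"tz": 0,"ax": -0.1,"ay": -0.6,"az": 1.2,"jaw": 255},{"tx": 0,"ty": 0,"tz": 0.02,"ax": 0,"ay": 0,"az": 0,"jaw": 255},{"tx": 0,"ty": 0,"tz": 0.02,"ax": 0,"ay": 0,"az": 0,"jaw": 255},{"tx": 0,"ty": 0,"tz": 0.01,"ax": 0,"ay": 0,"az": 0,"jaw": 255},{"tx": 0,"ty": 0,"tz": 0,"ax": 0,"ay": 0,"az": 0,"jaw": 255}])

```text
time: 49.7
tool_pos: [0.4927, -0.3861, 0.2243]
tool_rot: [0.0, 0.656, 0.755, -0.0]
contact_force: [0.1, 0.1, -4.6]
gripper_width: 0.27
```

```bash
python3 - <<'E'
from det import *
goto((.491,-.3892,.165),8.1)
E
```

```text
TCP [ 0.4927 -0.3861  0.2243] jaw 7.96 t 49.7 F [ 0.1  0.1 -4.6] w 0.27 j6 -0.92
 shift mm [-2.8 -2.1 59.3] turn [ 0.01  0.06 -0.14]
```

Request:
move_arm(rows=[{"tx": -0.003,"ty": -0.002,"tz": 0.01,"ax": 0,"ay": 0,"az": 0,"jaw": 255},{"tx": 0,"ty": 0,"tz": 0.018,"ax": 0,"ay": 0,"az": 0,"jaw": 255},{"tx": 0,"ty": 0,"tz": 0.015,"ax": 0,"ay": 0,"az": 0,"jaw": 255},{"tx": 0,"ty": 0,"tz": 0.008,"ax": 0,"ay": 0,"az": 0,"jaw": 255},{"tx": 0,"ty": 0,"tz": 0,"ax": 0,"ay": 0,"az": 0,"jaw": 255}])

```text
time: 50.2
tool_pos: [0.4924, -0.3905, 0.1736]
tool_rot: [0.003, 0.656, 0.754, -0.001]
contact_force: [-0.4, 0.6, -4.4]
gripper_width: 0.275
```

```bash
python3 - <<'E'
from det import *
goto((.491,-.3892,.141),8.1)
for n in('scene','side'):
    f=grab(n)
    c=f['color'][320:480,180:360] if n=='side' else f['color'][210:360,80:240]
    cv2.imwrite('pics/%s28c.png'%n,cv2.resize(cv2.cvtColor(c,cv2.COLOR_RGB2BGR),None,fx=3.5,fy=3.5))
E
```

```text
TCP [ 0.4924 -0.3905  0.1736] jaw 7.96 t 50.2 F [-0.4  0.6 -4.4] w 0.275 j6 -0.93
 shift mm [ 1.6 -1.3 32.6] turn [ 0.17  0.33 -0.14]
```

View pics/side28c.png

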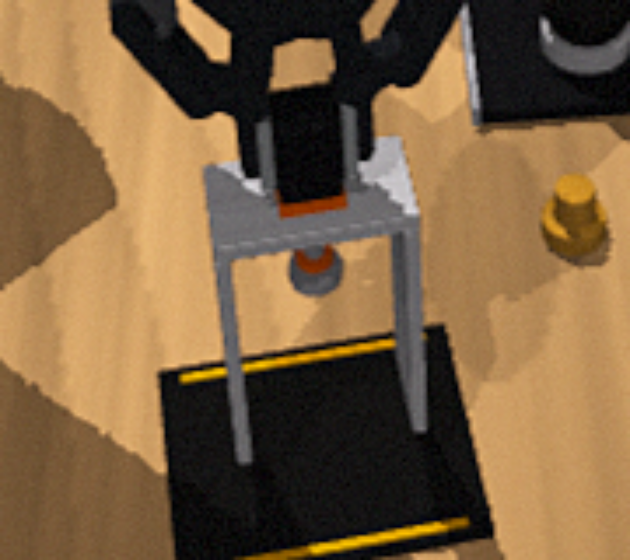

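View pics/scene28c.png

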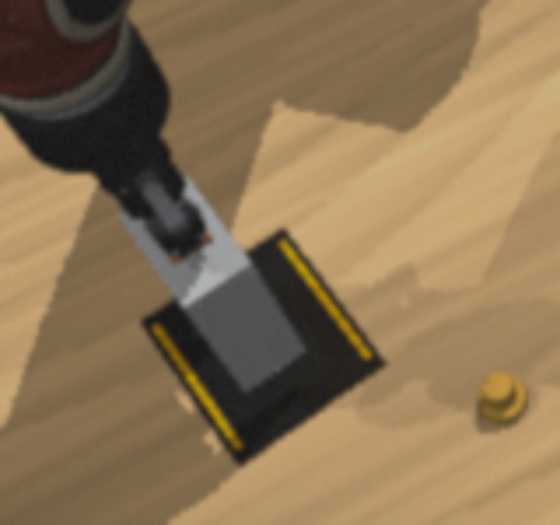

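Gauge is square to the mat and centred above it. Lowering.

Request:
move_arm(rows=[{"tx": 0.0015,"ty": -0.001,"tz": 0.008,"ax": 0.2,"ay": 0.3,"az": 0,"jaw": 255},{"tx": 0,"ty": 0,"tz": 0.01,"ax": 0,"ay": 0,"az": 0,"jaw": 255},{"tx": 0,"ty": 0,"tz": 0.007,"ax": 0,"ay": 0,"az": 0,"jaw": 255},{"tx": 0,"ty": 0,"tz": 0.003,"ax": 0,"ay": 0,"az": 0,"jaw": 255},{"tx": 0,"ty": 0,"tz": 0,"ax": 0,"ay": 0,"az": 0,"jaw": 255}])

```text
time: 50.8
tool_pos: [0.4927, -0.3907, 0.1472]
tool_rot: [0.003, 0.656, 0.754, -0.001]
contact_force: [-0.4, -0.4, -3.8]
gripper_width: 0.277
```

```bash
python3 - <<'E'
from det import *
goto((.491,-.3892,.141),8.1)
E
```

```text
TCP [ 0.4927 -0.3907  0.1472] jaw 7.96 t 50.8 F [-0.4 -0.4 -3.8] w 0.277 j6 -0.93
 shift mm [ 1.7 -1.5  6.2] turn [ 0.17  0.29 -0.14]
```

Request:
move_arm(rows=[{"tx": 0.0015,"ty": -0.0015,"tz": 0.002,"ax": 0.2,"ay": 0.3,"az": 0,"jaw": 255},{"tx": 0,"ty": 0,"tz": 0.002,"ax": 0,"ay": 0,"az": 0,"jaw": 255},{"tx": 0,"ty": 0,"tz": 0.0015,"ax": 0,"ay": 0,"az": 0,"jaw": 255},{"tx": 0,"ty": 0,"tz": 0.001,"ax": 0,"ay": 0,"az": 0,"jaw": 255}])

```text
time: 51.2
tool_pos: [0.4913, -0.3897, 0.1415]
tool_rot: [0.0, 0.656, 0.754, -0.0]
contact_force: [-1.6, 1.4, 0.9]
gripper_width: 0.269
```

```bash
python3 - <<'E'
from det import *
goto((.491,-.3892,.141),8.1)
E
```

```text
TCP [ 0.4913 -0.3897  0.1415] jaw 7.96 t 51.2 F [-1.6  1.4  0.9] w 0.269 j6 -0.93
 shift mm [ 0.6 -0.2  0.5] turn [ 0.    0.04 -0.14]
```

Down on the mat. Releasing fully and retreating upward.

Request:
move_arm(rows=[{"tx": 0,"ty": 0,"tz": 0.0005,"ax": 0,"ay": 0,"az": 0,"jaw": 255},{"tx": 0,"ty": 0,"tz": 0,"ax": 0,"ay": 0,"az": 0,"jaw": 160},{"tx": 0,"ty": 0,"tz": 0,"ax": 0,"ay": 0,"az": 0,"jaw": 80},{"tx": 0,"ty": 0,"tz": 0,"ax": 0,"ay": 0,"az": 0,"jaw": 0},{"tx": 0,"ty": 0,"tz": 0,"ax": 0,"ay": 0,"az": 0,"jaw": 0},{"tx": 0,"ty": 0,"tz": 0,"ax": 0,"ay": 0,"az": 0,"jaw": 0},{"tx": 0,"ty": 0,"tz": -0.015,"ax": 0,"ay": 0,"az": 0,"jaw": 0},{"tx": 0,"ty": 0,"tz": -0.03,"ax": 0,"ay": 0,"az": 0,"jaw": 0},{"tx": 0,"ty": 0,"tz": -0.03,"ax": 0,"ay": 0,"az": 0,"jaw": 0},{"tx": 0,"ty": 0,"tz": -0.03,"ax": 0,"ay": 0,"az": 0,"jaw": 0},{"tx": 0,"ty": 0,"tz": -0.02,"ax": 0,"ay": 0,"az": 0,"jaw": 0},{"tx": 0,"ty": 0,"tz": 0,"ax": 0,"ay": 0,"az": 0,"jaw": 0}])

```text
time: 52.4
tool_pos: [0.4927, -0.391, 0.2804]
tool_rot: [0.006, 0.656, 0.755, -0.001]
contact_force: [0.6, 0.2, -0.1]
gripper_width: 1.005
```

```bash
python3 - <<'E'
from det import *
f=grab('wrist','w29.png'); np.savez('w29.npz',**f)
goto((.491,-.3892,.27),8.1)
for n in('scene','side'): grab(n,n+'29.png')
cv2.imwrite('pics/w29c.png',cv2.resize(cv2.cvtColor(f['color'][130:270,240:400],cv2.COLOR_RGB2BGR),None,fx=5,fy=5,interpolation=cv2.INTER_CUBIC))
E
```

```text
TCP [ 0.4924 -0.3907  0.2788] jaw 7.97 t 52.45 F [1.  0.2 0.2] w 1.002 j6 -0.93
 shift mm [ 1.7 -1.2  8.8] turn [ 0.3   0.45 -0.13]
```

View pics/w29.png

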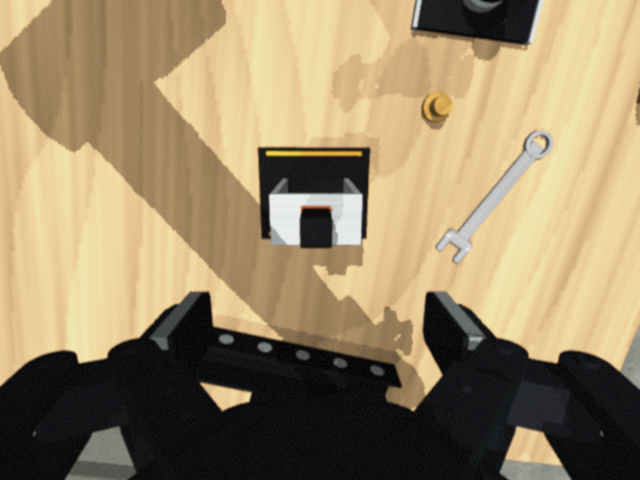

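View pics/w29c.png

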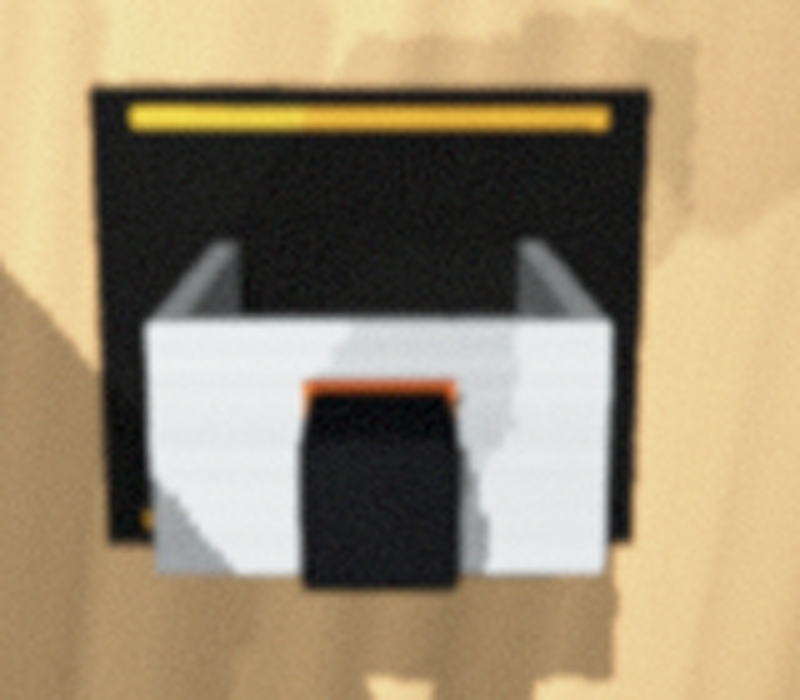

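View pics/side29.png

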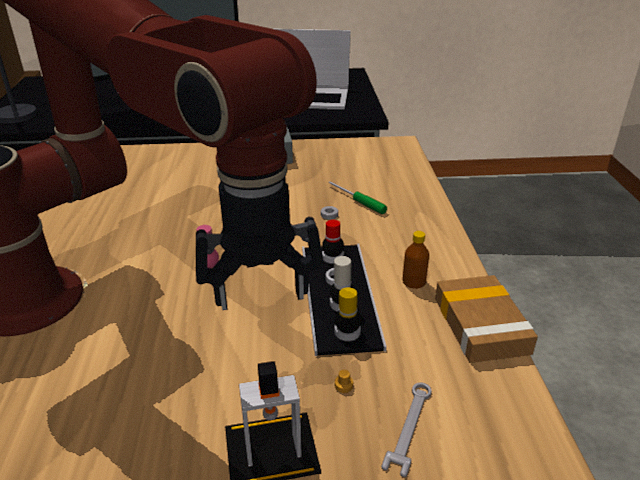

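View pics/scene29.png

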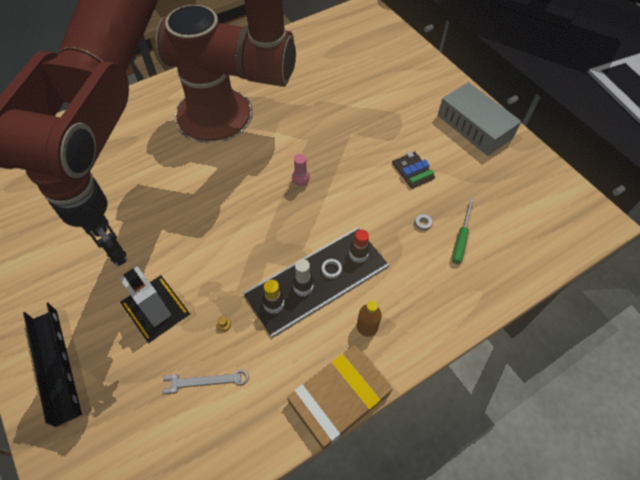

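```bash
python3 - <<'E'
from det import *
f=dict(np.load('w29.npz'))
def rep(name,P,z):
    P=np.array([onz(f,*(np.array(p)/5+[240,130]),z)[:2] for p in P]); print(name,P.mean(0).round(4),[round(float(np.linalg.norm(P[i]-P[(i+1)%4])),4) for i in range(4)])
rep('plate',[(146,322),(614,320),(607,575),(157,575)],.13)
rep('grip',[(301,445),(460,445),(458,588),(303,588)],.174)
rep('mat',[(93,90),(649,90),(630,543),(109,543)],.004)
for n in('scene','side'):
    g=grab(n)
    for k,X,z in (('red',(.6257,.086),.097),('white',(.6283,-.074),.115),('yellow',(.63,-.154),.103)):
        print(n,k,disc(g,k,X,z,w=12)[2])
E
```

```text
plate [ 0.4925 -0.391 ] [0.0779, 0.0444, 0.078, 0.044]
grip [ 0.4922 -0.3911] [0.0229, 0.0216, 0.0229, 0.0216]
mat [ 0.4901 -0.3888] [0.128, 0.1084, 0.1285, 0.1082]
scene red [0.62594388 0.08720795 0.097     ]
scene white [ 0.625038   -0.07010084  0.115     ]
scene yellow [ 0.63026735 -0.1535112   0.103     ]
side red [0.62443802 0.09002785 0.097     ]
side white [ 0.62703348 -0.07121832  0.115     ]
side yellow [ 0.6293047  -0.15110039  0.103     ]
```

```bash
python3 - <<'E'
from h import *
print(manip.job_done())
s=manip.state(); print(s['time'])
E
```

```text
the job is handed in; nothing more can be done
None
the job is handed in; nothing more can be done
```

The job is handed in, after about 53 s of robot time. Red, white and yellow, the only capsules present (no blue), each stand nose down in their own ring. I set the gauge over red, then yellow, then white. Each time I let go of it so it stood free with both legs on the rack plate for over a second, then lifted it off. It is back on its mat.

- **Capsules:** all three stand in their rings in the final pictures. Red leans about 2–3°: its top is roughly 3 mm off its ring centre in both fixed cameras. I judged that acceptable and left it. Yellow is within about 1°, and white within about 2° in the side view. White's scene-camera reading was unreliable because of shadow.
- **Gauge readings:** I had no direct reading of the foot. That it rested on each tail is judged from the pictures, the contact force and the gripper height (0.1465–0.147 m at each set-down).
- **Parking:** the gauge is upright, square to the mat, and about 3 mm from its centre.
- **Other things:** I did not touch the bottle, bearing, fitting, screwdriver, wrench or pink look-alike, and they look unmoved in the last pictures. I saw no capsule knocked aside.

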